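# Put away the stencil brushes and the register kit after a print run

### The job

The print run is over and the tools are clean, so put them away. Pull each brush out of the wash carrier and let it down handle-first through the rack ring of its own colour until its head rests on the ring, and lay the spanner, the L-shaped register bracket and the T-handled key fully home and flat in their own cut-outs in the foam tray. Leave the dye pots, the tape and the squeegee where they are.

Things in the scene. Friction and masses are not known exactly. Their poses are not given: they have to be found in the camera images.
- carrier: grey wash carrier, fixed: foot plate 270 x 75 and four upright white tubes in a row along its x, at x = -93, -31, +31, +93; tubes 24 inside, 32 outside, rims 85 above the bench, floor 8 above the bench. Origin: centre of its underside on the bench, z up. Each brush stands loosely in one tube; some tubes are empty.
- rack: steel brush rack, fixed: four coloured rings in a row along its y, 68 apart, held in front (-x side) of a flat bar on two posts at y = +-150. Bar top 120 above the bench, 31 to 37 behind the ring centres (+x); the rings lie in the order red, blue, yellow, green from +y to -y; nothing of the rack stands above them. Origin: on the bench under the middle of the row, z up.
- brush_red: round stencil brush with tan bristles dyed red on top and red bands, 165 long, 90 g. Origin: centre of the end of its handle; z runs up to the bristles. Wooden handle 16 across (z 0 to 100), then a hard ferrule 42 across (z 100 to 140, take it here; its flat underside is the shoulder), then bristles 41 across (z 140 to 165). It starts upright, head up, in a tube of the carrier. None when absent.
- ring_red (a point): centre of the top face of the red ring of the rack, 125 above the bench; hole 27 across, ring 40 across outside and 10 high. The hanging brush's shoulder rests on this face, its handle reaching down to 25 and its bristles up to 190 above the bench. Axes as the rack's.
- brush_blue: round stencil brush with tan bristles dyed blue on top and blue bands, 165 long, 90 g. Origin: centre of the end of its handle; z runs up to the bristles. Wooden handle 16 across (z 0 to 100), then a hard ferrule 42 across (z 100 to 140, take it here; its flat underside is the shoulder), then bristles 41 across (z 140 to 165). It starts upright, head up, in a tube of the carrier. None when absent.
- ring_blue (a point): centre of the top face of the blue ring of the rack, 125 above the bench; hole 27 across, ring 40 across outside and 10 high. The hanging brush's shoulder rests on this face, its handle reaching down to 25 and its bristles up to 190 above the bench. Axes as the rack's.
- brush_yellow: round stencil brush with tan bristles dyed yellow on top and yellow bands, 165 long, 90 g. Origin: centre of the end of its handle; z runs up to the bristles. Wooden handle 16 across (z 0 to 100), then a hard ferrule 42 across (z 100 to 140, take it here; its flat underside is the shoulder), then bristles 41 across (z 140 to 165). It starts upright, head up, in a tube of the carrier. None when absent.
- ring_yellow (a point): centre of the top face of the yellow ring of the rack, 125 above the bench; hole 27 across, ring 40 across outside and 10 high. The hanging brush's shoulder rests on this face, its handle reaching down to 25 and its bristles up to 190 above the bench. Axes as the rack's.
- brush_green: round stencil brush with tan bristles dyed green on top and green bands, 165 long, 90 g. Origin: centre of the end of its handle; z runs up to the bristles. Wooden handle 16 across (z 0 to 100), then a hard ferrule 42 across (z 100 to 140, take it here; its flat underside is the shoulder), then bristles 41 across (z 140 to 165). It starts upright, head up, in a tube of the carrier. None when absent.
- ring_green (a point): centre of the top face of the green ring of the rack, 125 above the bench; hole 27 across, ring 40 across outside and 10 high. The hanging brush's shoulder rests on this face, its handle reaching down to 25 and its bristles up to 190 above the bench. Axes as the rack's.
- tray: shadow-cut tray, fixed: black foam 180 x 310 with cut-outs that show a yellow floor. Origin: centre of its underside on the bench, z up. Foam top 17 above the bench, floor of the cut-outs 8 above the bench (9 deep). Each cut-out is its tool's outline plus 2.5 all round, with a finger notch 40 wide along x reaching 24 to each side of the shank at its nest point.
- spanner: double open-ended steel spanner, 150 long, 12 thick, lying flat. Origin: centre of its underside. x along its length (both ends alike), z up. The shank is 18 wide for 82 mm about the origin, both jaws 32 wide and 34 long.
- nest_spanner (a point): the point on the floor of the spanner cut-out where the spanner's origin lies when it is home; axes as the tray's, and the spanner's x axis then points along this x (or the other way, both fit).
- bracket: L-shaped aluminium register bracket, 12 thick, lying flat. Origin: on its underside, on the centre line of the long arm. The long arm is 20 wide and runs along x from -58 to +50; the short arm, 20 wide, lies at x from 30 to 50 and runs out to y = +60. z up.
- nest_bracket (a point): the point on the floor of the L bracket cut-out where the bracket's origin lies when it is home; axes as the tray's, and the bracket's x axis then points along this x.
- key: T-handled clamp key, 12 thick, lying flat. Origin: on the underside of the steel stem, near the centre of mass. The stem is 14 wide, along x from -33 to +75 (the last 20 mm, a dark socket, is 22 wide); the black cross-handle, 84 long along y and 22 wide, lies at x from -55 to -33. z up.
- nest_key (a point): the point on the floor of the T key cut-out where the key's origin lies when it is home; axes as the tray's, and the key's x axis then points along this x.
- pot_ochre: lidded ochre dye pot, 72 across, 85 high, loose bystander; origin centre of underside.
- pot_indigo: lidded indigo dye pot, 72 across, 85 high, loose bystander; origin centre of underside.
- tape: roll of cream masking tape lying flat, 92 across, 24 high, loose bystander; origin centre of underside.
- squeegee: wooden squeegee lying flat, 220 x 56, 28 high, along its x, loose bystander; origin near the centre of underside.
Things that resemble listed ones, but are neither listed nor needed, are in the scene too. Several things look just like the key: the one meant starts nearest to the robot's base. Of the things that look like the bracket, the smaller one is meant.

How it is judged:
By the outcome, as a careful person would: the job done as asked, in the order asked, and still so for the second after the job is handed in, with the robot touching nothing.
Of brush_red, brush_blue, brush_yellow, brush_green only 2 to 4 are there at a start; the rules pass over those that are not, and their reading is None.
At some moment in a run one of spanner, bracket, key may be knocked a few centimetres aside while the robot is not near it.
It also fails if it takes over 210 s, if anything falls off the work surface, if the arm or the gripper's body presses on something with over 40 N, if the wrist force passes 120 N, or if a joint passes its speed limit or range.

### The arm

A 6-joint arm with a two-finger parallel gripper is mounted at the origin on the work surface. World frame = base frame: x ahead of the robot, y to its left, z up, the work surface at z = 0. Lengths are in m, angles in rad, forces in N, time in s.
With the tool pointing down it reaches from about 0.25 to 0.725 m from the base axis. Payload 9.7 kg.
Tool frame: the origin (TCP) lies midway between the tips of the shut fingers; the grasp point (between the pads) lies 19 mm behind it (ctrl.hold_point_z is the distance from the TCP to the grasp point, in m); z points along the fingers, x is the direction in which the jaws open and shut, and the axes are right-handed (so a half turn about z gives the same grasp; the last joint's range is limited). The gripper opens to 85 mm and grips with 20 to 120 N. Pads are 22 mm wide; open, the fingers measure 114 mm over their backs; the gripper's body (76 mm by 85 mm) begins 54 mm behind the grasp point. The pads swing forward as they close: fully open they stand 13 mm farther back than shut.
Start: joints at [1.273, 0.087, 0.176, 1.66, 0, 1.571], TCP at [0.161, 0.526, 0.199] pointing down, gripper open.
Joint ranges: [-3.13, 3.13], [-0.85, 1.81], [-1.15, 1.24], [-2.2, 2.28], [-1.44, 1.52], [-3.14, 3.14]. Speed limits (rad/s): [2.22, 2.22, 2.57, 3.14, 3.14, 3.14].

### API

Orientations are given as [roll, pitch, yaw] about the fixed x, y, z axes, in that order (R = Rz(yaw) Ry(pitch) Rx(roll)).
In Python, from plant import sensors, camera, ctrl gives the robot as it stands.
- The arm moves only by the tool jog_arm, never from a script. Its argument "plan" is a list of rows, each a list of 6 numbers: the shift along the tool's x, y, z in mm, then the turn, a rotation vector about the tool's x, y, z in rad. A call has exactly 10 rows; each row shifts and turns the commanded pose from where the row before left it, along the tool's axes as they then stand; what a row does not reach is not made up. A row lasts 1/10 s, in which the tool goes at most 50 mm and 8.59 degrees, less where a joint would pass 70% of its speed; a pose out of reach is approached as far as the arm can. A call with a gripper value outside its range is refused whole. "hand" is the opening, from 0 (shut) to 1 (fully open), set as the call begins (left out, the last holds). The fingers move at their own pace and stop on an object; "squeeze" is the grip in N (left out, the last holds). Time passes only in rows, so rows that do not move let the fingers close, or fill a call up. It gives the time, the measured TCP pose, the force and the opening at its end, in the units of the state.
- sensors.sense(): the state, without advancing time (a new reading comes with each control period).
- camera(name): name is "side" or "top" or "wrist"; returns a dict with "img" (384x512x3 uint8, red, green, blue), "z_map" (384x512 float32, m along the optical axis (not along the pixel's ray), 0 where there is no reading), "intrinsics" (3x3 intrinsics, pixels), "D" ([k1, k2, p1, p2, k3] as OpenCV has them; the pictures are not rectified), "R" (3x3) and "t" (3): a world point X has camera coordinates R X + t. Camera axes: x right, y down, z forward; pixel columns grow to the right and rows downward; lengths in m; the calibration is good to about 2 mm. A picture is of the moment at which its call begins.
- ctrl.close_job(): hands the job in, once; it reports no verdict.
The state is a dict: "time": time; "joints": joint angles; "joint_velocities": joint speeds; "joint_efforts": joint torques, N m; "position": TCP position; "orientation": TCP orientation; "wrist_force": force on the tool from outside, world axes, zero at the start; "wrist_torque": the same for the moment, N m; "finger_gap": opening from 0.0 (shut) to 1.0 (fully open).
Only numpy, scipy, OpenCV 4.12 (cv2) and the standard library are available. Lean on these libraries where they do the work, as an engineer would, in place of code of your own. Each camera call takes 0.05 s, during which the arm holds its last target.

## Working session

There is one attempt and no reset: what is moved stays moved. The work goes in short steps, Python scripts to look and compute and a tool call to move; the robot and the scene stay as the last step left them, time stands still between calls to the robot, and variables do not carry over. Pictures are saved under pics/ and viewed, and the job is handed in when it is done.

Besides the shell and the picture viewer there is one more tool, called after "Call:" as a command line: name --pt "numbers of a row" for each row, then --argument value for the rest. jog_arm: Moves the arm, as the interface text tells. Its arguments: {"type":"object","properties":{"plan":{"type":"array","items":{"type":"array","items":{"type":"number"}}},"hand":{"type":"number"},"squeeze":{"type":"number"}},"required":["plan"]}

```bash
ls; mkdir -p pics; cat > h.py <<'E'
import numpy as np, cv2
from plant import sensors, camera, ctrl
E
python3 - <<'E'
from h import *
import pickle
s=sensors.sense(); print(s)
for n in ["top","side","wrist"]:
    c=camera(n); pickle.dump(c,open(f"{n}0.pkl","wb"))
    cv2.imwrite(f"pics/{n}0.png",c["img"][:,:,::-1])
    print(n,c["intrinsics"].tolist(),c["D"],c["R"].tolist(),c["t"], (-c["R"].T@c["t"]))
E
```

```text
pics
{'time': 0.0, 'joints': array([ 1.27301447e+00,  8.74687292e-02,  1.75100691e-01,  1.65980872e+00,
       -4.97965104e-06,  1.57079536e+00]), 'joint_velocities': array([ 0.00015822,  0.00012019, -0.00023369, -0.0008278 , -0.00099973,
       -0.00042756]), 'joint_efforts': array([ 1.64952984e-03, -5.20392752e+01,  4.64794850e+01,  1.65844196e-02,
        8.96226538e-05,  2.61997417e-05]), 'position': array([0.16128692, 0.5255175 , 0.19796119]), 'orientation': array([3.14158768e+00, 1.38043151e-03, 1.27301543e+00]), 'wrist_force': array([ 0.66523727, -0.20193213,  0.1005846 ]), 'wrist_torque': array([0.06097444, 0.0093804 , 0.01723693]), 'finger_gap': 0.9997111781221142}
top [[397.25558663929036, 0.0, 259.93821990361965], [0.0, 397.25558663929036, 184.20433884223488], [0.0, 0.0, 1.0]] [-0.13231093  0.          0.          0.          0.        ] [[0.019020144136667312, -0.9997586413666474, -0.010995141187632418], [-0.9939664371526785, -0.01771950474070129, -0.10824389574361527], [0.1080229416884709, 0.012987615811219643, -0.9940635623060075]] [-0.00321012  0.49008267  1.23706899] 
[... 237 characters left out ...]
, -0.37653433448621143, 0.01792320344891272], [-0.22456591792792183, -0.5893451877386903, -0.7760427811625064], [0.30276970583933116, 0.7147685951706847, -0.6304255392857202]] [-0.45190944  0.2036586   1.34158534] [ 0.05811513 -1.00905727  1.01191711]
wrist [[303.70969496459577, 0.0, 258.56258935979844], [0.0, 303.70969496459577, 193.41330042517433], [0.0, 0.0, 1.0]] [-0.03591953  0.          0.          0.          0.        ] [[0.2927169660696552, 0.9561980275759809, -0.001452527032236792], [0.9058532955218679, -0.27681808749045556, 0.32062681333646725], [0.30618064074521034, -0.09516868443941863, -0.947204485174623]] [-0.54893407 -0.0418241   0.38093929] [0.08193258 0.5495655  0.37343999]
```

View pics/top0.png

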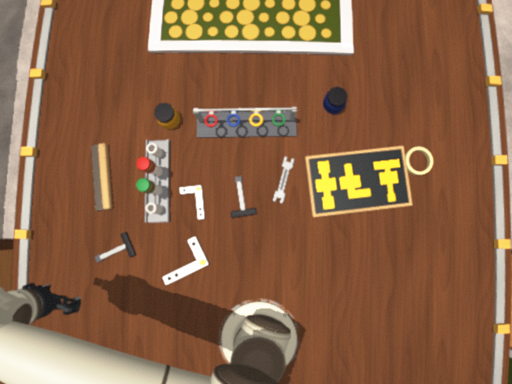

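View pics/side0.png

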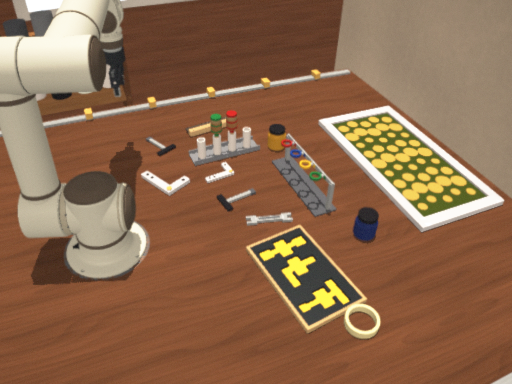

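View pics/wrist0.png

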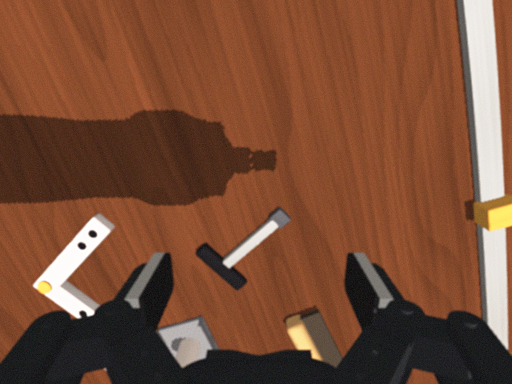

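The top view shows brushes red (143,162) and green (142,185) in the middle of the carrier, and the tray with its three cut-outs at (358,180). There are two L brackets, two T keys and one spanner at (284,180). I'll turn these into world points.

```bash
cat >> h.py <<'E'
def ray(c,uv):
    uv=np.atleast_2d(np.float64(uv)).reshape(-1,1,2)
    n=cv2.undistortPoints(uv,c["intrinsics"],c["D"],None,None,None).reshape(-1,2) if False else cv2.undistortPoints(uv,c["intrinsics"],np.float64(c["D"])).reshape(-1,2)
    d=np.c_[n,np.ones(len(n))]@c["R"]
    o=-c["R"].T@c["t"]
    return o,d
def onplane(c,uv,z):
    o,d=ray(c,uv); return o+d*((z-o[2])/d[:,2])[:,None]
def cloud(c):
    h,w=c["z_map"].shape
    u,v=np.meshgrid(np.arange(w),np.arange(h))
    o,d=ray(c,np.c_[u.ravel(),v.ravel()])
    P=o+d*c["z_map"].reshape(-1,1)
    P[c["z_map"].ravel()==0]=np.nan
    return P.reshape(h,w,3)
def proj(c,X):
    r,_=cv2.Rodrigues(c["R"]); p,_=cv2.projectPoints(np.atleast_2d(np.float64(X)),r,np.float64(c["t"]),c["intrinsics"],np.float64(c["D"])); return p.reshape(-1,2)
def blobs(mask,amin=15):
    n,l,s,ce=cv2.connectedComponentsWithStats(mask.astype(np.uint8),connectivity=8)
    return [(i,s[i,4],ce[i],l==i) for i in range(1,n) if s[i,4]>=amin]
E
python3 - <<'E'
from h import *
import pickle
c=pickle.load(open("top0.pkl","rb")); P=cloud(c)
hsv=cv2.cvtColor(c["img"],cv2.COLOR_RGB2HSV); H,S,V=[hsv[...,i].astype(int) for i in range(3)]
Z=P[...,2]
print("bench z", np.nanmedian(Z[250:280,300:400]))
for name,m in dict(red=((H<5)|(H>174))&(S>180)&(V>100),green=(H>55)&(H<85)&(S>120)&(V>60),blue=(H>105)&(H<125)&(S>140)&(V>90),yellow=(H>20)&(H<32)&(S>170)&(V>150)).items():
    m=m.copy(); m[:60]=0
    for i,a,ce,b in blobs(m,12):
        q=P[b]; print(name,a,ce.round(1),np.nanmedian(q,0).round(4),"ext",(np.nanmax(q,0)-np.nanmin(q,0)).round(3))
# raised things
m=(Z>0.006)&(Z<0.018)
m[:60]=0
for i,a,ce,b in blobs(m,30):
    q=P[b]; print("low",a,ce.round(1),np.nanmean(q,0).round(4),(np.nanmax(q,0)-np.nanmin(q,0)).round(3), c["img"][b].mean(0).round())
E
```

```text
bench z -0.0008153575703562232
red 15 [206.1 119.7] [0.671  0.1705 0.1241] ext [0.023 0.01  0.006]
red 93 [141.7 162.7] [0.5322 0.348  0.1713] ext [0.037 0.04  0.015]
green 50 [278.4 119.8] [ 0.6731 -0.0474  0.123 ] ext [0.041 0.036 0.122]
green 119 [142.5 184.5] [0.4675 0.3395 0.1721] ext [0.032 0.035 0.012]
blue 42 [233.6 120. ] [0.6715 0.0861 0.1248] ext [0.042 0.034 0.122]
yellow 56 [255.6 120. ] [0.6727 0.0204 0.1239] ext [0.052 0.036 0.124]
yellow 609 [388.1 175.1] [ 0.5332 -0.4149  0.0077] ext [0.141 0.09  0.023]
yellow 608 [325.8 184.4] [ 0.4961 -0.2076  0.0075] ext [0.153 0.065 0.022]
yellow 560 [352.7 183.4] [ 0.4981 -0.2913  0.0069] ext [0.114 0.098 0.022]
low 686 [ 35.3 105.9] [0.7544 0.798  0.0119] [0.32  0.044 0.012] [202. 195. 184.]
low 133 [489.4  67.9] [ 0.9197 -0.797   0.0109] [0.077 0.04  0.011] [196. 188. 175.]
low 1236 [496.2 162. ] [ 0.5845 -0.7974  0.0107] [0.573 0.046 0.012] [195. 188. 177.]
low 1269 [245.6 125.6] [0.6854 0.0572 0.0086] [0.093 0.324 0.01 ] [114. 111. 111.]
low 31 [174.4 123.9] [0.6876 0.2932 0.0118] [0.047 0.047 0.012] [115.  78.  25.]
low 43 
[... 777 characters left out ...]
 [0.094 0.015 0.011] [114.  87.  58.]
low 298 [282.8 179.7] [ 0.5077 -0.0673  0.0111] [0.15  0.063 0.011] [214. 208. 201.]
low 329 [241.1 202.4] [0.432  0.0655 0.0115] [0.133 0.08  0.011] [141. 134. 130.]
low 311 [195.7 198.5] [0.4416 0.2123 0.0117] [0.107 0.082 0.011] [248. 246. 241.]
low 52 [149.9 198.2] [0.4398 0.3635 0.0095] [0.03  0.021 0.012] [187. 184. 178.]
low 323 [118.8 248.1] [0.275  0.4598 0.0114] [0.098 0.137 0.012] [130. 123. 119.]
low 411 [188.9 262.5] [0.237  0.227  0.0153] [0.152 0.146 0.012] [247. 245. 240.]
low 1083 [498.9 314.7] [ 0.0691 -0.7973  0.0107] [0.454 0.042 0.012] [194. 188. 178.]
low 1353 [256.5 325.9] [0.042  0.0082 0.0115] [0.2   0.238 0.012] [192. 185. 166.]
```

```bash
python3 - <<'E'
from h import *
a=cv2.imread("pics/top0.png")[90:290,70:440]
cv2.imwrite("pics/top0z.png",cv2.resize(a,None,fx=2.16,fy=2.16,interpolation=cv2.INTER_CUBIC))
E
```

```text
(no output)
```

View pics/top0z.png

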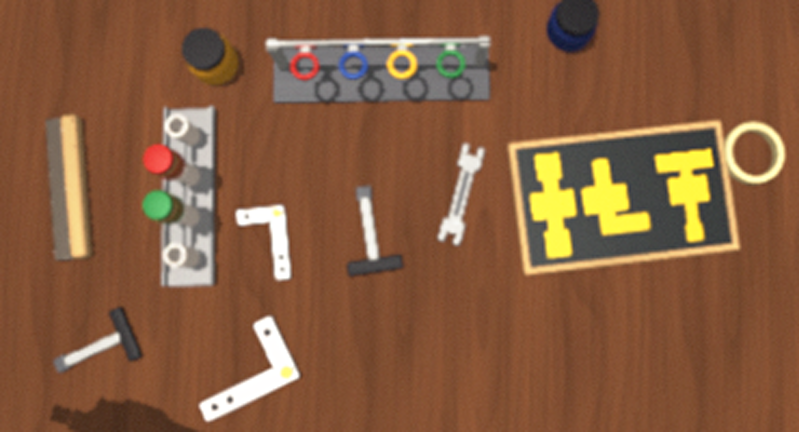

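Only red and green brushes are present. The key at (242,198) px is 0.437 m from the base, against 0.536 m for the other. The smaller bracket is at (0.44, 0.21). Next I'll refine the rings, brushes and tools.

```bash
python3 - <<'E'
from h import *
import pickle
for n in ["top","side"]:
    c=pickle.load(open(n+"0.pkl","rb")); P=cloud(c)
    hsv=cv2.cvtColor(c["img"],cv2.COLOR_RGB2HSV); H,S,V=[hsv[...,i].astype(int) for i in range(3)]
    print(n)
    cols=dict(red=((H<6)|(H>172))&(S>120),green=(H>50)&(H<90)&(S>80)&(V>40),blue=(H>105)&(H<128)&(S>100)&(V>60),yellow=(H>18)&(H<32)&(S>130))
    X,Y,Z=P[...,0],P[...,1],P[...,2]
    reg=(X>0.6)&(X<0.76)&(Y<.3)&(Y>-.15)&(Z>.105)&(Z<.14)
    for k,m in cols.items():
        b=m&reg
        v,u=np.nonzero(b)
        if len(u)<5: continue
        w=onplane(c,np.c_[u,v],0.125)
        (cx,cy),r=cv2.minEnclosingCircle(w[:,:2].astype(np.float32)*1000)
        print(" ring",k,len(u),"mean",w.mean(0).round(4),"enc",round(cx,1),round(cy,1),round(r,1),"ext mid",((w.max(0)+w.min(0))/2).round(4))
    b=(X>0.69)&(X<0.75)&(Y<.25)&(Y>-.15)&(Z>.105)&(Z<.135)
    q=P[b]; l=cv2.fitLine(q[:,:2].astype(np.float32),cv2.DIST_HUBER,0,.001,.001).ravel(); print(" bar",len(q),l,q[:,1].min(),q[:,1].max(),q.mean(0))
    for k in ["red","green"]:
        b=cols[k]&(X<.62)&(X>.4)&(Y>.28)&(Y<.42)&(Z>.16)
        v,u=np.nonzero(b); w=onplane(c,np.c_[u,v],0.173)
        (cx,cy),r=cv2.minEnclosingCircle(w[:,:2].astype(np.float32)*1000)
        print(" brush",k,len(u),w.mean(0).round(4),round(cx,1),round(cy,1),round(r,1))
    b=(X<.65)&(X>.35)&(Y>.26)&(Y<.42)&(Z>.078)&(Z<.09)
    for i,a,ce,bb in blobs(b,8): 
        q=P[bb]; print(" tube",a,ce,np.mean(q,0).round(4),((q.max(0)+q.min(0))/2).round(4))
E
```

```text
top
 ring red 74 mean [0.6699 0.1566 0.125 ] enc 670.7 156.1 20.0 ext mid [0.6693 0.1554 0.125 ]
 ring green 74 mean [ 0.6753 -0.0467  0.125 ] enc 676.2 -46.6 19.7 ext mid [ 0.6753 -0.0459  0.125 ]
 ring blue 75 mean [0.6722 0.0877 0.125 ] enc 672.6 87.5 20.0 ext mid [0.6717 0.0875 0.125 ]
 ring yellow 78 mean [0.6739 0.0223 0.125 ] enc 678.0 23.2 24.2 ext mid [0.6772 0.023  0.125 ]
 bar 420 [ 0.02877525 -0.9995859   0.7078533   0.00452468] -0.09772107723134911 0.21266995773620595 [0.70535324 0.05298857 0.11731481]
 brush red 153 [0.5285 0.3414 0.173 ] 528.6 341.5 20.4
 brush green 142 [0.4674 0.3382 0.173 ] 467.8 338.5 19.6
 tube 41 [151.46341463 147.41463415] [0.5929 0.3447 0.084 ] [0.5917 0.3439 0.0826]
 tube 10 [154.8 168.4] [0.5272 0.3308 0.0832] [0.5268 0.3309 0.0822]
 tube 8 [154.5   189.125] [0.4629 0.3284 0.0839] [0.4636 0.3302 0.0836]
 tube 35 [150.11428571 207.94285714] [0.4048 0.3397 0.0834] [0.4061 0.3377 0.0838]
side
 ring red 52 mean [0.6712 0.1493 0.125 ] enc 673.9 146.7 26.3 ext mid [0.6737 0.15   0.125 ]
 ring green 56 mean [ 0.6771 -0.0518  0.125 ] enc 679.7 -55.7 24.8 ext mid [ 0.6776 -0.052   0.125 ]
 ring blue 52 mean [0.6715 0.0836 0.125 ] enc 676.8 80.4 25.1 ext mid [0.6735 0.0836 0.125 ]
 ring yellow 71 mean [0.6757 0.0133 0.125 ] enc 680.7 -17.2 55.6 ext mid [ 0.6766 -0.0172  0.125 ]
 bar 312 [ 0.03827919 -0.9992671   0.7069168   0.03218837] -0.10610163310623155 0.21471174624180733 [0.70573567 0.03750864 0.11627677]
 brush red 60 [0.5278 0.3336 0.173 ] 528.3 332.7 23.5
 brush green 57 [0.4658 0.3321 0.173 ] 464.6 332.3 22.1
 tube 32 [246.4375 129.875 ] [0.5918 0.3415 0.0829] [0.5917 0.3421 0.0838]
 tube 32 [231.78125 133.8125 ] [0.5295 0.3358 0.0825] [0.5299 0.3426 0.0833]
 tube 30 [216.73333333 137.43333333] [0.4677 0.3317 0.083 ] [0.469  0.3388 0.0836]
 tube 33 [200.39393939 140.3030303 ] [0.4049 0.3361 0.0822] [0.4048 0.3361 0.0826]
```

```bash
cat >> h.py <<'E'
from scipy.spatial.transform import Rotation as Ro
def go(xyz,yaw,turnfirst=True):
    s=sensors.sense(); p=s["position"]; R=Ro.from_euler("xyz",s["orientation"])
    best=None
    T=Ro.from_euler("xyz",[np.pi,0,yaw]); rv=(R.inv()*T).as_rotvec()
    d=(T if turnfirst else R).inv().apply(np.array(xyz)-p)*1000
    print("t",round(s["time"],2),"pos",p.round(4),"yaw",round(s["orientation"][2],4),"F",s["wrist_force"].round(1),"gap",round(s["finger_gap"],3),"j",s["joints"].round(2))
    print("turn tool",rv.round(4),"n>=",int(np.ceil(np.linalg.norm(rv)/.149)),"; then shift tool",d.round(1),"n>=",int(np.ceil(np.linalg.norm(d)/50)))
E
python3 -c "
from h import *
go([.5285,.3415,.25],1.605)"
```

```text
t 0.15 pos [0.1613 0.5256 0.1982] yaw 1.2729 F [-0.2 -0.5  0.3] gap 1.003 j [1.27 0.09 0.18 1.66 0.   1.57]
turn tool [-2.000e-04  1.000e-03 -3.321e-01] n>= 3 ; then shift tool [-196.5  360.7  -51.8] n>= 9
```

Call:
jog_arm --pt "0 0 -26 0 0 -0.11" --pt "0 0 -26 0 0 -0.11" --pt "0 0 0 0 0 -0.112" --pt "-28 51 0 0 0 0" --pt "-28 51 0 0 0 0" --pt "-28 51 0 0 0 0" --pt "-28 51 0 0 0 0" --pt "-28 51 0 0 0 0" --pt "-28 51 0 0 0 0" --pt "-28 51 0 0 0 0" --hand 1

```text
time: 1.15
position: [0.4754, 0.3666, 0.2505]
orientation: [-3.141, 0.0, 1.605]
wrist_force: [-0.0, 1.5, -0.1]
finger_gap: 0.998
```

```bash
python3 -c "
from h import *
go([.5285,.3415,.25],1.605)"
```

```text
t 1.15 pos [0.4754 0.3666 0.2505] yaw 1.605 F [-0.   1.5 -0.1] gap 0.998 j [0.66 0.24 0.45 1.78 0.   0.62]
turn tool [-0.0001  0.     -0.    ] n>= 1 ; then shift tool [-26.9  52.2   0.5] n>= 2
```

Call:
jog_arm --pt "-7 13 0 0 0 0" --pt "-7 13 0 0 0 0" --pt "-7 13 0 0 0 0" --pt "-6 13 0 0 0 0" --pt "0 0 4 0 0 0" --pt "0 0 4 0 0 0" --pt "0 0 4 0 0 0" --pt "0 0 4 0 0 0" --pt "0 0 0 0 0 0" --pt "0 0 0 0 0 0"

```text
time: 2.15
position: [0.5263, 0.3429, 0.2348]
orientation: [-3.142, -0.0, 1.605]
wrist_force: [-0.9, 0.4, 0.5]
finger_gap: 1.004
```

```bash
python3 - <<'E'
from h import *
import pickle
go([.5285,.3415,.106],1.605)
c=camera("wrist"); pickle.dump(c,open("w1.pkl","wb")); cv2.imwrite("pics/w1.png",c["img"][:,:,::-1])
P=cloud(c); hsv=cv2.cvtColor(c["img"],cv2.COLOR_RGB2HSV); H,S,V=[hsv[...,i].astype(int) for i in range(3)]
for k,m in dict(red=((H<6)|(H>172))&(S>120),green=(H>50)&(H<90)&(S>80)&(V>40)).items():
    v,u=np.nonzero(m&(P[...,2]>.155)); 
    if len(u): 
        w=onplane(c,np.c_[u,v],.173); print(k,len(u),cv2.minEnclosingCircle(w[:,:2].astype(np.float32)*1000), np.nanmean(P[v,u],0))
E
```

```text
t 2.15 pos [0.5263 0.3429 0.2348] yaw 1.6054 F [-0.9  0.4  0.5] gap 1.004 j [0.58 0.31 0.5  1.77 0.   0.54]
turn tool [-0.     -0.      0.0004] n>= 1 ; then shift tool [ -1.4   2.2 128.8] n>= 3
red 1758 ((654.210693359375, 340.10357666015625), 218.5224609375) [0.52777747 0.34154436 0.17815698]
green 2047 ((467.83428955078125, 339.8016357421875), 19.763385772705078) [0.46754994 0.33988321 0.17231037]
```

View pics/w1.png

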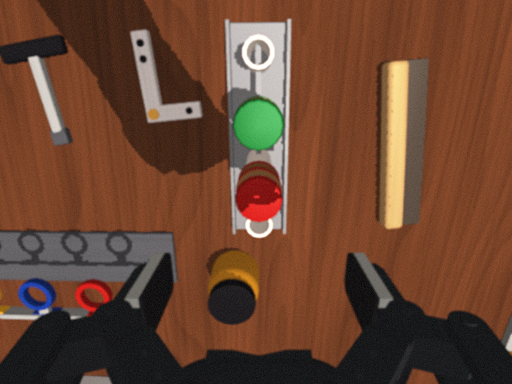

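Wrist view: the red brush at (259,192) and green at (259,124) stand straight in their tubes, and the fingers straddle the row. Measurements agree within about 1.5 mm, so I'll descend on red.

Call:
jog_arm --pt "-1 2 0 0 0 0" --pt "0 0 20 0 0 0" --pt "0 0 20 0 0 0" --pt "0 0 20 0 0 0" --pt "0 0 20 0 0 0" --pt "0 0 20 0 0 0" --pt "0 0 15 0 0 0" --pt "0 0 13 0 0 0" --pt "0 0 0 0 0 0" --pt "0 0 0 0 0 0"

```text
time: 3.2
position: [0.5288, 0.3418, 0.1072]
orientation: [3.141, -0.0, 1.605]
wrist_force: [-0.2, -0.2, 0.1]
finger_gap: 0.999
```

Call:
jog_arm --pt "0 0 0 0 0 0" --pt "0 0 0 0 0 0" --pt "0 0 0 0 0 0" --pt "0 0 0 0 0 0" --pt "0 0 0 0 0 0" --pt "0 0 0 0 0 0" --pt "0 0 0 0 0 0" --pt "0 0 0 0 0 0" --pt "0 0 0 0 0 0" --pt "0 0 0 0 0 0" --hand 0.3 --squeeze 40

```text
time: 4.2
position: [0.5291, 0.342, 0.1077]
orientation: [3.14, -0.001, 1.605]
wrist_force: [0.2, -1.0, 6.5]
finger_gap: 0.467
```

```bash
python3 - <<'E'
from h import *
go([.67,.156,.26],1.605)
E
```

```text
t 4.2 pos [0.5291 0.342  0.1077] yaw 1.605 F [ 0.2 -1.   6.5] gap 0.467 j [ 0.57  0.26  0.2   1.51 -0.    0.54]
turn tool [ 0.0014 -0.0008 -0.    ] n>= 1 ; then shift tool [-190.7  134.5 -152.3] n>= 6
```

Call:
jog_arm --pt "0 0 -10 0 0 0" --pt "0 0 -17 0 0 0" --pt "0 0 -18 0 0 0" --pt "0 0 -18 0 0 0" --pt "0 0 -18 0 0 0" --pt "0 0 -18 0 0 0" --pt "0 0 -18 0 0 0" --pt "0 0 -18 0 0 0" --pt "0 0 -4 0 0 0" --pt "0 0 0 0 0 0"

```text
time: 5.2
position: [0.5289, 0.342, 0.2461]
orientation: [3.141, -0.0, 1.605]
wrist_force: [0.2, 0.6, -1.1]
finger_gap: 0.465
```

Call:
jog_arm --pt "-18 12 0 0 0 0" --pt "-20 14 0 0 0 0" --pt "-20 14 0 0 0 0" --pt "-20 14 0 0 0 0" --pt "-20 14 0 0 0 0" --pt "-20 14 0 0 0 0" --pt "-20 14 0 0 0 0" --pt "-20 14 0 0 0 0" --pt "-17 13 0 0 0 0" --pt "0 0 0 0 0 0"

```text
time: 6.2
position: [0.6586, 0.1689, 0.2435]
orientation: [-3.139, 0.001, 1.602]
wrist_force: [0.1, -0.7, -0.3]
finger_gap: 0.466
```

```bash
python3 - <<'E'
from h import *
import pickle
go([.67,.156,.245],1.605)
for n in ["top","side"]:
    c=camera(n); pickle.dump(c,open(n+"1.pkl","wb")); cv2.imwrite(f"pics/{n}1.png",c["img"][:,:,::-1])
    if n=="side": 
        u,v=proj(c,[.67,.156,.17])[0].astype(int); a=c["img"][v-70:v+70,u-90:u+90,::-1]; cv2.imwrite("pics/side1z.png",cv2.resize(a,None,fx=4,fy=4)); print(u,v)
E
```

```text
t 6.2 pos [0.6586 0.1689 0.2435] yaw 1.6025 F [ 0.1 -0.7 -0.3] gap 0.466 j [ 0.25  0.47  0.73  1.84 -0.    0.22]
turn tool [-0.0025  0.0011 -0.0025] n>= 1 ; then shift tool [-13.3  11.   -1.5] n>= 1
286 131
```

View pics/side1z.png

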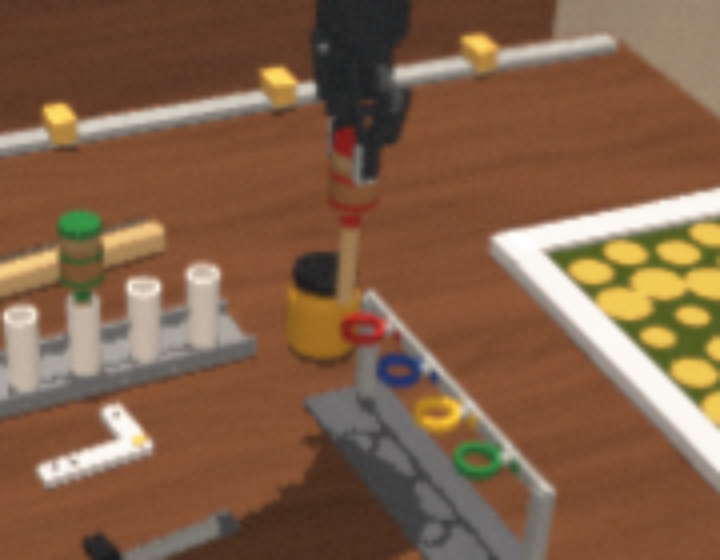

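View pics/top1.png

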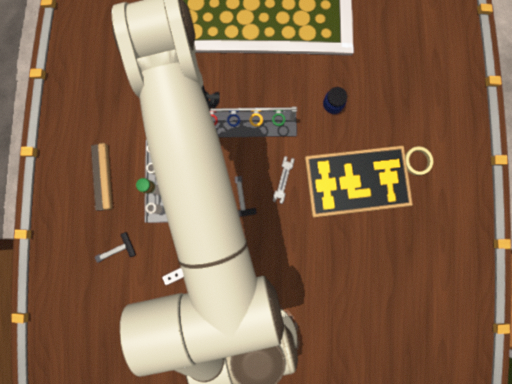

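The side view shows the red brush held upright with its handle end just above the red ring, at about (345,305) in the zoom. I'll check the handle's tilt from depth.

```bash
cat >> h.py <<'E'
def handle(c,p):
    # points of wooden handle near TCP p : circle centre per height
    P=cloud(c); X,Y,Z=P[...,0],P[...,1],P[...,2]
    hsv=cv2.cvtColor(c["img"],cv2.COLOR_RGB2HSV)
    o=-c["R"].T@c["t"]
    for z0 in np.arange(p[2]-.097,p[2]-.01,.012):
        m=(abs(X-p[0])<.025)&(abs(Y-p[1])<.025)&(abs(Z-z0)<.006)
        if m.sum()<3: continue
        q=P[m]; v=p[:2]-o[:2]; v/=np.linalg.norm(v); n=np.array([-v[1],v[0]])
        near=np.percentile((q[:,:2]-p[:2])@v,20)
        lat=(q[:,:2]-p[:2])@n
        print(round(z0,3),m.sum(),"lateral mid",((lat.max()+lat.min())/2*1000).round(1),"width",(np.ptp(lat)*1000).round(1),"near(+8=centre)",(near*1000+8).round(1),"dirs lat",n.round(2))
E
python3 - <<'E'
from h import *
import pickle
c=pickle.load(open("side1.pkl","rb")); handle(c,sensors.sense()["position"])
E
```

```text
0.147 12 lateral mid -2.6 width 14.4 near(+8=centre) 1.0 dirs lat [-0.89  0.45]
0.159 16 lateral mid -1.9 width 14.8 near(+8=centre) 1.5 dirs lat [-0.89  0.45]
0.171 10 lateral mid -1.5 width 14.5 near(+8=centre) -0.7 dirs lat [-0.89  0.45]
0.183 14 lateral mid -2.5 width 11.1 near(+8=centre) -1.4 dirs lat [-0.89  0.45]
0.195 13 lateral mid -3.3 width 14.1 near(+8=centre) -1.3 dirs lat [-0.89  0.45]
0.207 13 lateral mid -2.7 width 14.3 near(+8=centre) -1.0 dirs lat [-0.89  0.45]
0.219 16 lateral mid -2.2 width 14.2 near(+8=centre) -0.6 dirs lat [-0.89  0.45]
0.231 14 lateral mid -1.4 width 13.9 near(+8=centre) -1.6 dirs lat [-0.89  0.45]
```

Call:
jog_arm --pt "-4 3 0 0 0 0" --pt "-5 4 0 0 0 0" --pt "-4 4 0 0 0 0" --pt "0 0 0 0 0 0" --pt "0 0 5 0 0 0" --pt "0 0 5 0 0 0" --pt "0 0 5 0 0 0" --pt "0 0 5 0 0 0" --pt "0 0 5 0 0 0" --pt "0 0 0 0 0 0"

```text
time: 7.3
position: [0.6687, 0.1585, 0.2197]
orientation: [-3.14, 0.0, 1.605]
wrist_force: [-0.1, -0.3, -1.1]
finger_gap: 0.465
```

```bash
python3 - <<'E'
from h import *
import pickle
go([.67,.156,.227],1.605)
c=camera("side"); 
u,v=proj(c,[.67,.156,.15])[0].astype(int); a=c["img"][v-50:v+50,u-60:u+60,::-1]; cv2.imwrite("pics/side2z.png",cv2.resize(a,None,fx=6,fy=6)); print(u,v)
E
```

```text
t 7.3 pos [0.6687 0.1585 0.2197] yaw 1.605 F [-0.1 -0.3 -1.1] gap 0.465 j [ 0.23  0.47  0.68  1.79 -0.    0.2 ]
turn tool [-0.0012  0.0002  0.    ] n>= 1 ; then shift tool [-2.5  1.2 -7.3] n>= 1
286 136
```

View pics/side2z.png

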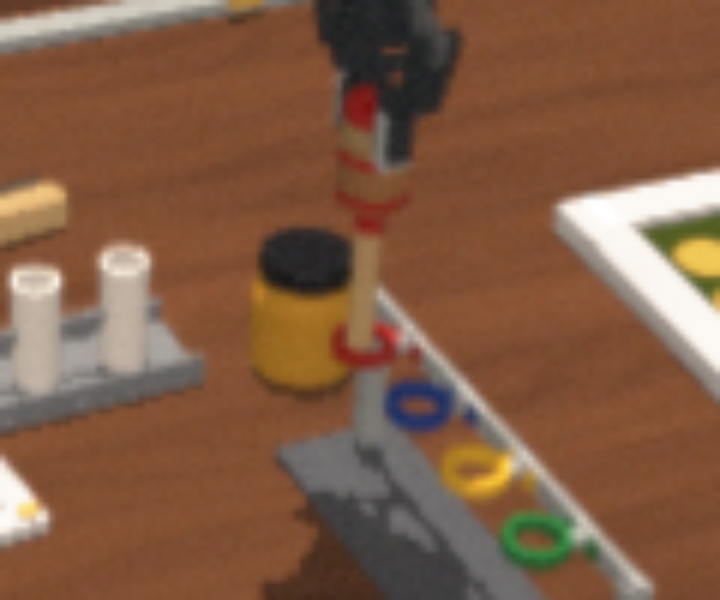

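The handle end has entered the red ring at (365,340) with no contact force. I'll centre it and lower.

Call:
jog_arm --pt "-2.5 1.2 0 0 0 0" --pt "0 0 10 0 0 0" --pt "0 0 12 0 0 0" --pt "0 0 12 0 0 0" --pt "0 0 12 0 0 0" --pt "0 0 12 0 0 0" --pt "0 0 12 0 0 0" --pt "0 0 10 0 0 0" --pt "0 0 8 0 0 0" --pt "0 0 0 0 0 0"

```text
time: 8.35
position: [0.6699, 0.1559, 0.1313]
orientation: [-3.14, 0.0, 1.605]
wrist_force: [-0.5, -0.6, -0.8]
finger_gap: 0.466
```

```bash
python3 - <<'E'
from h import *
go([.67,.156,.126],1.605)
E
```

```text
t 8.35 pos [0.6699 0.1559 0.1313] yaw 1.605 F [-0.5 -0.6 -0.8] gap 0.466 j [ 0.23  0.42  0.44  1.6  -0.    0.19]
turn tool [-0.0017  0.0003  0.    ] n>= 1 ; then shift tool [0.1 0.1 5.3] n>= 1
```

Call:
jog_arm --pt "0 0 2 0 0 0" --pt "0 0 2 0 0 0" --pt "0 0 0.5 0 0 0" --pt "0 0 0.5 0 0 0" --pt "0 0 0 0 0 0" --pt "0 0 0 0 0 0" --pt "0 0 0 0 0 0" --pt "0 0 0 0 0 0" --pt "0 0 0 0 0 0" --pt "0 0 0 0 0 0"

```text
time: 9.35
position: [0.6703, 0.156, 0.1277]
orientation: [-3.142, -0.0, 1.605]
wrist_force: [-0.2, 0.3, -0.8]
finger_gap: 0.467
```

Call:
jog_arm --pt "0 0 0 0 0 0" --pt "0 0 0 0 0 0" --pt "0 0 0 0 0 0" --pt "0 0 0 0 0 0" --pt "0 0 -15 0 0 0" --pt "0 0 -20 0 0 0" --pt "0 0 -20 0 0 0" --pt "0 0 -20 0 0 0" --pt "0 0 -20 0 0 0" --pt "0 0 -20 0 0 0" --hand 1

```text
time: 10.35
position: [0.6702, 0.156, 0.2436]
orientation: [3.141, -0.0, 1.605]
wrist_force: [-0.4, -0.1, -0.5]
finger_gap: 1.004
```

```bash
python3 - <<'E'
from h import *
go([.4675,.339,.24],1.605)
c=camera("side"); P=cloud(c)
u,v=proj(c,[.67,.156,.15])[0].astype(int); a=c["img"][v-50:v+50,u-60:u+60,::-1]; cv2.imwrite("pics/side3z.png",cv2.resize(a,None,fx=6,fy=6))
E
```

```text
t 10.35 pos [0.6702 0.156  0.2436] yaw 1.605 F [-0.4 -0.1 -0.5] gap 1.004 j [0.23 0.49 0.77 1.84 0.   0.19]
turn tool [ 0.0002 -0.0001 -0.    ] n>= 1 ; then shift tool [ 189.8 -196.3    3.6] n>= 6
```

View pics/side3z.png

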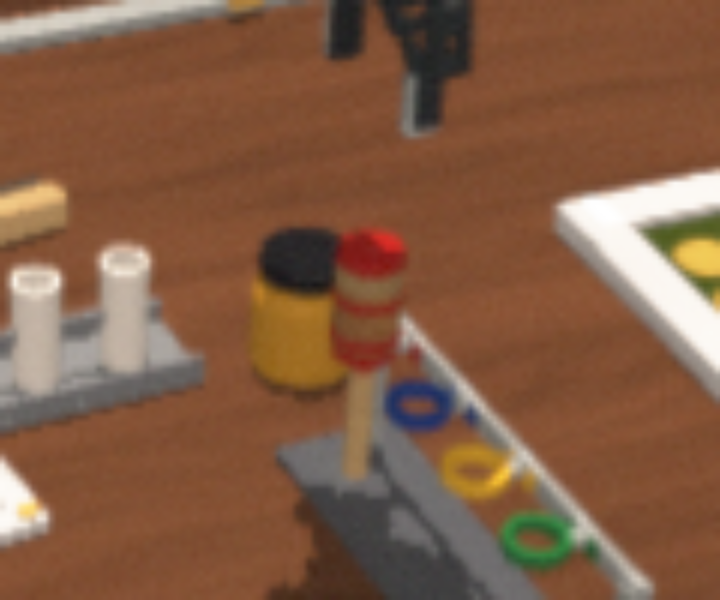

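Red hangs seated in its ring, with its head at (370,300) and the handle below the ring. Next is green.

Call:
jog_arm --pt "22 -23 0 0 0 0" --pt "22 -23 0 0 0 0" --pt "22 -23 0 0 0 0" --pt "22 -23 0 0 0 0" --pt "22 -23 0 0 0 0" --pt "22 -23 0 0 0 0" --pt "22 -23 0 0 0 0" --pt "22 -23 0 0 0 0" --pt "14 -12 0 0 0 0" --pt "0 0 0 0 0 0"

```text
time: 11.4
position: [0.4664, 0.3407, 0.2426]
orientation: [3.142, -0.001, 1.608]
wrist_force: [-0.5, 0.7, 0.4]
finger_gap: 0.998
```

```bash
python3 - <<'E'
from h import *
go([.4675,.339,.107],1.605)
E
```

```text
t 11.4 pos [0.4664 0.3407 0.2426] yaw 1.6076 F [-0.5  0.7  0.4] gap 0.998 j [0.63 0.18 0.36 1.76 0.   0.59]
turn tool [ 0.0001 -0.0005  0.0026] n>= 1 ; then shift tool [ -1.7   1.  135.6] n>= 3
```

Call:
jog_arm --pt "-2 1 0 0 0 0" --pt "0 0 20 0 0 0" --pt "0 0 20 0 0 0" --pt "0 0 20 0 0 0" --pt "0 0 20 0 0 0" --pt "0 0 20 0 0 0" --pt "0 0 20 0 0 0" --pt "0 0 16 0 0 0" --pt "0 0 0 0 0 0" --pt "0 0 0 0 0 0"

```text
time: 12.4
position: [0.4696, 0.3365, 0.1069]
orientation: [-3.141, 0.0, 1.604]
wrist_force: [0.4, -0.1, 0.2]
finger_gap: 0.999
```

Call:
jog_arm --pt "0 0 0 0 0 0" --pt "0 0 0 0 0 0" --pt "0 0 0 0 0 0" --pt "0 0 0 0 0 0" --pt "0 0 0 0 0 0" --pt "0 0 0 0 0 0" --pt "0 0 0 0 0 0" --pt "0 0 0 0 0 0" --pt "0 0 0 0 0 0" --pt "0 0 0 0 0 0" --hand 0.3 --squeeze 40

```text
time: 13.4
position: [0.4694, 0.3377, 0.1077]
orientation: [3.14, -0.001, 1.605]
wrist_force: [-0.0, -0.0, 6.2]
finger_gap: 0.468
```

Call:
jog_arm --pt "0 0 -10 0 0 0" --pt "0 0 -17 0 0 0" --pt "0 0 -18 0 0 0" --pt "0 0 -18 0 0 0" --pt "0 0 -18 0 0 0" --pt "0 0 -18 0 0 0" --pt "0 0 -18 0 0 0" --pt "0 0 -18 0 0 0" --pt "0 0 -4 0 0 0" --pt "0 0 0 0 0 0"

```text
time: 14.4
position: [0.4692, 0.3374, 0.2461]
orientation: [3.141, -0.0, 1.605]
wrist_force: [0.8, 0.2, -1.3]
finger_gap: 0.465
```

```bash
python3 - <<'E'
from h import *
go([.64,-.045,.245],1.605)
handle(camera("side"),sensors.sense()["position"])
E
```

```text
t 14.4 pos [0.4692 0.3374 0.2461] yaw 1.605 F [ 0.8  0.2 -1.3] gap 0.465 j [ 0.62  0.18  0.37  1.76 -0.    0.59]
turn tool [ 0.0006 -0.0004  0.    ] n>= 1 ; then shift tool [-388.   157.6    1.1] n>= 9
0.148 7 lateral mid 1.7 width 11.2 near(+8=centre) 3.4 dirs lat [-0.96  0.29]
0.16 10 lateral mid 1.5 width 11.3 near(+8=centre) 2.0 dirs lat [-0.96  0.29]
0.172 9 lateral mid 1.0 width 11.4 near(+8=centre) -0.4 dirs lat [-0.96  0.29]
0.184 14 lateral mid 0.7 width 11.2 near(+8=centre) -0.6 dirs lat [-0.96  0.29]
0.196 12 lateral mid 1.8 width 14.3 near(+8=centre) 0.5 dirs lat [-0.96  0.29]
0.208 14 lateral mid 1.4 width 14.7 near(+8=centre) 0.5 dirs lat [-0.96  0.29]
0.22 12 lateral mid 1.1 width 14.5 near(+8=centre) -1.5 dirs lat [-0.96  0.29]
0.232 17 lateral mid 0.7 width 14.5 near(+8=centre) -0.2 dirs lat [-0.96  0.29]
```

Call:
jog_arm --pt "-24 10 0 0 0 0" --pt "-28 11 0 0 0 0" --pt "-28 11 0 0 0 0" --pt "-28 11 0 0 0 0" --pt "-28 11 0 0 0 0" --pt "-28 11 0 0 0 0" --pt "-28 11 0 0 0 0" --pt "-28 11 0 0 0 0" --pt "-28 11 0 0 0 0" --pt "-28 11 0 0 0 0"

```text
time: 15.45
position: [0.5873, 0.0639, 0.2444]
orientation: [-3.14, 0.0, 1.605]
wrist_force: [0.1, 1.5, -1.3]
finger_gap: 0.464
```

```bash
python3 - <<'E'
from h import *
go([.677,-.046,.245],1.605)
E
```

```text
t 15.45 pos [0.5873 0.0639 0.2444] yaw 1.605 F [ 0.1  1.5 -1.3] gap 0.464 j [0.11 0.22 0.41 1.77 0.   0.07]
turn tool [-0.0019  0.0001  0.    ] n>= 1 ; then shift tool [-112.9   85.9   -0.6] n>= 3
```

Call:
jog_arm --pt "-18 14 0 0 0 0" --pt "-18 14 0 0 0 0" --pt "-18 14 0 0 0 0" --pt "-18 14 0 0 0 0" --pt "-18 14 0 0 0 0" --pt "-16 12 0 0 0 0" --pt "-3 2 0 0 0 0" --pt "0 0 0 0 0 0" --pt "0 0 0 0 0 0" --pt "0 0 0 0 0 0"

```text
time: 16.45
position: [0.6746, -0.0402, 0.2459]
orientation: [3.142, -0.0, 1.606]
wrist_force: [0.6, 0.2, -0.9]
finger_gap: 0.466
```

```bash
python3 - <<'E'
from h import *
go([.677,-.046,.225],1.605)
c=camera("side"); handle(c,sensors.sense()["position"])
u,v=proj(c,[.676,-.046,.15])[0].astype(int); a=c["img"][v-50:v+50,u-60:u+60,::-1]; cv2.imwrite("pics/side4z.png",cv2.resize(a,None,fx=6,fy=6))
E
```

```text
t 16.45 pos [ 0.6746 -0.0402  0.2459] yaw 1.6058 F [ 0.6  0.2 -0.9] gap 0.466 j [-0.06  0.45  0.72  1.84  0.   -0.09]
turn tool [ 0.0001 -0.0001  0.0008] n>= 1 ; then shift tool [-5.9  2.2 20.9] n>= 1
0.149 11 lateral mid 2.1 width 13.5 near(+8=centre) 1.9 dirs lat [-0.84  0.54]
0.161 14 lateral mid -0.0 width 13.0 near(+8=centre) 1.5 dirs lat [-0.84  0.54]
0.173 15 lateral mid 1.4 width 13.3 near(+8=centre) 0.8 dirs lat [-0.84  0.54]
0.185 18 lateral mid 1.0 width 15.6 near(+8=centre) 1.0 dirs lat [-0.84  0.54]
0.197 12 lateral mid 0.4 width 12.8 near(+8=centre) 1.1 dirs lat [-0.84  0.54]
0.209 17 lateral mid 0.7 width 15.5 near(+8=centre) 0.8 dirs lat [-0.84  0.54]
0.221 17 lateral mid -0.1 width 13.1 near(+8=centre) -0.3 dirs lat [-0.84  0.54]
0.233 13 lateral mid -0.5 width 15.3 near(+8=centre) -2.3 dirs lat [-0.84  0.54]
```

View pics/side4z.png

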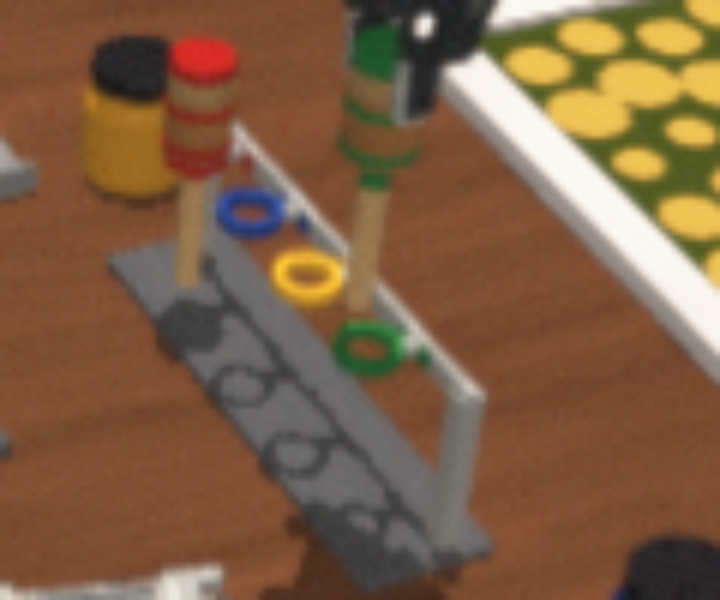

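The green handle end at (360,300) is just above the green ring at (370,348). I'll shift about 6 mm and lower partway.

Call:
jog_arm --pt "-4 1 0 0 0 0" --pt "-3 1 0 0 0 0" --pt "0 0 0 0 0 0" --pt "0 0 5 0 0 0" --pt "0 0 6 0 0 0" --pt "0 0 6 0 0 0" --pt "0 0 6 0 0 0" --pt "0 0 6 0 0 0" --pt "0 0 0 0 0 0" --pt "0 0 0 0 0 0"

```text
time: 17.5
position: [0.6772, -0.0479, 0.2166]
orientation: [-3.141, 0.0, 1.605]
wrist_force: [-0.1, -0.3, -0.6]
finger_gap: 0.469
```

```bash
python3 - <<'E'
from h import *
go([.6765,-.0465,.128],1.605)
c=camera("side")
u,v=proj(c,[.676,-.046,.15])[0].astype(int); a=c["img"][v-30:v+30,u-40:u+40,::-1]; cv2.imwrite("pics/side5z.png",cv2.resize(a,None,fx=6,fy=6))
E
```

```text
t 17.5 pos [ 0.6772 -0.0479  0.2166] yaw 1.605 F [-0.1 -0.3 -0.6] gap 0.469 j [-0.07  0.44  0.63  1.77 -0.   -0.1 ]
turn tool [-0.0002  0.     -0.    ] n>= 1 ; then shift tool [ 1.4 -0.6 88.6] n>= 2
```

View pics/side5z.png

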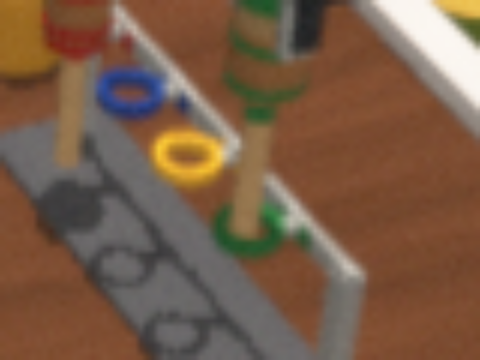

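Call:
jog_arm --pt "1 0 0 0 0 0" --pt "0 0 10 0 0 0" --pt "0 0 12 0 0 0" --pt "0 0 12 0 0 0" --pt "0 0 12 0 0 0" --pt "0 0 12 0 0 0" --pt "0 0 12 0 0 0" --pt "0 0 9 0 0 0" --pt "0 0 8 0 0 0" --pt "0 0 1 0 0 0"

```text
time: 18.55
position: [0.6769, -0.0468, 0.1276]
orientation: [-3.14, -0.0, 1.605]
wrist_force: [0.6, -0.0, -0.4]
finger_gap: 0.466
```

Call:
jog_arm --pt "0 0 0 0 0 0" --pt "0 0 0 0 0 0" --pt "0 0 0 0 0 0" --pt "0 0 0 0 0 0" --pt "0 0 -15 0 0 0" --pt "0 0 -20 0 0 0" --pt "0 0 -20 0 0 0" --pt "0 0 -20 0 0 0" --pt "0 0 -20 0 0 0" --pt "0 0 -20 0 0 0" --hand 1

```text
time: 19.55
position: [0.6772, -0.0469, 0.2449]
orientation: [3.141, 0.0, 1.605]
wrist_force: [0.3, -0.7, 0.2]
finger_gap: 1.001
```

```bash
python3 - <<'E'
from h import *
go([.5,-.02,.245],1.605)
c=camera("side")
u,v=proj(c,[.676,.046,.12])[0].astype(int); a=c["img"][v-50:v+50,u-60:u+60,::-1]; cv2.imwrite("pics/side6z.png",cv2.resize(a,None,fx=6,fy=6))
E
```

```text
t 19.55 pos [ 0.6772 -0.0469  0.2449] yaw 1.605 F [ 0.3 -0.7  0.2] gap 1.001 j [-0.07  0.46  0.73  1.84 -0.   -0.1 ]
turn tool [ 0.0006  0.0001 -0.    ] n>= 1 ; then shift tool [ 3.290e+01 -1.762e+02 -1.000e-01] n>= 4
```

View pics/side6z.png

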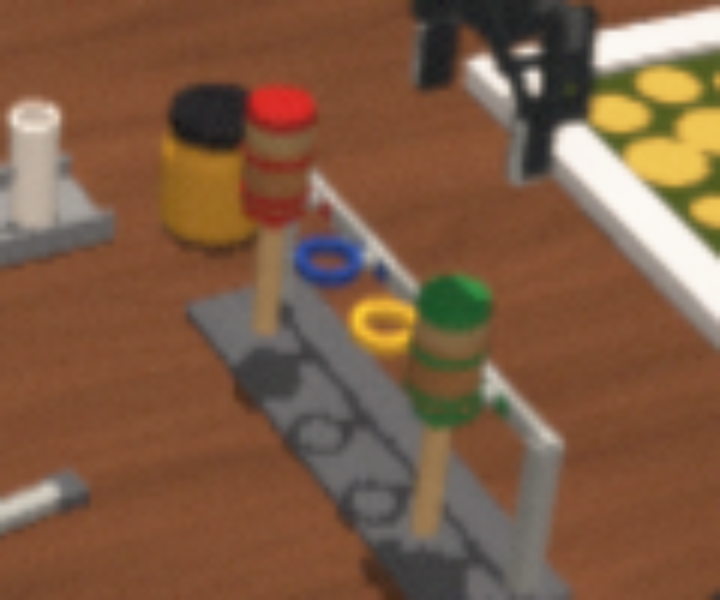

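Both brushes are seated: red at (280,150), green at (450,345). Now for the tools: I'll move to a pose that sees tray and tools with the wrist camera.

Call:
jog_arm --pt "8 -25 -6 0 0 0" --pt "8 -25 -6 0 0 0" --pt "8 -25 -6 0 0 0" --pt "8 -25 -6 0 0 0" --pt "8 -25 -6 0 0 0" --pt "8 -25 -6 0 0 0" --pt "8 -25 -6 0 0 0" --pt "8 -25 -6 0 0 0" --pt "0 0 0 0 0 0" --pt "0 0 0 0 0 0"

```text
time: 20.6
position: [0.4753, 0.0103, 0.2921]
orientation: [3.14, 0.0, 1.605]
wrist_force: [0.1, -0.8, -0.1]
finger_gap: 0.999
```

```bash
python3 - <<'E'
from h import *
import pickle
go([.48,-.1,.29],1.605)
for n in ["wrist","top"]:
    c=camera(n); pickle.dump(c,open(n+"2.pkl","wb")); cv2.imwrite(f"pics/{n}2.png",c["img"][:,:,::-1])
E
```

```text
t 20.6 pos [0.4753 0.0103 0.2921] yaw 1.6054 F [ 0.1 -0.8 -0.1] gap 0.999 j [ 0.02 -0.04  0.24  1.84 -0.   -0.01]
turn tool [0.0017 0.0001 0.0004] n>= 1 ; then shift tool [-110.4    0.9    2.1] n>= 3
```

View pics/wrist2.png

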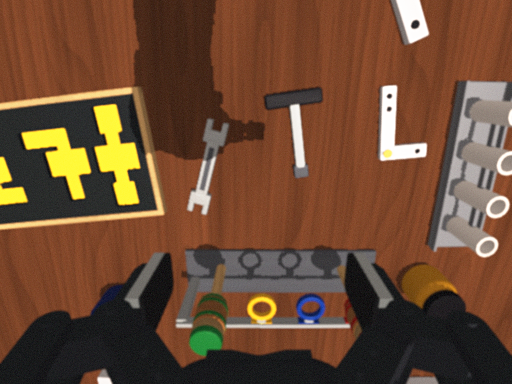

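View pics/top2.png

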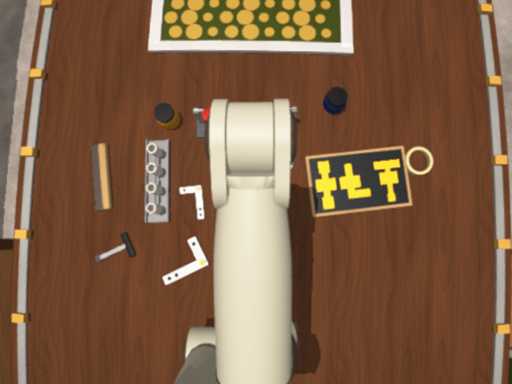

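The wrist view shows the spanner at (207,165), the wanted key at (297,130), the small bracket at (395,125), and the tray with cut-outs at left. There's no third key in the part the arm hid before. I'll measure the tools from this picture.

```bash
cat >> h.py <<'E'
def tools(c,zt=.012,zlo=.006,zhi=.018,amin=150,show=None):
    P=cloud(c); Z=P[...,2]; X,Y=P[...,0],P[...,1]
    m=(Z>zlo)&(Z<zhi)&(X>.2)&(X<.64)&(Y>-.15)&(Y<.3)
    out=[]
    for i,a,ce,b in blobs(m,amin):
        cn,_=cv2.findContours(b.astype(np.uint8),cv2.RETR_EXTERNAL,cv2.CHAIN_APPROX_NONE)
        k=max(cn,key=len).reshape(-1,2)
        w=onplane(c,k,zt)[:,:2].astype(np.float32)*1000
        r=cv2.minAreaRect(w); v,u=np.nonzero(b)
        wm=onplane(c,np.c_[u,v],zt)[:,:2]*1000
        print("tool",a,ce.round(0),"rect c",np.round(r[0],1),"size",np.round(r[1],1),"ang",round(r[2],2),"mean",wm.mean(0).round(1),"zmed",np.median(Z[b]).round(4), "rgb",c["img"][b].mean(0).round())
        out.append((b,w,wm,r))
    return out
E
python3 - <<'E'
from h import *
import pickle
for n in ["wrist2","top0","top2"]:
    print(n); tools(pickle.load(open(n+".pkl","rb")))
c=pickle.load(open("wrist2.pkl","rb")); P=cloud(c); print(np.nanmedian(P[60:90,350:370],axis=(0,1)))
E
```

```text
wrist2
tool 900 [410.  20.] rect c [289.5 208. ] size [60.6 33.7] ang 26.77 mean [292.3 207.8] zmed 0.0167 rgb [222. 218. 215.]
tool 150 [459.  98.] rect c [392.4 299.5] size [54.9  8.2] ang 2.65 mean [390.1 299.3] zmed 0.0123 rgb [68. 64. 64.]
tool 1514 [393. 130.] rect c [427.8 223.2] size [107.7  72.3] ang 7.53 mean [440.9 210.2] zmed 0.0121 rgb [241. 238. 231.]
tool 1660 [295. 118.] rect c [453.4  66.9] size [130.1  83.6] ang 10.36 mean [430.1  62.3] zmed 0.0118 rgb [127. 122. 120.]
tool 1344 [207. 166.] rect c [509.4 -69.4] size [ 32.3 149.9] ang 76.1 mean [505.9 -68.5] zmed 0.012 rgb [159. 153. 148.]
tool 258 [158. 193.] rect c [ 542.5 -145.1] size [91.2 13.5] ang 0.43 mean [ 551.4 -146.9] zmed 0.016 rgb [207. 167. 106.]
top0
tool 298 [283. 180.] rect c [507.7 -67.4] size [ 31.3 148.6] ang 76.01 mean [507.6 -67.3] zmed 0.011 rgb [214. 208. 201.]
tool 329 [241. 202.] rect c [451.3  61.1] size [132.  80.] ang 1.16 mean [432.   65.4] zmed 0.0116 rgb [141. 134. 130.]
tool 311 [196. 199.] rect c [426.7 224.1] size [108.8  70.4] ang 7.96 mean [441.6 212.3] zmed 0.0116 rgb [248. 246. 241.]
tool 321 [194. 258.] rect c [252.6 238.5] size [ 98.4 117.1] ang 27.78 mean [250.3 212.6] zmed 0.0157 rgb [249. 247. 242.]
top2
tool 311 [196. 198.] rect c [426.7 224.1] size [108.6  70.7] ang 7.63 mean [441.9 212.2] zmed 0.0112 rgb [237. 234. 226.]
tool 336 [194. 258.] rect c [255.7 235.8] size [101.1 113.3] ang 27.91 mean [252.1 212.3] zmed 0.0155 rgb [240. 235. 229.]
[3.64159606e-01 1.52015493e-01 1.66236067e-04]
```

```bash
python3 - <<'E'
from h import *
go([.5085,-.0685,.12],1.328)
E
```

```text
t 20.7 pos [0.4758 0.0102 0.2912] yaw 1.6049 F [ 0.1 -0.4 -0.3] gap 1.0 j [ 0.02 -0.03  0.24  1.84 -0.   -0.01]
turn tool [-1.000e-04  0.000e+00  2.769e-01] n>= 2 ; then shift tool [-68.5  50.7 171.2] n>= 4
```

Call:
jog_arm --pt "0 0 0 0 0 0.14" --pt "0 0 0 0 0 0.137" --pt "-12 8 28 0 0 0" --pt "-12 9 29 0 0 0" --pt "-12 9 29 0 0 0" --pt "-12 9 29 0 0 0" --pt "-12 9 29 0 0 0" --pt "-8 6 27 0 0 0" --pt "0 0 0 0 0 0" --pt "0 0 0 0 0 0"

```text
time: 21.7
position: [0.5073, -0.0679, 0.1205]
orientation: [-3.14, 0.0, 1.327]
wrist_force: [-0.7, 0.8, 0.7]
finger_gap: 1.002
```

```bash
python3 - <<'E'
from h import *
import pickle
go([.5085,-.0685,.12],1.328)
c=camera("wrist"); pickle.dump(c,open("w3.pkl","wb")); cv2.imwrite("pics/w3.png",c["img"][:,:,::-1]); tools(c)
E
```

```text
t 21.7 pos [ 0.5073 -0.0679  0.1205] yaw 1.3273 F [-0.7  0.8  0.7] gap 1.002 j [-0.13 -0.02 -0.08  1.51  0.    0.11]
turn tool [-0.0016  0.0001 -0.0007] n>= 1 ; then shift tool [-0.3  1.3  0.5] n>= 1
tool 4868 [381.  62.] rect c [454.   65.2] size [129.   83.9] ang 10.14 mean [429.7  61.1] zmed 0.0119 rgb [120. 115. 114.]
tool 3252 [258. 175.] rect c [509.5 -69.5] size [ 31.7 149.1] ang 76.08 mean [503.6 -68.1] zmed 0.0121 rgb [199. 194. 190.]
tool 605 [196. 240.] rect c [ 547.9 -145.5] size [84.2 13.9] ang 1.28 mean [ 554.3 -146.6] zmed 0.0164 rgb [193. 158. 102.]
```

View pics/w3.png

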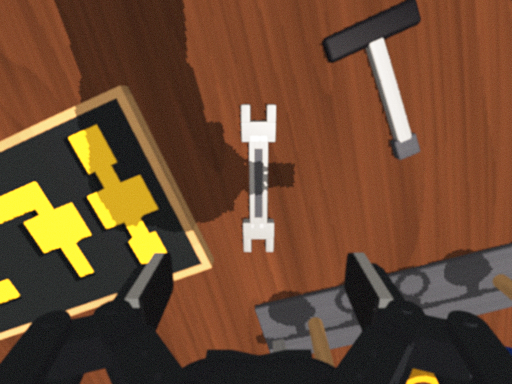

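The spanner lies at (258,175) with its axis vertical between the fingers. Descend and grip.

Call:
jog_arm --pt "0 1.5 0 0 0 0" --pt "0 0 20 0 0 0" --pt "0 0 20 0 0 0" --pt "0 0 20 0 0 0" --pt "0 0 20 0 0 0" --pt "0 0 20 0 0 0" --pt "0 0 11 0 0 0" --pt "0 0 5 0 0 0" --pt "0 0 2 0 0 0" --pt "0 0 0 0 0 0"

```text
time: 22.75
position: [0.5093, -0.0681, 0.0035]
orientation: [3.141, -0.0, 1.328]
wrist_force: [0.7, 0.5, -0.2]
finger_gap: 0.999
```

Call:
jog_arm --pt "0 0 0 0 0 0" --pt "0 0 0 0 0 0" --pt "0 0 0 0 0 0" --pt "0 0 0 0 0 0" --pt "0 0 0 0 0 0" --pt "0 0 0 0 0 0" --pt "0 0 0 0 0 0" --pt "0 0 0 0 0 0" --pt "0 0 0 0 0 0" --pt "0 0 0 0 0 0" --hand 0 --squeeze 50

```text
time: 23.75
position: [0.5088, -0.0681, 0.0027]
orientation: [-3.142, 0.0, 1.328]
wrist_force: [-0.0, 0.5, -0.5]
finger_gap: -0.001
```

Call:
jog_arm --pt "0 0 -5 0 0 0" --pt "0 0 -10 0 0 0" --pt "0 0 -15 0 0 0" --pt "0 0 -15 0 0 0" --pt "0 0 -15 0 0 0" --pt "0 0 -15 0 0 0" --pt "0 0 -15 0 0 0" --pt "0 0 -10 0 0 0" --pt "0 0 0 0 0 0" --pt "0 0 0 0 0 0"

```text
time: 24.75
position: [0.5088, -0.0681, 0.1024]
orientation: [-3.141, 0.0, 1.328]
wrist_force: [-0.2, 0.1, 0.0]
finger_gap: 0.0
```

```bash
python3 - <<'E'
from h import *
import pickle
go([.496,-.2076,.10],1.64)
c=camera("wrist"); pickle.dump(c,open("w4.pkl","wb")); cv2.imwrite("pics/w4.png",c["img"][:,:,::-1])
E
```

```text
t 24.75 pos [ 0.5088 -0.0681  0.1024] yaw 1.328 F [-0.2  0.1  0. ] gap 0.0 j [-0.13 -0.02 -0.11  1.47 -0.    0.11]
turn tool [-2.00e-04 -0.00e+00 -3.12e-01] n>= 3 ; then shift tool [-138.3  -22.4    2.4] n>= 3
```

View pics/w4.png

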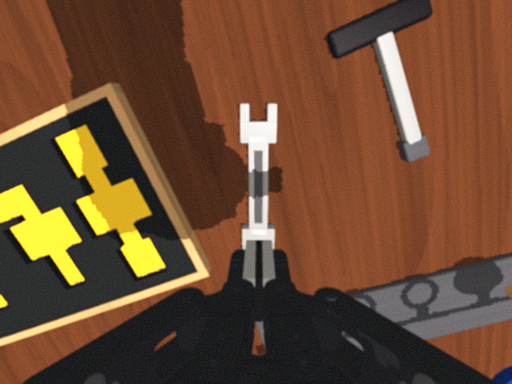

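The fingers shut on nothing. I need to see whether the spanner moved or my geometry is off.

```bash
python3 - <<'E'
from h import *
import pickle
c=pickle.load(open("w4.pkl","rb")); tools(c)
s=sensors.sense()
print("tcp px",proj(c,s["position"]), "hold", ctrl.hold_point_z)
P=cloud(c)
for v in (262,270,278,286,294,300): print(v,P[v,246].round(4),P[v,262].round(4),P[v,275].round(4))
t=camera("top"); pickle.dump(t,open("top4.pkl","wb")); tools(t)
E
```

```text
tool 5459 [388.  60.] rect c [454.   64.9] size [128.9  83.9] ang 10.19 mean [430.9  60.2] zmed 0.0119 rgb [124. 119. 118.]
tool 3296 [258. 171.] rect c [504.4 -68.1] size [ 31.5 138.3] ang 76.09 mean [495.9 -66.1] zmed 0.0121 rgb [201. 197. 194.]
tool 699 [193. 247.] rect c [ 548.2 -145.2] size [84.5 14.1] ang 0.12 mean [ 554.1 -146.7] zmed 0.0163 rgb [193. 160. 104.]
tcp px [[259.35030126 227.98562684]] hold 0.0187
262 [ 0.4963 -0.0713  0.1608] [ 0.4983 -0.0645  0.1604] [ 0.5036 -0.0594  0.1539]
270 [ 0.4965 -0.071   0.167 ] [ 0.4984 -0.0646  0.1665] [nan nan nan]
278 [ 0.4959 -0.0706  0.1738] [ 0.4985 -0.0646  0.1722] [ 0.504  -0.0601  0.1659]
286 [ 0.4952 -0.0702  0.1802] [ 0.5017 -0.0654  0.1729] [ 0.4972 -0.0594  0.1811]
294 [ 0.4961 -0.0703  0.1838] [ 0.5056 -0.0664  0.1728] [ 0.4985 -0.0598  0.184 ]
300 [ 0.4965 -0.0703  0.1867] [ 0.5078 -0.0669  0.1737] [ 0.4976 -0.0599  0.1885]
tool 331 [241. 203.] rect c [451.3  61.1] size [132.  80.] ang 1.16 mean [430.9  65.4] zmed 0.0111 rgb [125. 118. 114.]
tool 308 [196. 198.] rect c [426.7 224.2] size [108.7  70.4] ang 7.83 mean [441.7 212.7] zmed 0.0112 rgb [240. 237. 229.]
tool 359 [193. 258.] rect c [252.6 238.6] size [ 98.4 117. ] ang 27.78 mean [251.8 213.4] zmed 0.0155 rgb [242. 238. 231.]
```

```bash
python3 - <<'E'
from h import *
import pickle
c=pickle.load(open("w4.pkl","rb")); P=cloud(c); s=sensors.sense()
Rt=Ro.from_euler("xyz",s["orientation"])
for v in range(228,268,4):
    print(v,[tuple((Rt.inv().apply(P[v,u]-s["position"])*1000).round(0)) for u in (240,252,258,264,276)])
a=c["img"][220:320,200:320,::-1]; cv2.imwrite("pics/w4z.png",cv2.resize(a,None,fx=6,fy=6))
c=camera("side")
u,v=proj(c,s["position"])[0].astype(int); a=c["img"][v-60:v+40,u-60:u+60,::-1].copy(); a=cv2.resize(a,None,fx=6,fy=6)
cv2.circle(a,(360,360),4,(255,0,255),-1)
cv2.imwrite("pics/side7z.png",a)
E
```

```text
228 [(np.float64(-19.0), np.float64(48.0), np.float64(101.0)), (np.float64(-7.0), np.float64(43.0), np.float64(90.0)), (np.float64(-1.0), np.float64(42.0), np.float64(89.0)), (np.float64(5.0), np.float64(43.0), np.float64(90.0)), (np.float64(17.0), np.float64(48.0), np.float64(102.0))]
232 [(np.float64(-19.0), np.float64(53.0), np.float64(103.0)), (np.float64(-7.0), np.float64(47.0), np.float64(89.0)), (np.float64(-1.0), np.float64(47.0), np.float64(89.0)), (np.float64(5.0), np.float64(47.0), np.float64(90.0)), (np.float64(17.0), np.float64(53.0), np.float64(103.0))]
236 [(np.float64(-19.0), np.float64(57.0), np.float64(102.0)), (np.float64(-7.0), np.float64(51.0), np.float64(90.0)), (np.float64(-1.0), np.float64(51.0), np.float64(88.0)), (np.float64(5.0), np.float64(51.0), np.float64(89.0)), (np.float64(17.0), np.float64(57.0), np.float64(101.0))]
240 [(np.float64(-19.0), np.float64(61.0), np.float64(100.0)), (np.float64(-4.0), np.float64(-11.0), np.float64(-38.0)), (np.float64(-1.0), np.float64(-10.0), np.float64(-37.0)), (np.float64(2.0), np.float64(-11.0), np.float64(-38.0)), (np
[... 1104 characters left out ...]
.0)), (np.float64(2.0), np.float64(-11.0), np.float64(-53.0)), (np.float64(8.0), np.float64(-7.0), np.float64(-47.0))]
260 [(np.float64(-9.0), np.float64(-7.0), np.float64(-51.0)), (np.float64(-3.0), np.float64(-11.0), np.float64(-57.0)), (np.float64(-1.0), np.float64(-11.0), np.float64(-57.0)), (np.float64(2.0), np.float64(-11.0), np.float64(-58.0)), (np.float64(8.0), np.float64(-7.0), np.float64(-50.0))]
264 [(np.float64(-9.0), np.float64(-6.0), np.float64(-53.0)), (np.float64(-3.0), np.float64(-11.0), np.float64(-61.0)), (np.float64(-1.0), np.float64(-11.0), np.float64(-61.0)), (np.float64(2.0), np.float64(-11.0), np.float64(-61.0)), (np.float64(8.0), np.float64(-7.0), np.float64(-53.0))]
```

View pics/w4z.png

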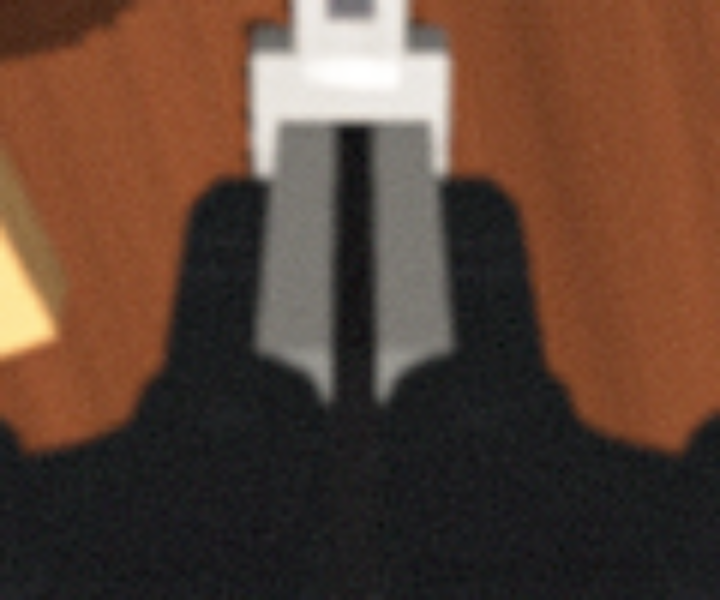

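View pics/side7z.png

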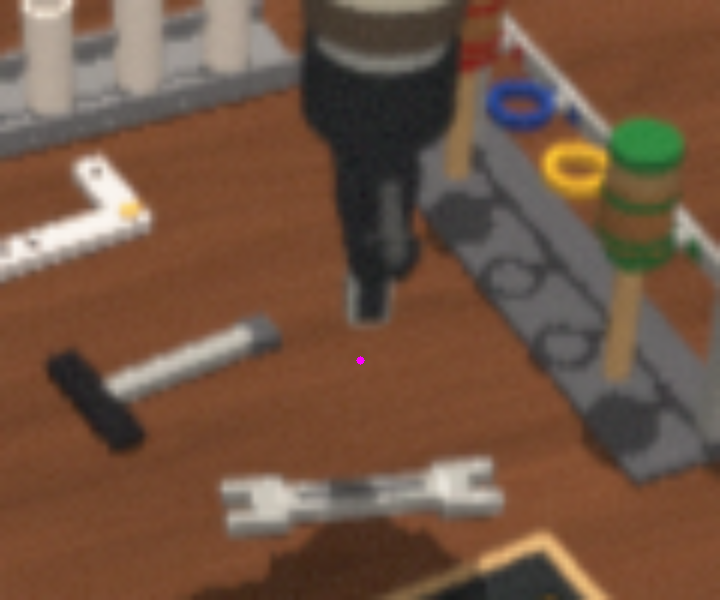

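The shut fingertips sit about 35 mm short of the reported TCP: wrist depth says -37 mm and the side view agrees. So the fingers closed above the spanner, and it also means the brushes were held high on the head. I'll pin the offset down from both views before using it.

```bash
python3 - <<'E'
from h import *
import pickle
s=sensors.sense(); Rt=Ro.from_euler("xyz",s["orientation"]); p=s["position"]
w=pickle.load(open("w4.pkl","rb")); c=camera("side")
for z in (-20,-25,-30,-35,-40):
    q=p+Rt.apply([[0,-.011,z/1000],[0,.011,z/1000],[-.012,-.011,z/1000],[.012,-.011,z/1000]])
    print(z,"wrist",proj(w,q).round(1).tolist(),"side",(proj(c,q)-proj(c,p).astype(int)+[60,60]).round(1).tolist())
P=cloud(c); u,v=proj(c,p)[0].astype(int)
for dv in range(-20,4,2):
    print(dv,(Rt.inv().apply(P[v+dv,u+1]-p)*1000).round(0),c["img"][v+dv,u+1])
E
```

```text
-20 wrist [[259.4, 225.0], [259.4, 259.2], [238.1, 225.0], [280.8, 225.0]] side [[57.0, 55.8], [64.0, 55.2], [57.7, 58.3], [56.4, 53.3]]
-25 wrist [[259.4, 228.8], [259.4, 263.8], [237.5, 228.8], [281.4, 228.8]] side [[57.1, 54.6], [64.1, 54.0], [57.7, 57.1], [56.5, 52.1]]
-30 wrist [[259.5, 232.9], [259.4, 268.7], [236.9, 232.9], [282.1, 232.9]] side [[57.1, 53.3], [64.2, 52.8], [57.8, 55.9], [56.5, 50.8]]
-35 wrist [[259.5, 237.2], [259.4, 273.8], [236.2, 237.2], [282.8, 237.2]] side [[57.2, 52.1], [64.3, 51.5], [57.9, 54.6], [56.6, 49.6]]
-40 wrist [[259.5, 241.8], [259.5, 279.2], [235.5, 241.7], [283.5, 241.8]] side [[57.3, 50.8], [64.3, 50.3], [57.9, 53.4], [56.6, 48.4]]
-20 [ -49.  -11. -121.] [46 48 47]
-18 [ -60.  -13. -123.] [34 37 38]
-16 [ -55.  -12. -112.] [23 24 24]
-14 [-44.  -9. -95.] [25 24 26]
-12 [-14.  -3. -62.] [34 33 34]
-10 [-12.  -2. -52.] [36 37 38]
-8 [-15.  -2. -47.] [38 39 39]
-6 [ -3.   1. -29.] [116  87  70]
-4 [142.  31. 106.] [124  75  47]
-2 [127.  29. 103.] [123  77  48]
0 [123.  28. 108.] [128  79  54]
2 [105.  25. 101.] [123  75  47]
```

Both views agree: the tips are 38 mm behind the reported TCP. So TCP z must go to about -35 mm to grip on the bench. I'll descend in two stages and watch the force.

Call:
jog_arm --pt "0 0 10 0 0 0" --pt "0 0 15 0 0 0" --pt "0 0 15 0 0 0" --pt "0 0 15 0 0 0" --pt "0 0 15 0 0 0" --pt "0 0 15 0 0 0" --pt "0 0 15 0 0 0" --pt "0 0 15 0 0 0" --pt "0 0 5 0 0 0" --pt "0 0 0 0 0 0" --hand 0.6

```text
time: 25.95
position: [0.5083, -0.068, -0.0182]
orientation: [-3.14, 0.0, 1.328]
wrist_force: [0.6, 0.2, 0.1]
finger_gap: 0.601
```

Call:
jog_arm --pt "0 0 3 0 0 0" --pt "0 0 3 0 0 0" --pt "0 0 3 0 0 0" --pt "0 0 2 0 0 0" --pt "0 0 0 0 0 0" --pt "0 0 0 0 0 0" --pt "0 0 0 0 0 0" --pt "0 0 0 0 0 0" --pt "0 0 0 0 0 0" --pt "0 0 0 0 0 0"

```text
time: 26.95
position: [0.5089, -0.0681, -0.0283]
orientation: [3.142, -0.0, 1.328]
wrist_force: [-0.3, -0.2, -0.8]
finger_gap: 0.599
```

```bash
python3 - <<'E'
from h import *
go([.5088,-.0681,-.035],1.328)
c=camera("side"); s=sensors.sense()
u,v=proj(c,s["position"])[0].astype(int); a=c["img"][v-60:v+40,u-60:u+60,::-1].copy(); a=cv2.resize(a,None,fx=6,fy=6)
cv2.imwrite("pics/side8z.png",a)
E
```

```text
t 26.95 pos [ 0.5089 -0.0681 -0.0283] yaw 1.328 F [-0.3 -0.2 -0.8] gap 0.599 j [-0.13  0.03 -0.32  1.22  0.    0.11]
turn tool [ 0.0001 -0.      0.    ] n>= 1 ; then shift tool [-0.  -0.1  6.7] n>= 1
```

View pics/side8z.png

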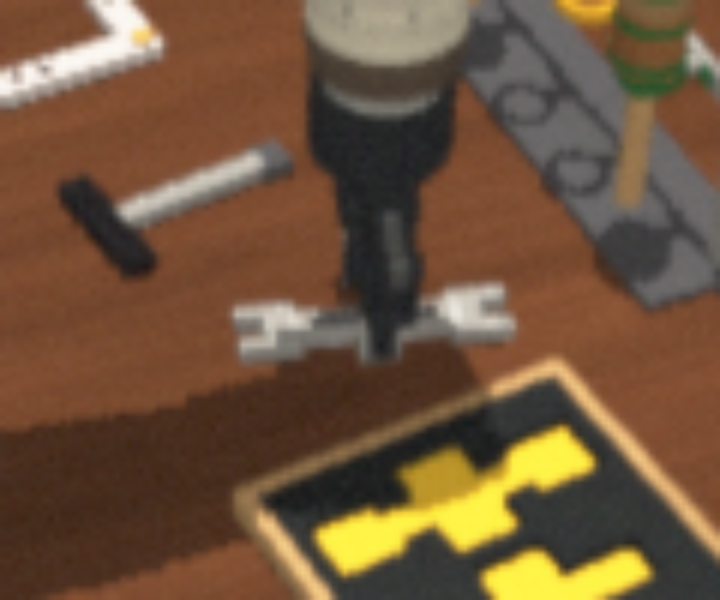

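The near finger stands in front of the spanner shank at (378,335) with its tip just above the bench. 5 mm more, then close.

Call:
jog_arm --pt "0 0 1.5 0 0 0" --pt "0 0 1.5 0 0 0" --pt "0 0 1.5 0 0 0" --pt "0 0 1 0 0 0" --pt "0 0 0 0 0 0" --pt "0 0 0 0 0 0" --pt "0 0 0 0 0 0" --pt "0 0 0 0 0 0" --pt "0 0 0 0 0 0" --pt "0 0 0 0 0 0"

```text
time: 28.0
position: [0.5089, -0.0681, -0.0338]
orientation: [3.141, 0.0, 1.328]
wrist_force: [-0.8, -0.2, 0.1]
finger_gap: 0.597
```

Call:
jog_arm --pt "0 0 0 0 0 0" --pt "0 0 0 0 0 0" --pt "0 0 0 0 0 0" --pt "0 0 0 0 0 0" --pt "0 0 0 0 0 0" --pt "0 0 0 0 0 0" --pt "0 0 0 0 0 0" --pt "0 0 0 0 0 0" --pt "0 0 0 0 0 0" --pt "0 0 0 0 0 0" --hand 0 --squeeze 50

```text
time: 29.0
position: [0.5101, -0.0683, -0.0322]
orientation: [3.139, -0.0, 1.328]
wrist_force: [-1.6, -0.1, 10.7]
finger_gap: 0.192
```

Gripped at gap 0.19. The +10.7 N means the tips brush the bench. Lift.

Call:
jog_arm --pt "0 0 -5 0 0 0" --pt "0 0 -15 0 0 0" --pt "0 0 -15 0 0 0" --pt "0 0 -15 0 0 0" --pt "0 0 -15 0 0 0" --pt "0 0 -15 0 0 0" --pt "0 0 -15 0 0 0" --pt "0 0 -10 0 0 0" --pt "0 0 0 0 0 0" --pt "0 0 0 0 0 0"

```text
time: 30.0
position: [0.5088, -0.0681, 0.0709]
orientation: [-3.141, 0.0, 1.328]
wrist_force: [-0.5, -0.1, -1.5]
finger_gap: 0.192
```

```bash
python3 - <<'E'
from h import *
import pickle
go([.496,-.2076,.09],1.64)
c=camera("wrist"); pickle.dump(c,open("w5.pkl","wb")); cv2.imwrite("pics/w5.png",c["img"][:,:,::-1])
E
```

```text
t 30.0 pos [ 0.5088 -0.0681  0.0709] yaw 1.328 F [-0.5 -0.1 -1.5] gap 0.192 j [-0.13 -0.01 -0.17  1.41 -0.    0.11]
turn tool [-2.00e-04 -0.00e+00 -3.12e-01] n>= 3 ; then shift tool [-138.3  -22.4  -19.1] n>= 3
```

View pics/w5.png

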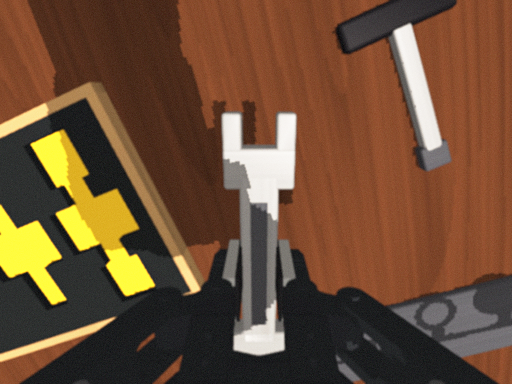

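The spanner is held, near jaw at (258,150), axis in line. I'll compute its offset in the tool frame, and the tray nests.

```bash
cat >> h.py <<'E'
def tray(c,zf=.008):
    """yellow cut-outs: contour on foam-top plane is biased; use yellow floor pixels on z=.008"""
    hsv=cv2.cvtColor(c["img"],cv2.COLOR_RGB2HSV); H,S,V=[hsv[...,i].astype(int) for i in range(3)]
    P=cloud(c)
    m=(H>20)&(H<34)&(S>190)&(V>90)&(P[...,2]>.002)&(P[...,2]<.013)&(P[...,1]<-.12)
    m=cv2.morphologyEx(m.astype(np.uint8),cv2.MORPH_OPEN,np.ones((2,2)))
    out=[]
    for i,a,ce,b in blobs(m,150):
        v,u=np.nonzero(b); w=onplane(c,np.c_[u,v],zf)[:,:2]*1000
        r=cv2.minAreaRect(w.astype(np.float32))
        touch=u.min()==0 or u.max()==511
        print("cut",a,ce.round(0),"rect",np.round(r[0],1),np.round(r[1],1),round(r[2],2),"mean",w.mean(0).round(1),"EDGE" if touch else "")
        out.append((b,w,r))
    return out
E
python3 - <<'E'
from h import *
import pickle
c=pickle.load(open("w5.pkl","rb")); s=sensors.sense(); Rt=Ro.from_euler("xyz",s["orientation"]); p=s["position"]
P=cloud(c); T=(Rt.inv().apply(P.reshape(-1,3)-p)*1000).reshape(P.shape)
m=(abs(T[...,2]+40)<16)&(abs(T[...,0])<25)&(T[...,1]<-22)&(T[...,1]>-100)
v,u=np.nonzero(m); t=T[m]; print("top z",np.percentile(t[:,2],[2,10,50,90]))
zt=s["position"][2]-np.percentile(t[:,2],8)/1000*1
print("zplane",zt)
w=onplane(c,np.c_[u,v],zt); w=Rt.inv().apply(w-p)*1000
print("y min",w[:,1].min(),"x ext",w[:,0].min(),w[:,0].max())
for y0 in (-72,-65,-55,-45,-38,-30,-25):
    k=abs(w[:,1]-y0)<2; print(y0,w[k,0].min().round(1),w[k,0].max().round(1))
for n in ["top0","top2","wrist2","w3","w5"]:
    print(n); tray(pickle.load(open(n+".pkl","rb")))
E
```

```text
top z [-46.07670033 -45.56634298 -44.7559453  -43.73129894]
zplane 0.11615317833876168
y min -74.82495245012188 x ext -16.24918741417214 15.205623999495327
-72 -16.2 15.2
-65 -16.1 15.1
-55 -16.1 15.0
-45 -16.0 14.9
-38 -9.4 8.3
-30 -9.1 8.1
-25 -9.2 8.2
top0
top2
cut 494 [389. 176.] rect [ 510.6 -418.1] [132.1  86.1] 7.52 mean [ 528.3 -416. ] 
cut 404 [355. 185.] rect [ 497.1 -296.8] [125.   66.3] 37.09 mean [ 496.5 -302.6] 
wrist2
cut 2381 [117. 156.] rect [ 498.4 -207.5] [156.6  63.5] 7.66 mean [ 495.4 -208.1] 
cut 2026 [ 61. 158.] rect [ 502.3 -293.2] [130.8  72.5] 37.71 mean [ 500.9 -296.9] 
cut 205 [  4. 173.] rect [ 526.7 -393.9] [18.1 42.4] 76.53 mean [ 527.6 -396.4] EDGE
cut 397 [ 12. 197.] rect [ 567.4 -393.5] [31.5 48.1] 1.66 mean [ 568.4 -392.5] EDGE
w3
cut 4731 [118. 194.] rect [ 494.3 -209.3] [149.1  63.2] 7.71 mean [ 488.3 -209.8] 
cut 3487 [ 49. 225.] rect [ 505.9 -291.4] [120.5  73. ] 36.47 mean [ 502.3 -295.5] EDGE
cut 293 [  8. 292.] rect [ 567.6 -387.4] [25.5 29.5] 5.88 mean [ 568.5 -384.5] EDGE
w5
cut 4920 [ 93. 209.] rect [ 497.8 -209.5] [156.6  61.7] 7.95 mean [ 487.6 -208.7] 
cut 305 [  7. 230.] rect [ 488.5 -288.3] [23.6 38.1] 60.07 mean [ 486.3 -293. ] EDGE
cut 608 [ 36. 258.] rect [ 523.7 -278.8] [57.9 43.6] 7.49 mean [ 518.5 -280.6] 
cut 187 [133. 263.] rect [ 545.3 -193.8] [27.7 18.5] 60.93 mean [ 543.9 -194.7] 
cut 167 [  9. 269.] rect [ 522.7 -311.9] [26.3 16.8] 30.06 mean [ 522.8 -311.8] EDGE
```

```bash
python3 - <<'E'
from h import *
go([.43,-.15,.12],1.705)
E
```

```text
t 30.05 pos [ 0.5085 -0.0681  0.0705] yaw 1.328 F [-0.2 -0.6 -1.4] gap 0.193 j [-0.13 -0.01 -0.17  1.41 -0.    0.11]
turn tool [-1.00e-03 -1.00e-04 -3.77e-01] n>= 3 ; then shift tool [-70.7 -88.8 -49.5] n>= 3
```

Call:
jog_arm --pt "0 0 -12 0 0 -0.125" --pt "0 0 -12 0 0 -0.126" --pt "0 0 -12 0 0 -0.126" --pt "-14 -18 -12 0 0 0" --pt "-14 -18 0 0 0 0" --pt "-14 -18 0 0 0 0" --pt "-14 -18 0 0 0 0" --pt "-14 -17 0 0 0 0" --pt "0 0 0 0 0 0" --pt "0 0 0 0 0 0"

```text
time: 31.05
position: [0.4298, -0.1494, 0.1187]
orientation: [-3.141, -0.0, 1.704]
wrist_force: [0.5, 0.2, -1.3]
finger_gap: 0.195
```

```bash
python3 - <<'E'
from h import *
import pickle
go([.43,-.15,.12],1.705)
c=camera("wrist"); pickle.dump(c,open("w6.pkl","wb")); cv2.imwrite("pics/w6.png",c["img"][:,:,::-1]); tray(c)
E
```

```text
t 31.05 pos [ 0.4298 -0.1494  0.1187] yaw 1.7039 F [ 0.5  0.2 -1.3] gap 0.195 j [-0.33 -0.15 -0.21  1.51  0.   -0.47]
turn tool [-0.0004 -0.0004 -0.0011] n>= 1 ; then shift tool [-0.6  0.1 -1.3] n>= 1
cut 4562 [195. 225.] rect [ 496.9 -207. ] [150.   65.5] 5.72 mean [ 487.7 -208.6] 
cut 4177 [111. 227.] rect [ 502.7 -291.6] [130.1  74.7] 37.0 mean [ 501.7 -295.5] 
cut 1757 [ 17. 254.] rect [ 544.5 -401.6] [74.1 59.2] 8.63 mean [ 548.7 -400.7] EDGE
```

View pics/w6.png

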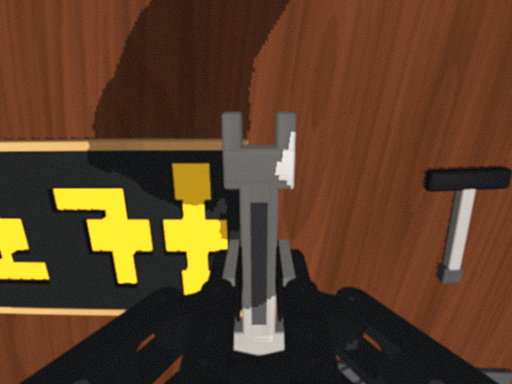

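The tray's edges run exactly horizontal in the image, so its axis is at 0.133 rad. The spanner cut-out is at (195,230), with its notch centre near (196,236). I'll extract its edges precisely, using the correct plane for each edge.

```bash
cat >> h.py <<'E'
def edges(c,phi,bmask):
    """report yellow extents in tray-aligned coords (u along phi, b = left perp), on z=.008 and z=.017"""
    v,u=np.nonzero(bmask); ux=np.array([np.cos(phi),np.sin(phi)]); bx=np.array([-ux[1],ux[0]])
    o=(-c["R"].T@c["t"])[:2]
    r={}
    for z in (.008,.017):
        w=onplane(c,np.c_[u,v],z)[:,:2]*1000; r[z]=(w@ux,w@bx)
    print("cam u,b",(o@ux*1000).round(0),(o@bx*1000).round(0))
    return r
E
python3 - <<'E'
from h import *
import pickle
c=pickle.load(open("w6.pkl","rb")); phi=.133
o=tray(c); b=o[0][0]
R=edges(c,phi,b); 
for z in R:
    U,B=R[z]; print("z",z,"u",U.min().round(1),U.max().round(1),"b",B.min().round(1),B.max().round(1))
    for u0 in np.arange(np.floor(U.min()),U.max(),4):
        k=abs(U-u0)<2
        if k.sum(): print("  u",u0,"b",B[k].min().round(1),B[k].max().round(1),k.sum())
E
```

```text
cut 4562 [195. 225.] rect [ 496.9 -207. ] [150.   65.5] 5.72 mean [ 487.7 -208.6] 
cut 4177 [111. 227.] rect [ 502.7 -291.6] [130.1  74.7] 37.0 mean [ 501.7 -295.5] 
cut 1757 [ 17. 254.] rect [ 544.5 -401.6] [74.1 59.2] 8.63 mean [ 548.7 -400.7] EDGE
cam u,b 323.0 -206.0
z 0.008 u 389.9 539.5 b -303.5 -237.8
  u 389.0 b -288.1 -253.2 50
  u 393.0 b -288.4 -253.3 147
  u 397.0 b -288.7 -253.5 145
  u 401.0 b -288.2 -252.8 145
  u 405.0 b -288.5 -253.0 145
  u 409.0 b -288.7 -253.1 109
  u 413.0 b -288.2 -253.3 144
  u 417.0 b -288.6 -253.5 143
  u 421.0 b -288.7 -252.8 142
  u 425.0 b -288.2 -252.9 143
  u 429.0 b -281.5 -259.2 68
  u 433.0 b -281.8 -260.3 88
  u 437.0 b -282.0 -260.6 86
  u 441.0 b -281.4 -260.8 63
  u 445.0 b -281.8 -260.1 86
  u 449.0 b -302.8 -237.8 172
  u 453.0 b -303.2 -237.8 192
  u 457.0 b -303.5 -238.0 255
  u 461.0 b -303.0 -238.1 188
  u 465.0 b -303.4 -238.2 249
  u 469.0 b -302.7 -238.4 185
  u 473.0 b -302.9 -238.5 195
  u 477.0 b -303.3 -238.6 235
  u 481.0 b -302.8 -238.8 183
  u 485.0 b -303.1 -246.3 155
  u 489.0 b -282.1 -258.3 79
  u 493.0 b -281.
[... 759 characters left out ...]
439.0 b -279.2 -258.4 84
  u 443.0 b -280.5 -258.4 89
  u 447.0 b -299.9 -236.8 201
  u 451.0 b -300.3 -236.9 246
  u 455.0 b -300.5 -237.0 253
  u 459.0 b -300.1 -237.2 185
  u 463.0 b -300.3 -237.3 249
  u 467.0 b -299.9 -237.4 186
  u 471.0 b -300.2 -237.5 245
  u 475.0 b -299.7 -237.7 183
  u 479.0 b -300.0 -237.8 208
  u 483.0 b -279.6 -256.6 66
  u 487.0 b -279.7 -258.9 81
  u 491.0 b -279.2 -259.1 60
  u 495.0 b -279.3 -259.3 58
  u 499.0 b -279.8 -258.5 68
  u 503.0 b -285.5 -257.8 84
  u 507.0 b -285.8 -257.9 81
  u 511.0 b -286.1 -258.1 79
  u 515.0 b -286.2 -259.4 74
  u 519.0 b -285.6 -261.7 69
  u 523.0 b -286.1 -267.4 66
  u 527.0 b -286.2 -268.8 47
  u 531.0 b -285.6 -274.5 24
```

Widths measured 36.8, 23.1 and 65.8 mm against 37, 23 and 66, so the nest centre is well determined at (0.497, -0.206). I'll move over it.

```bash
python3 - <<'E'
from h import *
go([.4968,-.2056,.02],1.704)
E
```

```text
t 31.1 pos [ 0.4301 -0.1491  0.1187] yaw 1.7047 F [ 0.2  0.2 -1.2] gap 0.195 j [-0.33 -0.15 -0.21  1.51  0.   -0.47]
turn tool [-0.0004 -0.0004  0.0007] n>= 1 ; then shift tool [-64.8  58.6  98.7] n>= 3
```

Call:
jog_arm --pt "-13 12 0 0 0 0" --pt "-13 12 10 0 0 0" --pt "-13 12 15 0 0 0" --pt "-13 12 15 0 0 0" --pt "-12.5 10.5 15 0 0 0" --pt "0 0 15 0 0 0" --pt "0 0 15 0 0 0" --pt "0 0 13 0 0 0" --pt "0 0 0 0 0 0" --pt "0 0 0 0 0 0"

```text
time: 32.1
position: [0.4964, -0.2051, 0.0214]
orientation: [3.142, 0.0, 1.705]
wrist_force: [-0.1, -1.0, -1.3]
finger_gap: 0.193
```

```bash
python3 - <<'E'
from h import *
import pickle
go([.4968,-.2056,-.01],1.704)
c=camera("wrist"); pickle.dump(c,open("w7.pkl","wb")); cv2.imwrite("pics/w7.png",c["img"][:,:,::-1])
E
```

```text
t 32.1 pos [ 0.4964 -0.2051  0.0214] yaw 1.7053 F [-0.1 -1.  -1.3] gap 0.193 j [-0.39  0.06 -0.19  1.32  0.   -0.53]
turn tool [0.0001 0.     0.0013] n>= 1 ; then shift tool [-0.5  0.3 31.4] n>= 1
```

View pics/w7.png

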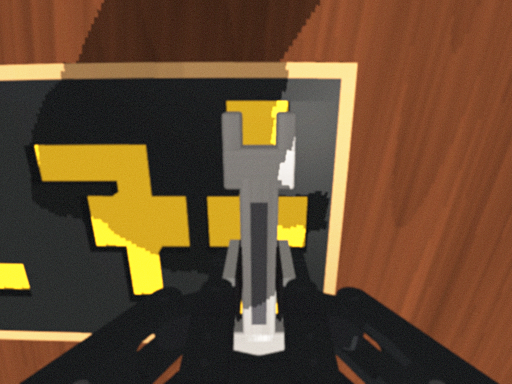

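The spanner is centred laterally over its cut-out: notch 207 to 307, spanner at 258. Lower to just above the foam, then in.

Call:
jog_arm --pt "-0.5 0.3 6 0 0 0" --pt "0 0 8 0 0 0" --pt "0 0 8 0 0 0" --pt "0 0 6 0 0 0" --pt "0 0 3 0 0 0" --pt "0 0 3 0 0 0" --pt "0 0 3 0 0 0" --pt "0 0 3 0 0 0" --pt "0 0 3 0 0 0" --pt "0 0 0 0 0 0"

```text
time: 33.15
position: [0.4967, -0.2058, -0.0222]
orientation: [-3.141, -0.0, 1.705]
wrist_force: [1.4, -0.0, -0.5]
finger_gap: 0.195
```

```bash
python3 - <<'E'
from h import *
import pickle
go([.4968,-.2056,-.024],1.704)
c=camera("wrist"); pickle.dump(c,open("w8.pkl","wb")); cv2.imwrite("pics/w8.png",c["img"][:,:,::-1])
E
```

```text
t 33.15 pos [ 0.4967 -0.2058 -0.0222] yaw 1.705 F [ 1.4 -0.  -0.5] gap 0.195 j [-0.39  0.09 -0.25  1.23  0.   -0.53]
turn tool [-0.0005 -0.0003  0.001 ] n>= 1 ; then shift tool [0.2 0.1 1.8] n>= 1
```

View pics/w8.png

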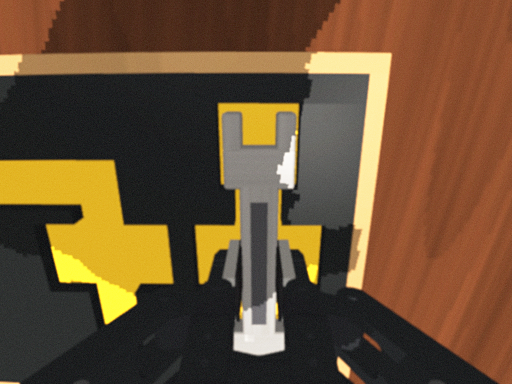

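It's inside the cut-out with no contact force. Lower 1.5 mm more, release slightly (notch limit) and lift.

Call:
jog_arm --pt "0 0 1 0 0 0" --pt "0 0 0.6 0 0 0" --pt "0 0 0 0 0 0" --pt "0 0 0 0 0 0" --pt "0 0 0 0 0 0" --pt "0 0 0 0 0 0" --pt "0 0 0 0 0 0" --pt "0 0 0 0 0 0" --pt "0 0 0 0 0 0" --pt "0 0 0 0 0 0"

```text
time: 34.2
position: [0.497, -0.2059, -0.0234]
orientation: [-3.142, 0.0, 1.705]
wrist_force: [-0.1, -0.2, -0.7]
finger_gap: 0.199
```

Call:
jog_arm --pt "0 0 0 0 0 0" --pt "0 0 0 0 0 0" --pt "0 0 0 0 0 0" --pt "0 0 -5 0 0 0" --pt "0 0 -15 0 0 0" --pt "0 0 -20 0 0 0" --pt "0 0 -20 0 0 0" --pt "0 0 -20 0 0 0" --pt "0 0 -20 0 0 0" --pt "0 0 -20 0 0 0" --hand 0.33

```text
time: 35.2
position: [0.4971, -0.206, 0.0989]
orientation: [3.14, 0.001, 1.705]
wrist_force: [0.2, -0.1, -0.8]
finger_gap: 0.328
```

Call:
jog_arm --pt "10 -10 -20 0 0 0" --pt "20 -20 -20 0 0 0" --pt "20 -20 -20 0 0 0" --pt "20 -20 -20 0 0 0" --pt "20 -20 -20 0 0 0" --pt "0 0 0 0 0 0" --pt "0 0 0 0 0 0" --pt "0 0 0 0 0 0" --pt "0 0 0 0 0 0" --pt "0 0 0 0 0 0" --hand 0.6

```text
time: 36.2
position: [0.3958, -0.129, 0.1958]
orientation: [-3.14, -0.001, 1.705]
wrist_force: [0.2, -0.1, 0.2]
finger_gap: 0.601
```

```bash
python3 - <<'E'
from h import *
import pickle
go([.4968,-.2056,-.024],1.704)
c=camera("wrist"); pickle.dump(c,open("w9.pkl","wb")); cv2.imwrite("pics/w9.png",c["img"][:,:,::-1]); tools(c)
P=cloud(c); m=(P[...,1]<-.15)&(P[...,1]>-.26)&(P[...,0]>.4)&(P[...,0]<.58)&(c["img"].min(2)>110); print("spanner top z",np.nanpercentile(P[m][:,2],[5,25,50,75,95]).round(4))
E
```

```text
t 36.2 pos [ 0.3958 -0.129   0.1958] yaw 1.7046 F [ 0.2 -0.1  0.2] gap 0.601 j [-0.32 -0.23 -0.13  1.67 -0.   -0.45]
turn tool [-0.0014 -0.0007  0.0006] n>= 1 ; then shift tool [-89.4  90.  219.8] n>= 6
tool 2114 [402. 208.] rect c [452.5  63.9] size [130.   85.2] ang 9.43 mean [429.8  60.8] zmed 0.0118 rgb [115. 109. 108.]
tool 1361 [500. 226.] rect c [429.6 206.7] size [108.3  44.6] ang 7.35 mean [436.5 200. ] zmed 0.0119 rgb [231. 225. 217.]
tool 226 [230. 277.] rect c [ 547.6 -148.9] size [84.1  9.9] ang 6.07 mean [ 559.4 -146.3] zmed 0.0167 rgb [244. 210. 138.]
spanner top z [0.0159 0.0173 0.0193 0.0203 0.0211]
```

View pics/w9.png

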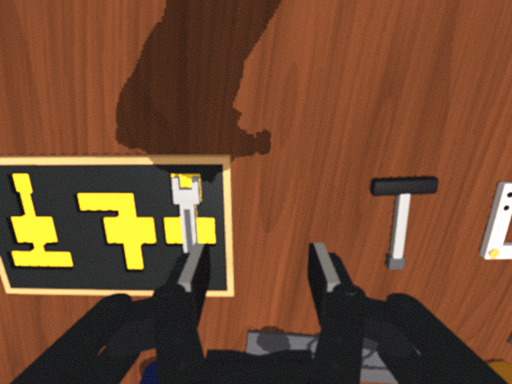

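The spanner's top is at about 20 mm, so it's fully home. Next the bracket; I'll hover over it and re-measure.

```bash
python3 - <<'E'
from h import *
go([.4346,.1993,.10],1.704)
E
```

```text
t 36.25 pos [ 0.3957 -0.129   0.1959] yaw 1.7047 F [-0.1 -0.3 -0.2] gap 0.595 j [-0.32 -0.23 -0.13  1.67 -0.   -0.45]
turn tool [-0.0013 -0.0006  0.0007] n>= 1 ; then shift tool [320.2  82.1  95.9] n>= 7
```

Call:
jog_arm --pt "20 5 0 0 0 0" --pt "32 8 8 0 0 0" --pt "35 9 11 0 0 0" --pt "35 9 11 0 0 0" --pt "35 9 11 0 0 0" --pt "35 9 11 0 0 0" --pt "35 9 11 0 0 0" --pt "35 9 11 0 0 0" --pt "30 8 11 0 0 0" --pt "25 7 10 0 0 0"

```text
time: 37.25
position: [0.4344, 0.198, 0.1005]
orientation: [-3.141, 0.0, 1.706]
wrist_force: [0.1, -0.9, 0.8]
finger_gap: 0.605
```

```bash
python3 - <<'E'
from h import *
import pickle
go([.4346,.1993,.10],1.704)
c=camera("wrist"); pickle.dump(c,open("w10.pkl","wb")); cv2.imwrite("pics/w10.png",c["img"][:,:,::-1]); tools(c)
E
```

```text
t 37.25 pos [0.4344 0.198  0.1005] yaw 1.7058 F [ 0.1 -0.9  0.8] gap 0.605 j [ 0.43 -0.1  -0.2   1.47  0.    0.29]
turn tool [-0.001   0.0002  0.0018] n>= 1 ; then shift tool [1.3 0.4 0.5] n>= 1
tool 1753 [301.  25.] rect c [297.  212.5] size [43.7 29.5] ang 27.51 mean [299.  212.6] zmed 0.0169 rgb [234. 232. 230.]
tool 4383 [112. 161.] rect c [453.1  68.6] size [128.6  84.6] ang 9.58 mean [429.6  64.7] zmed 0.0119 rgb [82. 78. 77.]
tool 3633 [273. 194.] rect c [428.3 225. ] size [107.7  69.7] ang 7.32 mean [440.3 211.8] zmed 0.0121 rgb [230. 225. 218.]
tool 311 [379. 153.] rect c [391.7 299.2] size [51.9  6. ] ang 1.69 mean [389.  299.2] zmed 0.0124 rgb [72. 70. 70.]
```

View pics/w10.png

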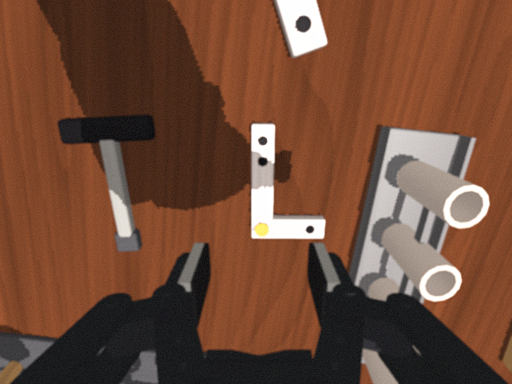

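The bracket is at (275,195), size 107.7 x 69.7, and it hasn't moved. Descend on its origin.

Call:
jog_arm --pt "2.2 0.9 0 0 0 0.003" --pt "0 0 15 0 0 0" --pt "0 0 17 0 0 0" --pt "0 0 17 0 0 0" --pt "0 0 17 0 0 0" --pt "0 0 17 0 0 0" --pt "0 0 17 0 0 0" --pt "0 0 14 0 0 0" --pt "0 0 8 0 0 0" --pt "0 0 0 0 0 0"

```text
time: 38.3
position: [0.4345, 0.1979, -0.0216]
orientation: [-3.14, 0.001, 1.701]
wrist_force: [-0.3, 0.4, 0.4]
finger_gap: 0.598
```

Call:
jog_arm --pt "0 0 4 0 0 0" --pt "0 0 3 0 0 0" --pt "0 0 2 0 0 0" --pt "0 0 1.5 0 0 0" --pt "0 0 0 0 0 0" --pt "0 0 0 0 0 0" --pt "0 0 0 0 0 0" --pt "0 0 0 0 0 0" --pt "0 0 0 0 0 0" --pt "0 0 0 0 0 0"

```text
time: 39.3
position: [0.4352, 0.1987, -0.0309]
orientation: [3.142, -0.0, 1.702]
wrist_force: [-0.5, -0.3, -0.2]
finger_gap: 0.604
```

Call:
jog_arm --pt "0 0 0 0 0 0" --pt "0 0 0 0 0 0" --pt "0 0 0 0 0 0" --pt "0 0 0 0 0 0" --pt "0 0 0 0 0 0" --pt "0 0 0 0 0 0" --pt "0 0 0 0 0 0" --pt "0 0 0 0 0 0" --pt "0 0 0 0 0 0" --pt "0 0 0 0 0 0" --hand 0 --squeeze 50

```text
time: 40.3
position: [0.4354, 0.1988, -0.0307]
orientation: [3.141, -0.0, 1.702]
wrist_force: [-0.0, 0.5, 6.0]
finger_gap: 0.216
```

Call:
jog_arm --pt "0 0 -5 0 0 0" --pt "0 0 -15 0 0 0" --pt "0 0 -15 0 0 0" --pt "0 0 -15 0 0 0" --pt "0 0 -15 0 0 0" --pt "0 0 -15 0 0 0" --pt "0 0 -15 0 0 0" --pt "0 0 -15 0 0 0" --pt "0 0 -10 0 0 0" --pt "0 0 0 0 0 0"

```text
time: 41.3
position: [0.436, 0.199, 0.0908]
orientation: [3.139, -0.001, 1.702]
wrist_force: [0.4, -0.2, -0.2]
finger_gap: 0.215
```

```bash
cat >> h.py <<'E'
def held(c,s,ylo=-110,yhi=-18,zlim=(-60,-28)):
    Rt=Ro.from_euler("xyz",s["orientation"]); p=s["position"]; P=cloud(c)
    T=(Rt.inv().apply(P.reshape(-1,3)-p)*1000).reshape(P.shape)
    m=(T[...,2]>zlim[0])&(T[...,2]<zlim[1])&(T[...,1]<yhi)&(T[...,1]>ylo)
    bl=max(blobs(m,100),key=lambda k:k[1]); m=bl[3]
    zt=np.percentile(T[m][:,2],15); v,u=np.nonzero(m)
    w=Rt.inv().apply(onplane(c,np.c_[u,v],p[2]-zt/1000)-p)*1000
    print("held top z",zt.round(1),"ymin",w[:,1].min().round(1))
    for y0 in range(int(w[:,1].min())+2,int(yhi),6):
        k=abs(w[:,1]-y0)<2
        if k.sum(): print("  y",y0,"x",w[k,0].min().round(1),w[k,0].max().round(1),"z",np.median(T[m][k,2]).round(1))
    return m,w
E
python3 - <<'E'
from h import *
import pickle
s=sensors.sense(); go([.5,-.22,.12],1.704-np.pi)
c=camera("wrist"); pickle.dump(c,open("w11.pkl","wb")); cv2.imwrite("pics/w11.png",c["img"][:,:,::-1]); held(c,s)
E
```

```text
t 41.3 pos [0.436  0.199  0.0908] yaw 1.702 F [ 0.4 -0.2 -0.2] gap 0.215 j [ 0.43 -0.1  -0.22  1.45  0.    0.3 ]
turn tool [-1.1000e-03 -3.6000e-03  3.1396e+00] n>= 22 ; then shift tool [423.8  -7.8 -29.2] n>= 9
held top z -43.5 ymin -59.1
  y -57 x -10.4 9.0 z -41.9
  y -51 x -10.5 9.1 z -42.8
  y -45 x -10.2 8.8 z -43.0
  y -39 x -10.3 9.0 z -42.8
  y -33 x -10.5 9.1 z -42.6
  y -27 x -10.1 9.2 z -42.9
  y -21 x -10.3 8.9 z -42.7
```

View pics/w11.png

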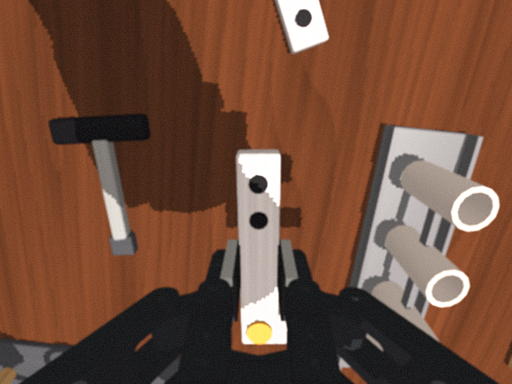

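The bracket is held with its end at y=-59.1 (nominal -58) and straight. j6 range means I travel first and then turn 180°.

```bash
python3 - <<'E'
from h import *
go([.45,-.2,.14],1.702)
E
```

```text
t 41.35 pos [0.4355 0.1988 0.0896] yaw 1.702 F [-0.4 -0.4 -1.8] gap 0.217 j [ 0.43 -0.1  -0.22  1.45  0.    0.3 ]
turn tool [ 0.0009 -0.0003  0.    ] n>= 1 ; then shift tool [-397.3  -37.8  -50.4] n>= 9
```

Call:
jog_arm --pt "-20 -2 -10 0 0 0" --pt "-35 -3 -15 0 0 0" --pt "-40 -4 -15 0 0 0" --pt "-43 -4 -10 0 0 0" --pt "-43 -4 0 0 0 0" --pt "-43 -4 0 0 0 0" --pt "-43 -4 0 0 0 0" --pt "-43 -4 0 0 0 0" --pt "-43 -4 0 0 0 0" --pt "-42 -4 0 0 0 0"

```text
time: 42.35
position: [0.4496, -0.1996, 0.1382]
orientation: [-3.141, -0.001, 1.702]
wrist_force: [1.7, 0.9, -1.2]
finger_gap: 0.218
```

Call:
jog_arm --pt "0 0 0 0 0 0.1" --pt "0 0 0 0 0 0.145" --pt "0 0 0 0 0 0.145" --pt "0 0 0 0 0 0.145" --pt "0 0 0 0 0 0.145" --pt "0 0 0 0 0 0.145" --pt "0 0 0 0 0 0.145" --pt "0 0 0 0 0 0.145" --pt "0 0 0 0 0 0.145" --pt "0 0 0 0 0 0.145"

```text
time: 43.35
position: [0.4498, -0.1976, 0.138]
orientation: [-3.141, 0.001, 0.291]
wrist_force: [0.8, 0.2, -0.7]
finger_gap: 0.218
```

Call:
jog_arm --pt "0 0 0 0 0 0.145" --pt "0 0 0 0 0 0.145" --pt "0 0 0 0 0 0.145" --pt "0 0 0 0 0 0.145" --pt "0 0 0 0 0 0.145" --pt "0 0 0 0 0 0.145" --pt "0 0 0 0 0 0.145" --pt "0 0 0 0 0 0.145" --pt "0 0 0 0 0 0.145" --pt "0 0 0 0 0 0.145"

```text
time: 44.35
position: [0.4498, -0.1976, 0.138]
orientation: [3.141, 0.001, -1.159]
wrist_force: [1.1, 1.2, -0.8]
finger_gap: 0.221
```

```bash
python3 - <<'E'
from h import *
go([.56,-.24,.12],1.704-np.pi)
E
```

```text
t 44.35 pos [ 0.4498 -0.1976  0.138 ] yaw -1.159 F [ 1.1  1.2 -0.8] gap 0.221 j [-0.41 -0.07 -0.1   1.54  0.    2.32]
turn tool [0.0012 0.0011 0.2786] n>= 2 ; then shift tool [  56.6 -103.6   18. ] n>= 3
```

```bash
python3 - <<'E'
from h import *
go([.565,-.345,.125],1.704-np.pi)
E
```

```text
t 44.35 pos [ 0.4498 -0.1976  0.138 ] yaw -1.159 F [ 1.1  1.2 -0.8] gap 0.221 j [-0.41 -0.07 -0.1   1.54  0.    2.32]
turn tool [0.0012 0.0011 0.2786] n>= 2 ; then shift tool [161.4 -94.6  13. ] n>= 4
```

Call:
jog_arm --pt "0 0 0 0 0 0.14" --pt "0 0 0 0 0 0.1386" --pt "25 -15 0 0 0 0" --pt "30 -18 3 0 0 0" --pt "30 -18 3 0 0 0" --pt "30 -18 3 0 0 0" --pt "28 -16 4 0 0 0" --pt "18 -10 0 0 0 0" --pt "0 0 0 0 0 0" --pt "0 0 0 0 0 0"

```text
time: 45.35
position: [0.5661, -0.3438, 0.1246]
orientation: [3.14, 0.002, -1.432]
wrist_force: [0.3, 0.8, -1.3]
finger_gap: 0.213
```

```bash
python3 - <<'E'
from h import *
import pickle
s=sensors.sense(); go([.565,-.345,.125],1.704-np.pi)
c=camera("wrist"); pickle.dump(c,open("w12.pkl","wb")); cv2.imwrite("pics/w12.png",c["img"][:,:,::-1]); held(c,s); tray(c)
E
```

```text
t 45.35 pos [ 0.5661 -0.3438  0.1246] yaw -1.432 F [ 0.3  0.8 -1.3] gap 0.213 j [-0.55  0.35  0.34  1.57  0.    2.46]
turn tool [0.0018 0.0016 0.0056] n>= 1 ; then shift tool [ 1.   1.3 -0.4] n>= 1
held top z -43.5 ymin -58.1
  y -56 x -9.5 9.9 z -42.0
  y -50 x -9.6 9.6 z -42.8
  y -44 x -9.3 9.7 z -42.9
  y -38 x -9.4 9.9 z -42.9
  y -32 x -9.6 10.0 z -42.7
  y -26 x -9.2 10.1 z -43.0
  y -20 x -9.4 9.8 z -42.9
cut 3518 [196. 222.] rect [ 507.4 -285.1] [110.4  67.7] 7.96 mean [ 507.2 -285.4] 
cut 4641 [321. 214.] rect [ 511.1 -417.9] [133.2  85.6] 7.32 mean [ 534.6 -414.4] 
cut 489 [ 99. 225.] rect [ 489.1 -183.1] [36.4 16.9] 7.92 mean [ 489.5 -183.2] 
cut 625 [140. 226.] rect [ 493.7 -227.1] [37.5 21.6] 8.03 mean [ 495. -227.]
```

View pics/w12.png

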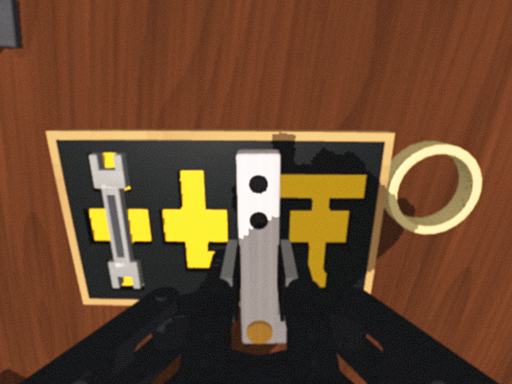

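```bash
cat >> h.py <<'E'
def prof(c,phi,b,step=4):
    R=edges(c,phi,b); U8,B8=R[.008]; U17,B17=R[.017]
    print("u8",U8.min().round(1),U8.max().round(1),"u17",U17.min().round(1),U17.max().round(1))
    for u0 in np.arange(np.floor(U8.min()),U8.max(),step):
        k=abs(U8-u0)<step/2
        if k.sum(): print("  u8",u0,"u17",U17[k].mean().round(0),"| b8",B8[k].min().round(1),B8[k].max().round(1),"| b17",B17[k].min().round(1),B17[k].max().round(1))
E
python3 - <<'E'
from h import *
import pickle
c=pickle.load(open("w12.pkl","rb")); o=tray(c); prof(c,.133,o[0][0])
# tray yaw check: frame edge
E
```

```text
cut 3518 [196. 222.] rect [ 507.4 -285.1] [110.4  67.7] 7.96 mean [ 507.2 -285.4] 
cut 4641 [321. 214.] rect [ 511.1 -417.9] [133.2  85.6] 7.32 mean [ 534.6 -414.4] 
cut 489 [ 99. 225.] rect [ 489.1 -183.1] [36.4 16.9] 7.92 mean [ 489.5 -183.2] 
cut 625 [140. 226.] rect [ 493.7 -227.1] [37.5 21.6] 8.03 mean [ 495. -227.] 
cam u,b 598.0 -416.0
u8 409.9 520.4 u17 415.7 522.8
  u8 409.0 u17 416.0 | b8 -361.7 -339.3 | b17 -363.3 -341.7
  u8 413.0 u17 418.0 | b8 -363.0 -338.3 | b17 -364.6 -340.7
  u8 417.0 u17 422.0 | b8 -363.2 -337.7 | b17 -364.8 -340.1
  u8 421.0 u17 427.0 | b8 -364.5 -337.8 | b17 -366.1 -340.2
  u8 425.0 u17 431.0 | b8 -365.8 -338.2 | b17 -367.3 -340.6
  u8 429.0 u17 434.0 | b8 -367.0 -338.4 | b17 -368.5 -340.8
  u8 433.0 u17 438.0 | b8 -360.7 -338.6 | b17 -362.4 -341.0
  u8 437.0 u17 442.0 | b8 -360.9 -337.8 | b17 -362.6 -340.2
  u8 441.0 u17 447.0 | b8 -382.7 -317.7 | b17 -383.7 -320.8
  u8 445.0 u17 450.0 | b8 -382.8 -316.8 | b17 -383.8 -319.8
  u8 449.0 u17 454.0 | b8 -382.9 -317.2 | b17 -383.9 -320.3
  u8 453.0 u17 458.0 | b8 -383.0 -316.6 | b17 -384.0 -319.7
  u8
[... 255 characters left out ...]
0 | b8 -383.5 -316.3 | b17 -384.5 -319.3
  u8 477.0 u17 481.0 | b8 -383.7 -316.7 | b17 -384.7 -319.8
  u8 481.0 u17 485.0 | b8 -361.0 -335.9 | b17 -362.7 -338.3
  u8 485.0 u17 488.0 | b8 -361.2 -338.3 | b17 -362.9 -340.7
  u8 489.0 u17 492.0 | b8 -361.4 -338.5 | b17 -363.1 -340.9
  u8 493.0 u17 496.0 | b8 -360.6 -337.8 | b17 -362.3 -340.2
  u8 497.0 u17 500.0 | b8 -360.7 -338.2 | b17 -362.4 -340.6
  u8 501.0 u17 504.0 | b8 -361.0 -338.4 | b17 -362.7 -340.8
  u8 505.0 u17 508.0 | b8 -361.2 -338.7 | b17 -362.9 -341.1
  u8 509.0 u17 512.0 | b8 -361.4 -337.3 | b17 -363.1 -339.7
  u8 513.0 u17 515.0 | b8 -360.6 -337.3 | b17 -362.3 -339.8
  u8 517.0 u17 519.0 | b8 -360.8 -337.8 | b17 -362.5 -340.2
```

```bash
python3 - <<'E'
from h import *
import pickle
c=pickle.load(open("w12.pkl","rb")); o=tray(c)
R=edges(c,.133,o[0][0]); U8,B8=R[.008]; U17,B17=R[.017]
for lo,hi in ((-333,-320),(-382,-370),(-358,-341)):
    k=(B8>lo)&(B8<hi); print(lo,hi,"u8min",np.percentile(U8[k],[0,2]).round(1),"u17max",np.percentile(U17[k],[98,100]).round(1))
# key
R=edges(c,.133,o[1][0]); U8,B8=R[.008]; U17,B17=R[.017]
prof(c,.133,o[1][0])
E
```

```text
cut 3518 [196. 222.] rect [ 507.4 -285.1] [110.4  67.7] 7.96 mean [ 507.2 -285.4] 
cut 4641 [321. 214.] rect [ 511.1 -417.9] [133.2  85.6] 7.32 mean [ 534.6 -414.4] 
cut 489 [ 99. 225.] rect [ 489.1 -183.1] [36.4 16.9] 7.92 mean [ 489.5 -183.2] 
cut 625 [140. 226.] rect [ 493.7 -227.1] [37.5 21.6] 8.03 mean [ 495. -227.] 
cam u,b 598.0 -416.0
-333 -320 u8min [442.2 442.3] u17max [482.  482.1]
-382 -370 u8min [441.5 442.7] u17max [482.4 482.5]
-358 -341 u8min [409.9 412.5] u17max [521.7 522.8]
cam u,b 598.0 -416.0
cam u,b 598.0 -416.0
u8 384.5 517.9 u17 391.1 520.4
  u8 384.0 u17 392.0 | b8 -492.9 -488.3 | b17 -490.5 -486.1
  u8 388.0 u17 395.0 | b8 -493.7 -484.6 | b17 -491.3 -482.5
  u8 392.0 u17 399.0 | b8 -493.6 -479.7 | b17 -491.2 -477.8
  u8 396.0 u17 403.0 | b8 -493.2 -478.3 | b17 -490.9 -476.4
  u8 400.0 u17 407.0 | b8 -494.0 -476.9 | b17 -491.6 -475.1
  u8 404.0 u17 411.0 | b8 -492.6 -475.5 | b17 -490.2 -473.7
  u8 408.0 u17 414.0 | b8 -490.0 -475.3 | b17 -487.7 -473.5
  u8 412.0 u17 418.0 | b8 -489.7 -473.9 | b17 -487.4 -472.1
  u8 416.0 u17 422.0 | b8 -489.4 -472.6 | b17 -48
[... 810 characters left out ...]
0 | b8 -511.3 -450.3 | b17 -508.4 -449.2
  u8 476.0 u17 480.0 | b8 -511.0 -450.1 | b17 -508.1 -449.1
  u8 480.0 u17 483.0 | b8 -510.5 -450.1 | b17 -507.6 -449.0
  u8 484.0 u17 487.0 | b8 -489.2 -472.5 | b17 -487.0 -470.8
  u8 488.0 u17 491.0 | b8 -489.9 -472.2 | b17 -487.6 -470.5
  u8 492.0 u17 496.0 | b8 -518.3 -441.3 | b17 -515.2 -440.5
  u8 496.0 u17 499.0 | b8 -525.0 -440.1 | b17 -521.7 -439.4
  u8 500.0 u17 503.0 | b8 -524.9 -440.0 | b17 -521.5 -439.3
  u8 504.0 u17 507.0 | b8 -525.0 -439.9 | b17 -521.6 -439.1
  u8 508.0 u17 511.0 | b8 -524.9 -439.8 | b17 -521.5 -439.0
  u8 512.0 u17 515.0 | b8 -524.5 -439.6 | b17 -521.2 -438.9
  u8 516.0 u17 518.0 | b8 -524.9 -439.5 | b17 -521.5 -438.8
```

The bracket nest measures 40.2 mm notch, 24.6 mm arm and 67.5 mm across, all matching. The bracket TCP target is (0.5046, -0.2857) at yaw -1.438.

```bash
python3 - <<'E'
from h import *
go([.5046,-.2857,.02],-1.4376)
E
```

```text
t 45.4 pos [ 0.5661 -0.3435  0.1253] yaw -1.4316 F [ 0.7 -0.6 -1.1] gap 0.214 j [-0.55  0.35  0.34  1.57  0.    2.46]
turn tool [0.0012 0.0012 0.006 ] n>= 1 ; then shift tool [-65.5  53.2 105.3] n>= 3
```

Call:
jog_arm --pt "-13 10 0 0 0 0.006" --pt "-14 11 10 0 0 0" --pt "-14 11 15 0 0 0" --pt "-14 11 15 0 0 0" --pt "-10.5 10 15 0 0 0" --pt "0 0 15 0 0 0" --pt "0 0 15 0 0 0" --pt "0 0 15 0 0 0" --pt "0 0 5 0 0 0" --pt "0 0 0 0 0 0"

```text
time: 46.4
position: [0.505, -0.2862, 0.0199]
orientation: [3.14, 0.001, -1.438]
wrist_force: [-0.4, 0.1, -1.1]
finger_gap: 0.216
```

```bash
python3 - <<'E'
from h import *
import pickle
go([.5046,-.2857,-.01],-1.4376)
c=camera("wrist"); pickle.dump(c,open("w13.pkl","wb")); cv2.imwrite("pics/w13.png",c["img"][:,:,::-1])
E
```

```text
t 46.4 pos [ 0.505  -0.2862  0.0199] yaw -1.4377 F [-0.4  0.1 -1.1] gap 0.216 j [-0.52  0.17 -0.08  1.32  0.    2.49]
turn tool [ 0.0015  0.0011 -0.0001] n>= 1 ; then shift tool [-0.5  0.3 29.9] n>= 1
```

View pics/w13.png

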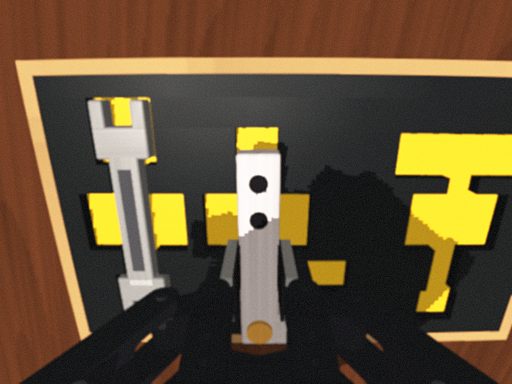

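Aligned: notch 206 to 309, arm centred at 258. Lower.

Call:
jog_arm --pt "-0.4 0.2 6 0 0 0" --pt "0 0 8 0 0 0" --pt "0 0 8 0 0 0" --pt "0 0 6 0 0 0" --pt "0 0 3 0 0 0" --pt "0 0 3 0 0 0" --pt "0 0 3 0 0 0" --pt "0 0 3 0 0 0" --pt "0 0 1 0 0 0" --pt "0 0 0 0 0 0"

```text
time: 47.45
position: [0.506, -0.2865, -0.0182]
orientation: [-3.139, -0.002, -1.438]
wrist_force: [0.1, 1.2, 8.5]
finger_gap: 0.216
```

```bash
python3 - <<'E'
from h import *
import pickle
go([.5046,-.2857,-.0228],-1.4376)
c=camera("wrist"); pickle.dump(c,open("w14.pkl","wb")); cv2.imwrite("pics/w14.png",c["img"][:,:,::-1])
E
```

```text
t 47.45 pos [ 0.506  -0.2865 -0.0182] yaw -1.4375 F [0.1 1.2 8.5] gap 0.216 j [-0.52  0.18 -0.14  1.25 -0.    2.49]
turn tool [-0.0021 -0.002   0.0001] n>= 1 ; then shift tool [-1.   1.3  4.6] n>= 1
```

View pics/w14.png

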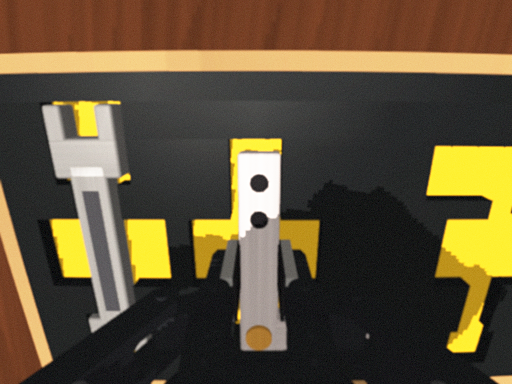

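There's 8.5 N of contact about 4 mm early. The gap at the near end (rows 139 to 152) and the left/right gaps (8 vs 2 px) look uneven, so I'll measure the residual.

```bash
python3 - <<'E'
from h import *
import pickle
c=pickle.load(open("w14.pkl","rb")); s=sensors.sense(); Rt=Ro.from_euler("xyz",s["orientation"]); p=s["position"]
m,w=held(c,s)
hsv=cv2.cvtColor(c["img"],cv2.COLOR_RGB2HSV); H,S,V=[hsv[...,i].astype(int) for i in range(3)]
ye=(H>18)&(H<34)&(S>170)&(V>80)
v,u=np.nonzero(ye); k=(u>180)&(u<330)&(v>130)&(v<290); u,v=u[k],v[k]
for z in (.008,.017):
    t=Rt.inv().apply(onplane(c,np.c_[u,v],z)-p)*1000
    print("z",z,"ymin",t[:,1].min().round(1))
    for y0 in range(-62,-10,5):
        kk=abs(t[:,1]-y0)<1.5
        if kk.sum(): print("  ",y0,t[kk,0].min().round(1),t[kk,0].max().round(1))
E
```

```text
held top z -36.3 ymin -98.9
  y -96 x -112.3 110.7 z -35.2
  y -90 x -113.8 112.2 z -35.2
  y -84 x -115.3 113.7 z -35.2
  y -78 x -116.9 115.3 z -35.2
  y -72 x -118.4 116.7 z -35.2
  y -66 x -120.0 118.3 z -35.3
  y -60 x -121.6 119.8 z -35.3
  y -54 x -123.2 82.8 z -35.5
  y -48 x -124.9 82.8 z -35.6
  y -42 x -126.5 82.7 z -35.5
  y -36 x -128.2 109.7 z -35.6
  y -30 x -129.8 117.6 z -35.5
  y -24 x -131.5 117.5 z -35.5
z 0.008 ymin -59.8
   -57 -13.6 11.6
   -52 -13.8 11.6
   -47 -13.9 -10.8
   -42 -14.1 -11.0
   -37 -13.7 -11.1
   -32 -13.9 -11.2
   -27 -14.0 -10.8
   -22 -14.1 -10.9
   -17 -35.2 33.0
   -12 -35.6 33.2
z 0.017 ymin -61.2
   -62 -13.2 10.8
   -57 -12.8 10.9
   -52 -13.0 -10.1
   -47 -13.1 -10.2
   -42 -12.8 -10.3
   -37 -12.9 -10.4
   -32 -13.1 -10.1
   -27 -13.2 -10.2
   -22 -33.0 30.5
   -17 -33.4 31.2
   -12 -33.5 31.1
```

```bash
python3 - <<'E'
from h import *
import pickle
c=pickle.load(open("w14.pkl","rb")); s=sensors.sense()
held(c,s,zlim=(-60,-38.5))
a=c["img"][120:300,180:340,::-1]; cv2.imwrite("pics/w14z.png",cv2.resize(a,None,fx=3.3,fy=3.3))
c=camera("side"); u,v=proj(c,[.5,-.29,.02])[0].astype(int); a=c["img"][v-50:v+50,u-60:u+60,::-1]; cv2.imwrite("pics/side9z.png",cv2.resize(a,None,fx=6,fy=6))
E
```

```text
held top z -41.2 ymin -55.4
  y -53 x -8.8 9.7 z -38.9
  y -47 x -8.9 9.8 z -39.1
  y -41 x -9.1 10.0 z -39.8
  y -35 x -9.2 10.1 z -40.0
  y -29 x -9.3 10.2 z -40.5
  y -23 x -9.4 10.4 z -41.1
```

View pics/w14z.png

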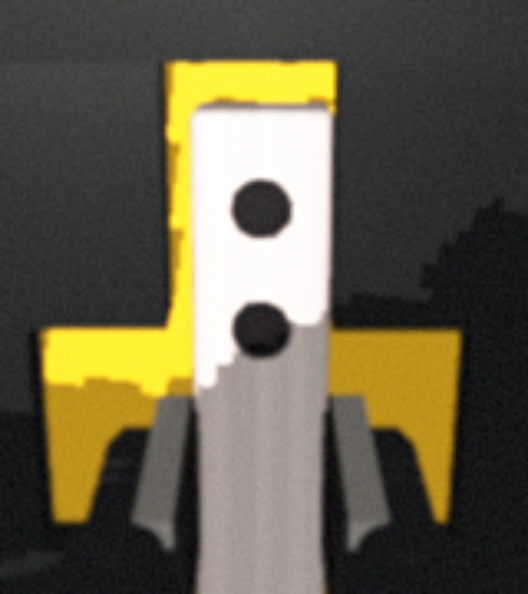

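View pics/side9z.png

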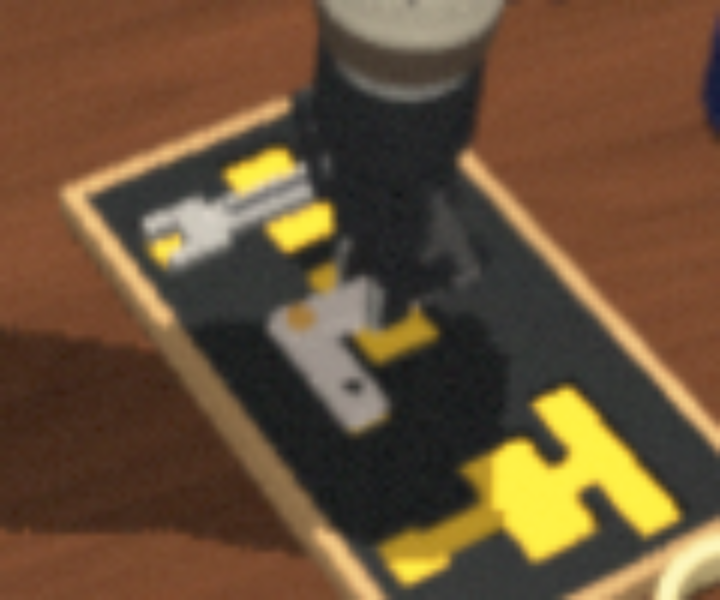

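The bracket's corner end has caught on the foam and tipped about 4° in the grip. Raise it 14 mm and re-measure.

Call:
jog_arm --pt "0 0 -4 0 0 0" --pt "0 0 -5 0 0 0" --pt "0 0 -5 0 0 0" --pt "0 0 0 0 0 0" --pt "0 0 0 0 0 0" --pt "0 0 0 0 0 0" --pt "0 0 0 0 0 0" --pt "0 0 0 0 0 0" --pt "0 0 0 0 0 0" --pt "0 0 0 0 0 0"

```text
time: 48.55
position: [0.505, -0.2859, -0.006]
orientation: [3.142, 0.0, -1.438]
wrist_force: [0.4, 0.4, -0.7]
finger_gap: 0.217
```

```bash
cat >> h.py <<'E'
def pocket(c,s,box):
    Rt=Ro.from_euler("xyz",s["orientation"]); p=s["position"]
    hsv=cv2.cvtColor(c["img"],cv2.COLOR_RGB2HSV); H,S,V=[hsv[...,i].astype(int) for i in range(3)]
    ye=(H>18)&(H<34)&(S>170)&(V>80)
    v,u=np.nonzero(ye); k=(u>box[0])&(u<box[1])&(v>box[2])&(v<box[3]); u,v=u[k],v[k]
    for z in (.008,.017):
        t=Rt.inv().apply(onplane(c,np.c_[u,v],z)-p)*1000
        print("pocket z",z,"ymin",t[:,1].min().round(1))
        for y0 in range(-62,0,6):
            kk=abs(t[:,1]-y0)<1.5
            if kk.sum(): print("  ",y0,t[kk,0].min().round(1),t[kk,0].max().round(1))
E
python3 - <<'E'
from h import *
import pickle
s=sensors.sense(); go([.5046,-.2857,-.0228],-1.4376)
c=camera("wrist"); pickle.dump(c,open("w15.pkl","wb")); cv2.imwrite("pics/w15.png",c["img"][:,:,::-1])
held(c,s,zlim=(-60,-32)); pocket(c,s,(185,330,120,290))
E
```

```text
t 48.55 pos [ 0.505  -0.2859 -0.006 ] yaw -1.4376 F [ 0.4  0.4 -0.7] gap 0.217 j [-0.52  0.18 -0.12  1.27  0.    2.49]
turn tool [ 0.  0. -0.] n>= 1 ; then shift tool [-0.2  0.4 16.8] n>= 1
held top z -41.8 ymin -56.9
  y -54 x -9.2 10.1 z -39.6
  y -48 x -8.9 10.2 z -40.1
  y -42 x -9.0 10.3 z -40.7
  y -36 x -9.1 10.0 z -40.9
  y -30 x -9.3 10.2 z -41.2
  y -24 x -9.4 10.3 z -41.8
pocket z 0.008 ymin -61.1
   -62 -12.5 12.3
   -56 -13.2 12.4
   -50 -13.3 12.0
   -44 -12.9 -11.8
   -38 -13.1 -11.9
   -32 -13.2 -12.1
   -26 -13.4 -12.2
   -20 -14.1 -11.8
   -14 -35.0 33.7
   -8 -34.9 33.9
   -2 -34.7 33.8
pocket z 0.017 ymin -62.3
   -62 -12.3 11.6
   -56 -12.5 11.8
   -50 -12.6 -11.0
   -44 -12.3 -11.2
   -38 -12.4 -11.3
   -32 -12.6 -11.4
   -26 -12.7 -11.1
   -20 -33.0 31.7
   -14 -32.8 32.1
   -8 -32.7 31.9
   -2 -33.0 31.7
```

View pics/w15.png

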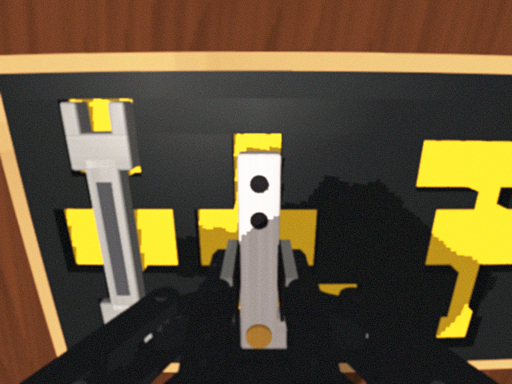

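```bash
python3 - <<'E'
from h import *
import pickle
c=pickle.load(open("w13.pkl","rb"))
s=dict(position=np.array([.505,-.2862,.0199]),orientation=np.array([3.14,.001,-1.4377]))
held(c,s); pocket(c,s,(190,330,110,290))
o=tray(c); prof(c,.133,[k for k in o if abs(k[2][0][1]+285)<30][0][0],6)
c=pickle.load(open("w15.pkl","rb")); print("w15"); o=tray(c)
E
```

```text
held top z -43.5 ymin -58.1
  y -56 x -9.5 9.9 z -42.1
  y -50 x -9.7 9.6 z -42.8
  y -44 x -9.3 9.7 z -43.0
  y -38 x -9.5 9.8 z -42.9
  y -32 x -9.6 10.0 z -42.8
  y -26 x -9.3 10.1 z -43.0
  y -20 x -9.4 9.8 z -43.0
pocket z 0.008 ymin -61.3
   -62 -12.7 11.6
   -56 -13.4 11.7
   -50 -13.6 11.8
   -20 -33.2 25.5
   -14 -35.3 33.6
   -8 -35.1 33.3
   -2 -35.4 33.6
pocket z 0.017 ymin -62.3
   -62 -12.7 11.7
   -56 -12.8 11.2
   -50 -12.9 11.3
   -20 -33.6 31.9
   -14 -33.3 31.6
   -8 -33.6 31.9
   -2 -33.3 31.6
cut 394 [120. 112.] rect [ 563.7 -194.8] [15.3 12.2] 7.08 mean [ 563.7 -194.8] 
cut 738 [258. 140.] rect [ 558.4 -278.7] [12.9 25.4] 8.81 mean [ 558.2 -279.4] 
cut 10535 [451. 199.] rect [ 511.8 -413.9] [134.8  76.4] 8.2 mean [ 535.1 -412.4] EDGE
cut 1294 [105. 220.] rect [ 490.2 -183.3] [37.1 17.8] 7.94 mean [ 490.7 -183.3] 
cut 1656 [169. 220.] rect [ 495.4 -227. ] [38.4 22.2] 7.93 mean [ 496.6 -226.9] 
cut 1485 [221. 219.] rect [ 501.1 -262.3] [36.8 20.8] 8.44 mean [ 502.3 -261.9] 
cut 1337 [295. 219.] rect [ 507.6 -311. ] [36.7 18.7] 7.5 mean [ 509. -311.] 
cut 760 [328.
[... 174 characters left out ...]
38.3
  u8 515.0 u17 516.0 | b8 -363.1 -337.7 | b17 -362.5 -338.4
  u8 521.0 u17 522.0 | b8 -362.9 -337.8 | b17 -362.4 -338.5
w15
cut 564 [100. 115.] rect [ 563.9 -195.9] [15.8 13.8] 7.02 mean [ 564.2 -194.6] 
cut 2454 [230. 202.] rect [ 525.4 -267.1] [27.2 91.6] 72.68 mean [ 523.8 -267. ] 
cut 10709 [468. 218.] rect [ 515.3 -414.1] [143.3  52.8] 23.2 mean [ 531.5 -408.1] EDGE
cut 1479 [ 84. 238.] rect [ 489.8 -182.8] [36.2 16.9] 7.63 mean [ 490.4 -182.9] 
cut 2001 [157. 238.] rect [ 494.5 -226.8] [38.7 21.7] 7.61 mean [ 496.3 -226.6] 
cut 1401 [301. 231.] rect [ 507.3 -309.8] [35.7 21. ] 7.49 mean [ 512.4 -310.4] 
cut 231 [336. 288.] rect [ 474.9 -341.3] [ 7.6 23.6] 7.28 mean [ 476.  -339.6]
```

The bracket slipped about 1 mm and pitched with its free end low; the pocket lies about 1 mm left and 2.6 mm nearer. Correct, then insert so it levels on the floor.

Call:
jog_arm --pt "-0.5 -1.3 0 0 0 0" --pt "-0.5 -1.3 0 0 0 0" --pt "0 0 0 0 0 0" --pt "0 0 0 0 0 0" --pt "0 0 0 0 0 0" --pt "0 0 0 0 0 0" --pt "0 0 0 0 0 0" --pt "0 0 0 0 0 0" --pt "0 0 0 0 0 0" --pt "0 0 0 0 0 0"

```text
time: 49.6
position: [0.5075, -0.2846, -0.0059]
orientation: [-3.142, -0.0, -1.438]
wrist_force: [-0.6, -0.1, -1.2]
finger_gap: 0.218
```

```bash
python3 - <<'E'
from h import *
import pickle
s=sensors.sense(); go([.5046,-.2857,-.0228],-1.4376)
c=camera("wrist"); pickle.dump(c,open("w16.pkl","wb"))
held(c,s,zlim=(-60,-32)); pocket(c,s,(185,330,120,290))
a=c["img"][110:360,120:400,::-1]; cv2.imwrite("pics/w16z.png",cv2.resize(a,None,fx=2.4,fy=2.4))
E
```

```text
t 49.6 pos [ 0.5075 -0.2846 -0.0059] yaw -1.4376 F [-0.6 -0.1 -1.2] gap 0.218 j [-0.51  0.18 -0.12  1.27 -0.    2.5 ]
turn tool [-0.     -0.0001 -0.    ] n>= 1 ; then shift tool [ 0.7  3.  16.9] n>= 1
held top z -41.8 ymin -56.9
  y -54 x -9.2 10.0 z -39.5
  y -48 x -8.9 10.2 z -40.2
  y -42 x -9.1 10.3 z -40.7
  y -36 x -9.2 10.0 z -40.9
  y -30 x -9.3 10.1 z -41.2
  y -24 x -9.4 10.3 z -41.7
pocket z 0.008 ymin -58.0
   -56 -12.2 13.4
   -50 -12.3 13.1
   -44 -12.4 13.2
   -38 -12.0 -12.0
   -32 -12.2 -12.1
   -26 -12.3 -12.2
   -20 -12.4 13.3
   -14 -34.0 34.8
   -8 -33.8 34.6
   -2 -34.0 34.9
pocket z 0.017 ymin -59.3
   -56 -11.5 12.8
   -50 -11.6 12.4
   -44 -11.7 12.6
   -38 -11.4 -11.3
   -32 -11.5 -11.5
   -26 -11.7 12.5
   -20 -31.4 32.2
   -14 -31.8 32.6
   -8 -32.1 33.0
   -2 -31.9 32.8
```

View pics/w16z.png

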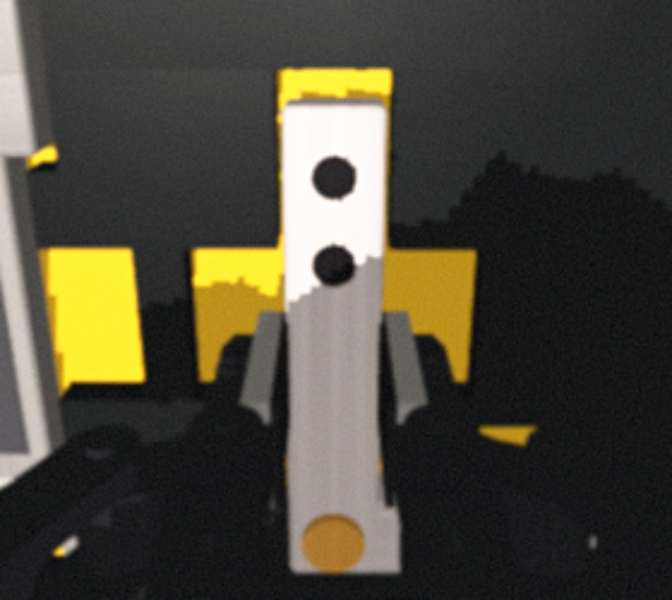

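Now aligned: the pocket origin is at (0.5, 1.4) and the bracket at (0.5, ~1.5). Lower 13 mm gently.

Call:
jog_arm --pt "0 0 2 0 0 0" --pt "0 0 2 0 0 0" --pt "0 0 2 0 0 0" --pt "0 0 2 0 0 0" --pt "0 0 2 0 0 0" --pt "0 0 2 0 0 0" --pt "0 0 1 0 0 0" --pt "0 0 0 0 0 0" --pt "0 0 0 0 0 0" --pt "0 0 0 0 0 0"

```text
time: 50.65
position: [0.5075, -0.2846, -0.0188]
orientation: [-3.141, -0.0, -1.438]
wrist_force: [0.4, 0.9, -1.1]
finger_gap: 0.214
```

```bash
python3 - <<'E'
from h import *
import pickle
s=sensors.sense(); go([.5046,-.2857,-.0228],-1.4376)
c=camera("wrist"); pickle.dump(c,open("w17.pkl","wb"))
held(c,s,zlim=(-60,-38)); pocket(c,s,(185,330,120,290))
a=c["img"][110:360,120:400,::-1]; cv2.imwrite("pics/w17z.png",cv2.resize(a,None,fx=2.4,fy=2.4))
E
```

```text
t 50.65 pos [ 0.5075 -0.2846 -0.0188] yaw -1.4376 F [ 0.4  0.9 -1.1] gap 0.214 j [-0.51  0.19 -0.13  1.25 -0.    2.5 ]
turn tool [-0.0001 -0.0001  0.    ] n>= 1 ; then shift tool [0.7 3.1 4. ] n>= 1
held top z -39.7 ymin -75.2
  y -73 x -93.6 -61.9 z -39.0
  y -67 x -93.8 -62.3 z -38.9
  y -61 x -93.8 -61.8 z -39.0
  y -55 x -93.7 -62.1 z -39.0
  y -49 x -93.9 -62.4 z -39.0
  y -43 x -93.9 -62.4 z -39.0
  y -37 x -86.7 -69.4 z -39.0
  y -31 x -87.1 -69.0 z -39.2
  y -25 x -87.0 -69.3 z -39.2
  y -19 x -87.0 -69.3 z -39.3
pocket z 0.008 ymin -58.0
   -56 -12.2 13.5
   -50 -12.3 13.1
   -44 -12.4 13.3
   -38 -12.1 13.5
   -32 -12.3 13.1
   -26 -12.4 13.3
   -20 -12.6 12.9
   -14 -33.7 34.6
   -8 -34.1 34.9
   -2 -34.0 34.9
pocket z 0.017 ymin -59.5
   -56 -11.4 12.7
   -50 -11.6 12.4
   -44 -11.3 12.6
   -38 -11.4 12.7
   -32 -11.6 12.4
   -26 -11.2 12.1
   -20 -31.6 32.4
   -14 -32.0 32.8
   -8 -31.9 32.7
   -2 -31.7 32.6
```

View pics/w17z.png

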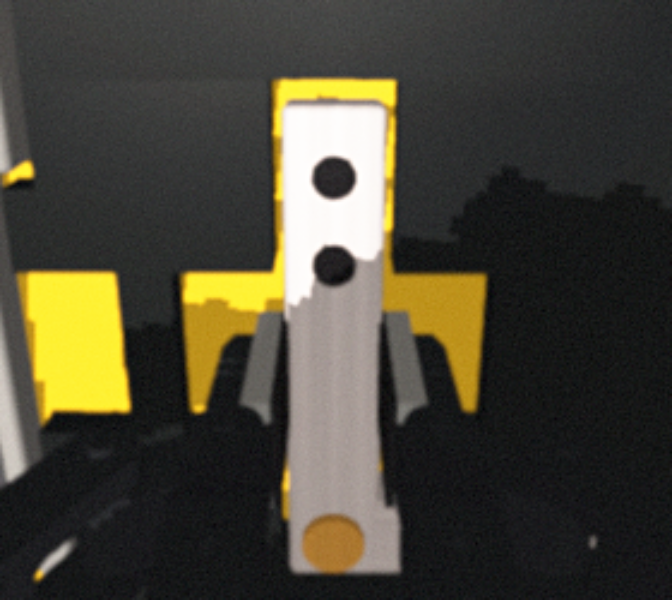

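No force, and even gaps on both sides. Lower 3 mm more, release, lift.

Call:
jog_arm --pt "0 0 1 0 0 0" --pt "0 0 1 0 0 0" --pt "0 0 1 0 0 0" --pt "0 0 0 0 0 0" --pt "0 0 0 0 0 0" --pt "0 0 0 0 0 0" --pt "0 0 0 0 0 0" --pt "0 0 0 0 0 0" --pt "0 0 0 0 0 0" --pt "0 0 0 0 0 0"

```text
time: 51.7
position: [0.5075, -0.2848, -0.0212]
orientation: [-3.141, -0.001, -1.438]
wrist_force: [-3.1, 0.2, 5.2]
finger_gap: 0.215
```

Call:
jog_arm --pt "0 0 0 0 0 0" --pt "0 0 0 0 0 0" --pt "0 0 0 0 0 0" --pt "0 0 0 0 0 0" --pt "0 0 -5 0 0 0" --pt "0 0 -15 0 0 0" --pt "0 0 -20 0 0 0" --pt "0 0 -20 0 0 0" --pt "0 0 -20 0 0 0" --pt "0 0 -20 0 0 0" --hand 0.34

```text
time: 52.7
position: [0.5077, -0.2847, 0.0804]
orientation: [-3.141, -0.001, -1.438]
wrist_force: [0.5, 1.0, -0.2]
finger_gap: 0.34
```

Call:
jog_arm --pt "20 -20 -20 0 0 0" --pt "20 -20 -20 0 0 0" --pt "20 -20 -20 0 0 0" --pt "0 0 0 0 0 0" --pt "0 0 0 0 0 0" --pt "0 0 0 0 0 0" --pt "0 0 0 0 0 0" --pt "0 0 0 0 0 0" --pt "0 0 0 0 0 0" --pt "0 0 0 0 0 0" --hand 0.6

```text
time: 53.7
position: [0.5747, -0.3359, 0.1381]
orientation: [3.142, 0.0, -1.438]
wrist_force: [-0.1, 0.5, 0.2]
finger_gap: 0.6
```

```bash
python3 - <<'E'
from h import *
import pickle
go([.43,.06,.12],-1.4376)
c=camera("wrist"); pickle.dump(c,open("w18.pkl","wb")); cv2.imwrite("pics/w18.png",c["img"][:,:,::-1])
P=cloud(c); m=(c["img"].min(2)>120)&(P[...,1]<-.25)&(P[...,1]>-.37)&(P[...,0]<.58); 
for k in blobs(m,50): q=P[k[3]]; print(k[1],k[2].round(0),"z by u:",[ (round(float(lo),2),np.median(q[(q[:,0]>lo)&(q[:,0]<lo+.02),2]).round(4)) for lo in np.arange(q[:,0].min(),q[:,0].max(),.02)])
E
```

```text
t 53.7 pos [ 0.5747 -0.3359  0.1381] yaw -1.4375 F [-0.1  0.5  0.2] gap 0.6 j [-0.53  0.36  0.38  1.59 -0.    2.48]
turn tool [0.     0.     0.0001] n>= 1 ; then shift tool [-411.6   90.8   18.1] n>= 9
2275 [215. 234.] z by u: [(0.45, np.float64(0.0204)), (0.47, np.float64(0.0197)), (0.49, np.float64(0.0202)), (0.51, np.float64(0.0202)), (0.53, np.float64(0.0202)), (0.55, np.float64(0.0201)), (0.57, np.float64(0.1753))]
```

View pics/w18.png

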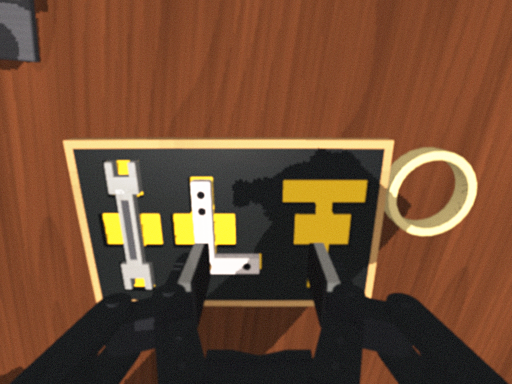

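Bracket home and flat, with its top at 20 mm along the whole arm. Now turn back and go to the key.

Call:
jog_arm --pt "0 0 0 0 0 -0.1" --pt "0 0 0 0 0 -0.145" --pt "0 0 0 0 0 -0.145" --pt "0 0 0 0 0 -0.145" --pt "0 0 0 0 0 -0.145" --pt "0 0 0 0 0 -0.145" --pt "0 0 0 0 0 -0.145" --pt "0 0 0 0 0 -0.145" --pt "0 0 0 0 0 -0.145" --pt "0 0 0 0 0 -0.145"

```text
time: 54.75
position: [0.5749, -0.336, 0.138]
orientation: [-3.142, 0.0, -0.027]
wrist_force: [0.6, 0.2, -0.0]
finger_gap: 0.6
```

Call:
jog_arm --pt "0 0 0 0 0 -0.145" --pt "0 0 0 0 0 -0.145" --pt "0 0 0 0 0 -0.145" --pt "0 0 0 0 0 -0.145" --pt "0 0 0 0 0 -0.145" --pt "0 0 0 0 0 -0.145" --pt "0 0 0 0 0 -0.145" --pt "0 0 0 0 0 -0.145" --pt "0 0 0 0 0 -0.145" --pt "0 0 0 0 0 -0.145"

```text
time: 55.75
position: [0.5749, -0.336, 0.138]
orientation: [-3.142, -0.0, 1.423]
wrist_force: [0.5, 0.0, -0.9]
finger_gap: 0.601
```

```bash
python3 - <<'E'
from h import *
go([.4434,.0638,.10],1.74)
tools(camera("top"))
E
```

```text
t 55.75 pos [ 0.5749 -0.336   0.138 ] yaw 1.4233 F [ 0.5  0.  -0.9] gap 0.601 j [-0.53  0.36  0.38  1.59  0.   -0.38]
turn tool [-1.000e-04 -1.000e-04 -3.167e-01] n>= 3 ; then shift tool [416.2 -62.3  38. ] n>= 9
tool 327 [235. 214.] rect c [411.   74.9] size [134.6  76.8] ang 1.54 mean [393.7  83.5] zmed 0.0112 rgb [127. 120. 115.]
tool 352 [193. 258.] rect c [249.9 243.6] size [ 98.3 129. ] ang 27.91 mean [250.8 214.4] zmed 0.0156 rgb [241. 237. 230.]
```

The key has been knocked: its mean moved from (431, 65) to (394, 84) mm. I'll hover there and measure anew.

Call:
jog_arm --pt "0 0 0 0 0 -0.1" --pt "0 0 0 0 0 -0.11" --pt "0 0 0 0 0 -0.1067" --pt "35 -8 0 0 0 0" --pt "42 -12 0 0 0 0" --pt "42 -12 0 0 0 0" --pt "42 -12 0 0 0 0" --pt "42 -12 0 0 0 0" --pt "42 -12 0 0 0 0" --pt "42 -12 0 0 0 0"

```text
time: 56.8
position: [0.4483, -0.0646, 0.1382]
orientation: [3.141, 0.0, 1.731]
wrist_force: [-0.1, -0.1, 0.1]
finger_gap: 0.602
```

```bash
python3 - <<'E'
from h import *
import pickle
go([.40,.085,.10],1.74)
c=camera("wrist"); pickle.dump(c,open("w19.pkl","wb")); cv2.imwrite("pics/w19.png",c["img"][:,:,::-1]); tools(c)
E
```

```text
t 56.8 pos [ 0.4483 -0.0646  0.1382] yaw 1.7306 F [-0.1 -0.1  0.1] gap 0.602 j [-0.14 -0.16 -0.18  1.55  0.   -0.3 ]
turn tool [ 0.0006  0.0001 -0.0094] n>= 1 ; then shift tool [155.6 -22.4  38.2] n>= 4
tool 3543 [409. 143.] rect c [414.8  86.1] size [130.3  84.2] ang 15.68 mean [391.8  79.1] zmed 0.0119 rgb [119. 114. 113.]
tool 315 [172. 247.] rect c [ 546.5 -146.6] size [ 9.3 80.8] ang 89.85 mean [ 546.2 -147.8] zmed 0.0165 rgb [219. 184. 120.]
```

View pics/w19.png

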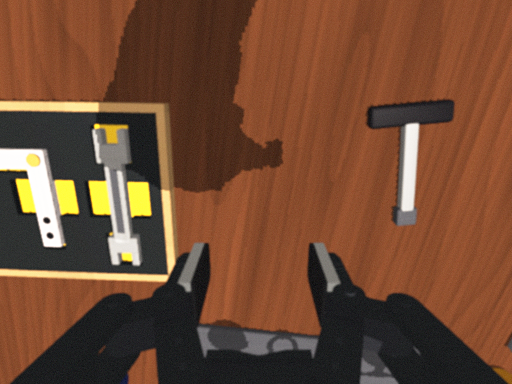

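```bash
python3 - <<'E'
from h import *
go([.4052,.0834,.10],1.845)
E
```

```text
t 56.85 pos [ 0.446  -0.0606  0.1387] yaw 1.7324 F [4.1 1.2 1.6] gap 0.606 j [-0.14 -0.16 -0.18  1.55  0.   -0.3 ]
turn tool [-1.000e-04 -2.100e-03 -1.126e-01] n>= 1 ; then shift tool [149.7  -0.3  38.7] n>= 4
```

Call:
jog_arm --pt "0 0 0 0 0 -0.105" --pt "15 0 0 0 0 0" --pt "25 0 7 0 0 0" --pt "30 0 8 0 0 0" --pt "30 0 8 0 0 0" --pt "27 0 8 0 0 0" --pt "20 0 8 0 0 0" --pt "0 0 0 0 0 0" --pt "0 0 0 0 0 0" --pt "0 0 0 0 0 0"

```text
time: 57.85
position: [0.4107, 0.0754, 0.0995]
orientation: [3.141, 0.0, 1.838]
wrist_force: [-1.0, -0.4, 0.1]
finger_gap: 0.601
```

```bash
python3 - <<'E'
from h import *
import pickle
c=camera("wrist"); pickle.dump(c,open("w20.pkl","wb")); cv2.imwrite("pics/w20.png",c["img"][:,:,::-1]); tools(c)
go([.4052,.0834,-.033],1.845)
E
```

```text
tool 5308 [458.  59.] rect c [264.8 214. ] size [100.2  68.2] ang 27.15 mean [263.2 202.4] zmed 0.0169 rgb [236. 233. 232.]
tool 4255 [270. 164.] rect c [414.1  87.3] size [129.   82.9] ang 15.34 mean [389.2  80. ] zmed 0.0119 rgb [114. 110. 109.]
tool 369 [489. 221.] rect c [388.3 299. ] size [45.5 12.5] ang 1.26 mean [385.1 299.1] zmed 0.0122 rgb [84. 83. 83.]
tool 927 [ 12. 258.] rect c [ 546.8 -145.1] size [90.  18.3] ang 0.27 mean [ 550.5 -146.7] zmed 0.0148 rgb [194. 161. 106.]
t 57.9 pos [0.4108 0.0753 0.0995] yaw 1.8375 F [-1.3 -0.3 -0.2] gap 0.601 j [ 0.18 -0.25 -0.33  1.49 -0.   -0.09]
turn tool [ 0.0006  0.0002 -0.0075] n>= 1 ; then shift tool [  9.3  -3.1 132.5] n>= 3
```

View pics/w20.png

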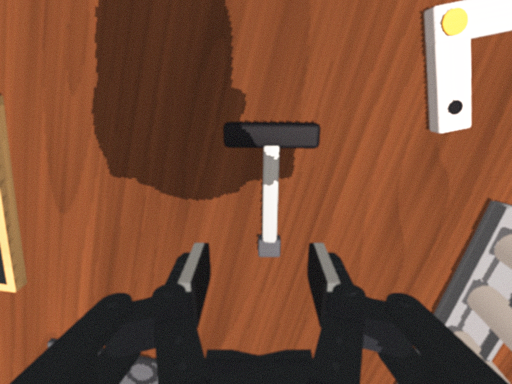

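The key is at (270,190), re-measured: origin (0.4047, 0.0843), angle 0.27. Shift and descend.

Call:
jog_arm --pt "5 -2 0 0 0 -0.002" --pt "5 -1.5 10 0 0 0" --pt "0 0 17 0 0 0" --pt "0 0 17 0 0 0" --pt "0 0 17 0 0 0" --pt "0 0 17 0 0 0" --pt "0 0 17 0 0 0" --pt "0 0 15 0 0 0" --pt "0 0 9 0 0 0" --pt "0 0 0 0 0 0"

```text
time: 58.9
position: [0.4032, 0.0844, -0.0213]
orientation: [-3.139, -0.0, 1.841]
wrist_force: [0.6, -0.2, 0.7]
finger_gap: 0.601
```

```bash
python3 - <<'E'
from h import *
go([.4047,.0843,-.031],1.840)
E
```

```text
t 58.9 pos [ 0.4032  0.0844 -0.0213] yaw 1.8409 F [ 0.6 -0.2  0.7] gap 0.601 j [ 0.21 -0.22 -0.54  1.25 -0.   -0.06]
turn tool [-0.0023 -0.0001  0.0009] n>= 1 ; then shift tool [-0.5  1.4  9.7] n>= 1
```

Call:
jog_arm --pt "0 1 4 0 0 0" --pt "0 0 3 0 0 0" --pt "0 0 2 0 0 0" --pt "0 0 1 0 0 0" --pt "0 0 0 0 0 0" --pt "0 0 0 0 0 0" --pt "0 0 0 0 0 0" --pt "0 0 0 0 0 0" --pt "0 0 0 0 0 0" --pt "0 0 0 0 0 0"

```text
time: 59.9
position: [0.4053, 0.0848, -0.0299]
orientation: [3.142, -0.0, 1.841]
wrist_force: [0.8, 0.6, -0.5]
finger_gap: 0.604
```

Call:
jog_arm --pt "0 0 0 0 0 0" --pt "0 0 0 0 0 0" --pt "0 0 0 0 0 0" --pt "0 0 0 0 0 0" --pt "0 0 0 0 0 0" --pt "0 0 0 0 0 0" --pt "0 0 0 0 0 0" --pt "0 0 0 0 0 0" --pt "0 0 0 0 0 0" --pt "0 0 0 0 0 0" --hand 0 --squeeze 60

```text
time: 60.9
position: [0.4054, 0.0849, -0.0297]
orientation: [3.141, 0.0, 1.841]
wrist_force: [-2.0, -0.9, 5.6]
finger_gap: 0.14
```

Call:
jog_arm --pt "0 0 -5 0 0 0" --pt "0 0 -15 0 0 0" --pt "0 0 -20 0 0 0" --pt "0 0 -20 0 0 0" --pt "0 0 -20 0 0 0" --pt "0 0 -20 0 0 0" --pt "0 0 -20 0 0 0" --pt "0 0 -20 0 0 0" --pt "0 0 -10 0 0 0" --pt "0 0 0 0 0 0"

```text
time: 61.9
position: [0.4059, 0.085, 0.121]
orientation: [3.14, 0.0, 1.841]
wrist_force: [1.1, -0.6, -1.8]
finger_gap: 0.14
```

```bash
python3 - <<'E'
from h import *
import pickle
s=sensors.sense(); c=camera("wrist"); pickle.dump(c,open("w21.pkl","wb")); cv2.imwrite("pics/w21.png",c["img"][:,:,::-1]); held(c,s)
go([.47,-.2,.125],1.84)
E
```

```text
held top z -42.3 ymin -56.2
  y -54 x -40.6 40.3 z -40.3
  y -48 x -40.9 40.6 z -41.8
  y -42 x -40.8 40.5 z -41.8
  y -36 x -40.6 40.3 z -41.4
  y -30 x -6.7 6.5 z -41.7
  y -24 x -6.8 6.6 z -41.8
t 61.95 pos [0.4054 0.0849 0.1199] yaw 1.8411 F [-0.5  0.3 -1.2] gap 0.14 j [ 0.21 -0.25 -0.29  1.53 -0.   -0.06]
turn tool [0.0002 0.     0.0011] n>= 1 ; then shift tool [-291.8  -13.5   -5.1] n>= 6
```

View pics/w21.png

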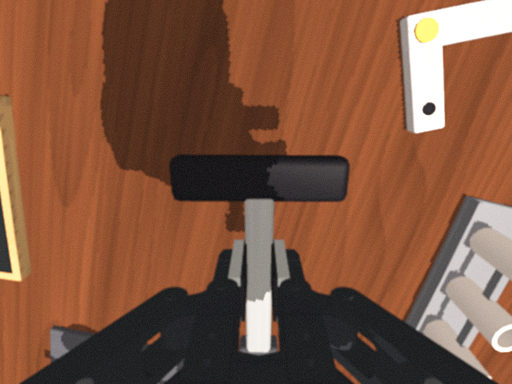

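The key is held straight, handle end at y=-56.2 (nominal -55). Travel, then turn to the nest orientation.

Call:
jog_arm --pt "-20 0 0 0 0 0" --pt "-30 -1 -2 0 0 0" --pt "-32 -2 -3 0 0 0" --pt "-32 -2 0 0 0 0" --pt "-32 -2 0 0 0 0" --pt "-32 -2 0 0 0 0" --pt "-32 -2 0 0 0 0" --pt "-32 -2 0 0 0 0" --pt "-28 -1 0 0 0 0" --pt "-22 0 0 0 0 0"

```text
time: 62.95
position: [0.4692, -0.2017, 0.1233]
orientation: [-3.14, -0.001, 1.84]
wrist_force: [0.3, 0.0, -1.2]
finger_gap: 0.139
```

Call:
jog_arm --pt "0 0 0 0 0 0.1" --pt "0 0 0 0 0 0.145" --pt "0 0 0 0 0 0.145" --pt "0 0 0 0 0 0.145" --pt "0 0 0 0 0 0.145" --pt "0 0 0 0 0 0.145" --pt "0 0 0 0 0 0.145" --pt "0 0 0 0 0 0.145" --pt "0 0 0 0 0 0.145" --pt "0 0 0 0 0 0.145"

```text
time: 63.95
position: [0.4692, -0.2, 0.1234]
orientation: [-3.14, 0.002, 0.43]
wrist_force: [0.8, -0.3, -1.6]
finger_gap: 0.138
```

Call:
jog_arm --pt "0 0 0 0 0 0.145" --pt "0 0 0 0 0 0.145" --pt "0 0 0 0 0 0.145" --pt "0 0 0 0 0 0.145" --pt "0 0 0 0 0 0.145" --pt "0 0 0 0 0 0.145" --pt "0 0 0 0 0 0.145" --pt "0 0 0 0 0 0.145" --pt "0 0 0 0 0 0.145" --pt "0 0 0 0 0 0.145"

```text
time: 64.95
position: [0.4692, -0.2, 0.1234]
orientation: [3.14, 0.002, -1.02]
wrist_force: [0.2, -0.5, -0.8]
finger_gap: 0.139
```

```bash
python3 - <<'E'
from h import *
go([.545,-.30,.13],-1.4376)
E
```

```text
t 64.95 pos [ 0.4692 -0.2     0.1234] yaw -1.0199 F [ 0.2 -0.5 -0.8] gap 0.139 j [-0.4  -0.02 -0.08  1.51  0.    2.19]
turn tool [0.0017 0.0016 0.4177] n>= 3 ; then shift tool [109.1 -61.9  -6.6] n>= 3
```

```bash
python3 - <<'E'
from h import *
go([.5215,-.4148,.05],-1.4376)
E
```

```text
t 64.95 pos [ 0.4692 -0.2     0.1234] yaw -1.0199 F [ 0.2 -0.5 -0.8] gap 0.139 j [-0.4  -0.02 -0.08  1.51  0.    2.19]
turn tool [0.0017 0.0016 0.4177] n>= 3 ; then shift tool [219.8 -23.4  73.4] n>= 5
```

Call:
jog_arm --pt "0 0 0 0 0 0.14" --pt "0 0 0 0 0 0.14" --pt "0 0 0 0 0 0.1377" --pt "20 -2 0 0 0 0" --pt "33 -4 0 0 0 0" --pt "35 -4 0 0 0 0" --pt "35 -4 0 0 0 0" --pt "35 -4 0 0 0 0" --pt "35 -4 0 0 0 0" --pt "26 -2 0 0 0 0"

```text
time: 65.95
position: [0.5236, -0.4154, 0.1227]
orientation: [3.14, 0.002, -1.432]
wrist_force: [0.3, 0.6, -1.4]
finger_gap: 0.136
```

Call:
jog_arm --pt "0 0 15 0 0 0" --pt "0 0 20 0 0 0" --pt "0 0 20 0 0 0" --pt "0 0 18 0 0 0" --pt "0 0 10 0 0 0" --pt "0 0 10 0 0 0" --pt "0 0 5 0 0 0" --pt "0 0 0 0 0 0" --pt "0 0 0 0 0 0" --pt "0 0 0 0 0 0"

```text
time: 66.95
position: [0.5243, -0.4141, 0.028]
orientation: [-3.141, -0.001, -1.432]
wrist_force: [-0.0, 0.5, -0.6]
finger_gap: 0.141
```

```bash
python3 - <<'E'
from h import *
import pickle
s=sensors.sense(); c=camera("wrist"); pickle.dump(c,open("w22.pkl","wb")); cv2.imwrite("pics/w22.png",c["img"][:,:,::-1])
go([.5215,-.4148,-.022],-1.4376); held(c,s); pocket(c,s,(150,400,90,290))
E
```

```text
t 67.0 pos [ 0.5243 -0.4141  0.0279] yaw -1.4315 F [-0.5  1.2 -1.6] gap 0.141 j [-0.67  0.37  0.18  1.38 -0.    2.33]
turn tool [-0.0009 -0.0009  0.0061] n>= 1 ; then shift tool [ 0.3  2.9 49.9] n>= 2
held top z -42.3 ymin -55.2
  y -53 x -39.8 41.2 z -40.3
  y -47 x -40.1 41.4 z -41.8
  y -41 x -40.1 41.4 z -41.8
  y -35 x -39.8 41.1 z -41.5
  y -29 x -5.9 7.3 z -41.7
  y -23 x -6.0 7.4 z -41.7
pocket z 0.008 ymin -56.0
   -56 -46.0 44.3
   -50 -45.8 44.1
   -44 -45.6 43.8
   -8 -32.3 29.8
   -2 -32.6 30.0
pocket z 0.017 ymin -57.2
   -56 -43.9 42.4
   -50 -43.8 42.1
   -44 -43.5 41.8
   -14 -30.7 28.3
   -8 -31.0 28.6
   -2 -31.3 28.8
```

View pics/w22.png

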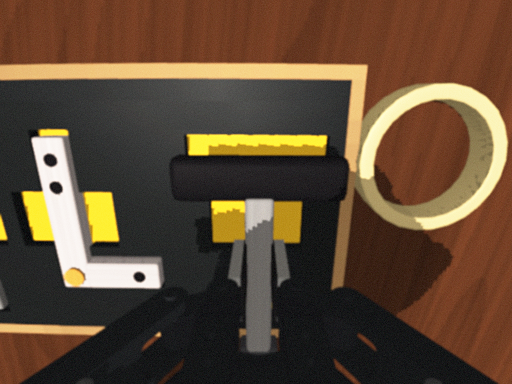

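Relative to the held key, the pocket is 1.9 mm to -x, 0.6 mm to +y and 0.006 rad off. Correct, lower to just above the foam and check again.

Call:
jog_arm --pt "-1 0.3 0 0 0 0.006" --pt "-0.9 0.3 0 0 0 0" --pt "0 0 8 0 0 0" --pt "0 0 10 0 0 0" --pt "0 0 10 0 0 0" --pt "0 0 6 0 0 0" --pt "0 0 3 0 0 0" --pt "0 0 0 0 0 0" --pt "0 0 0 0 0 0" --pt "0 0 0 0 0 0"

```text
time: 68.0
position: [0.5233, -0.4122, -0.0094]
orientation: [-3.141, -0.001, -1.438]
wrist_force: [-0.4, 0.2, -0.7]
finger_gap: 0.141
```

```bash
python3 - <<'E'
from h import *
import pickle
s=sensors.sense(); c=camera("wrist"); pickle.dump(c,open("w23.pkl","wb")); cv2.imwrite("pics/w23.png",c["img"][:,:,::-1])
go([.5215,-.4148,-.022],-1.4376); held(c,s,zlim=(-60,-36)); pocket(c,s,(130,400,90,290))
E
```

```text
t 68.05 pos [ 0.5233 -0.4123 -0.0094] yaw -1.4376 F [-0.2  0.5 -1.4] gap 0.139 j [-0.67  0.38  0.12  1.31  0.    2.34]
turn tool [-0.0006 -0.0006  0.    ] n>= 1 ; then shift tool [ 2.3  2.1 12.6] n>= 1
held top z -42.3 ymin -55.2
  y -53 x -39.8 41.2 z -40.2
  y -47 x -40.1 41.4 z -41.8
  y -41 x -40.1 41.4 z -41.8
  y -35 x -39.8 41.1 z -41.4
  y -29 x -5.9 7.3 z -41.7
  y -23 x -6.0 7.4 z -41.7
pocket z 0.008 ymin -56.5
   -56 -43.8 45.8
   -50 -43.7 46.1
   -20 -9.3 10.8
   -14 -30.5 32.0
   -8 -30.7 32.2
   -2 -30.6 32.1
pocket z 0.017 ymin -58.0
   -56 -41.4 43.4
   -50 41.1 42.7
   -26 -8.2 9.7
   -20 -28.6 30.0
   -14 -28.9 30.4
   -8 -28.7 30.2
   -2 -28.5 30.5
```

View pics/w23.png

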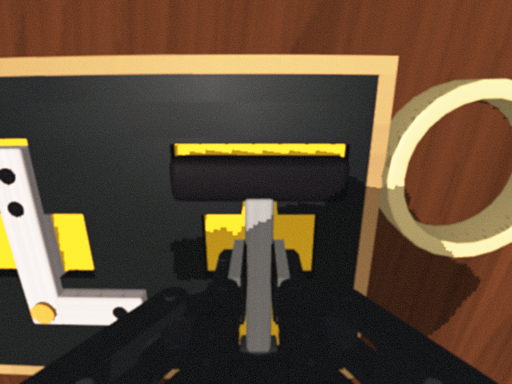

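Aligned within 0.4 mm. Insert.

Call:
jog_arm --pt "0.2 -0.3 2 0 0 0" --pt "0 0 2 0 0 0" --pt "0 0 2 0 0 0" --pt "0 0 2 0 0 0" --pt "0 0 2 0 0 0" --pt "0 0 1 0 0 0" --pt "0 0 0 0 0 0" --pt "0 0 0 0 0 0" --pt "0 0 0 0 0 0" --pt "0 0 0 0 0 0"

```text
time: 69.05
position: [0.5234, -0.4123, -0.0208]
orientation: [-3.141, -0.0, -1.438]
wrist_force: [0.2, -0.1, -0.8]
finger_gap: 0.139
```

```bash
python3 - <<'E'
from h import *
import pickle
s=sensors.sense(); c=camera("wrist"); pickle.dump(c,open("w24.pkl","wb")); cv2.imwrite("pics/w24.png",c["img"][:,:,::-1])
go([.5215,-.4148,-.022],-1.4376); held(c,s,zlim=(-60,-39.5))
E
```

```text
t 69.1 pos [ 0.5235 -0.4122 -0.0208] yaw -1.4376 F [ 0.6 -0.5 -1.4] gap 0.141 j [-0.67  0.38  0.11  1.29 -0.    2.34]
turn tool [-0.0001 -0.0001  0.    ] n>= 1 ; then shift tool [2.3 2.3 1.2] n>= 1
held top z -42.3 ymin -54.8
  y -52 x -39.9 41.2 z -41.0
  y -46 x -39.9 41.2 z -41.8
  y -40 x -40.0 41.2 z -41.8
  y -34 x -39.4 40.8 z -41.4
  y -28 x -6.0 7.3 z -41.7
  y -22 x -6.1 7.4 z -41.8
```

View pics/w24.png

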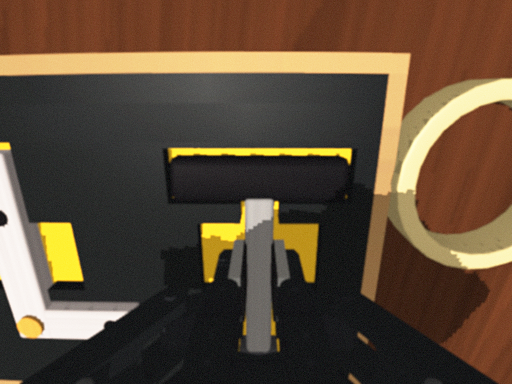

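The key is in its cut-out, level, with no force. Release and lift.

Call:
jog_arm --pt "0 0 0.7 0 0 0" --pt "0 0 0 0 0 0" --pt "0 0 0 0 0 0" --pt "0 0 0 0 0 0" --pt "0 0 0 0 0 0" --pt "0 0 0 0 0 0" --pt "0 0 0 0 0 0" --pt "0 0 0 0 0 0" --pt "0 0 0 0 0 0" --pt "0 0 0 0 0 0"

```text
time: 70.1
position: [0.5234, -0.4122, -0.0215]
orientation: [-3.142, -0.0, -1.438]
wrist_force: [0.6, -0.3, 0.2]
finger_gap: 0.144
```

Call:
jog_arm --pt "0 0 0 0 0 0" --pt "0 0 0 0 0 0" --pt "0 0 0 0 0 0" --pt "0 0 0 0 0 0" --pt "0 0 -5 0 0 0" --pt "0 0 -15 0 0 0" --pt "0 0 -20 0 0 0" --pt "0 0 -20 0 0 0" --pt "0 0 -20 0 0 0" --pt "0 0 -20 0 0 0" --hand 0.3

```text
time: 71.1
position: [0.5236, -0.4124, 0.0808]
orientation: [-3.141, -0.001, -1.438]
wrist_force: [-0.4, -0.8, -0.0]
finger_gap: 0.303
```

Call:
jog_arm --pt "-20 -15 -20 0 0 0" --pt "-25 -10 -20 0 0 0" --pt "-25 -5 -20 0 0 0" --pt "-10 0 0 0 0 0" --pt "0 0 0 0 0 0" --pt "0 0 0 0 0 0" --pt "0 0 0 0 0 0" --pt "0 0 0 0 0 0" --pt "0 0 0 0 0 0" --pt "0 0 0 0 0 0"

```text
time: 72.1
position: [0.5423, -0.3293, 0.138]
orientation: [3.141, 0.0, -1.438]
wrist_force: [-0.0, -1.2, -1.3]
finger_gap: 0.3
```

```bash
python3 - <<'E'
from h import *
import pickle
go([.45,.0,.25],-1.4376)
c=camera("wrist"); pickle.dump(c,open("w25.pkl","wb")); cv2.imwrite("pics/w25.png",c["img"][:,:,::-1])
P=cloud(c); X,Y,Z=P[...,0],P[...,1],P[...,2]
m=(Z>.0183)&(Z<.03)&(X>.4)&(X<.62)&(Y<-.16)&(Y>-.47)
m=cv2.morphologyEx(m.astype(np.uint8),cv2.MORPH_OPEN,np.ones((3,3)))
for k in blobs(m,60):
    q=P[k[3]]; A=np.c_[q[:,:2]-q[:,:2].mean(0),np.ones(len(q))]; f=np.linalg.lstsq(A,q[:,2],rcond=None)[0]
    print(k[1],k[2].round(0),q.mean(0).round(4),"tilt",f[:2].round(3),"z",np.percentile(q[:,2],[5,50,95]).round(4))
E
```

```text
t 72.1 pos [ 0.5423 -0.3293  0.138 ] yaw -1.4381 F [-0.  -1.2 -1.3] gap 0.3 j [-0.55  0.28  0.28  1.57 -0.    2.46]
turn tool [ 0.0005  0.0004 -0.0005] n>= 1 ; then shift tool [-338.6   47.8 -112. ] n>= 8
2755 [135. 197.] [ 0.5029 -0.2064  0.0203] tilt [-0.002  0.002] z [0.0191 0.0203 0.0214]
2503 [221. 209.] [ 0.5024 -0.2959  0.0204] tilt [-0.01  0.01] z [0.0192 0.0204 0.0221]
2859 [336. 192.] [ 0.536  -0.4106  0.0201] tilt [-0.002  0.001] z [0.0189 0.0202 0.0213]
```

View pics/w25.png

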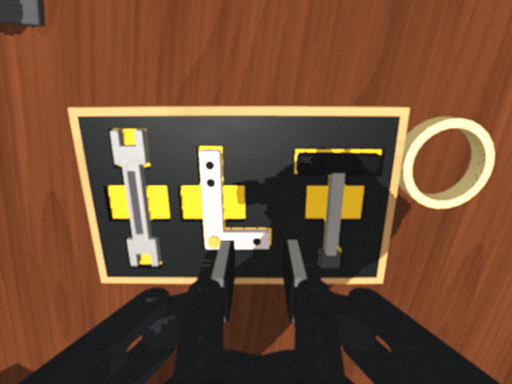

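All three tops are at about 20.2 mm. The bracket blob shows a slight 0.01 tilt, possibly finger pixels mixed in. I'll back off and do a final check of tray and brushes.

Call:
jog_arm --pt "-20 0 -15 0 0 0" --pt "-30 0 -15 0 0 0" --pt "-35 5 -15 0 0 0" --pt "-35 10 -15 0 0 0" --pt "-30 10 -15 0 0 0" --pt "-20 10 -15 0 0 0" --pt "0 0 0 0 0 0" --pt "0 0 0 0 0 0" --pt "0 0 0 0 0 0" --pt "0 0 0 0 0 0"

```text
time: 73.15
position: [0.4852, -0.1655, 0.2275]
orientation: [3.14, 0.001, -1.438]
wrist_force: [0.1, -0.1, -0.8]
finger_gap: 0.296
```

```bash
python3 - <<'E'
from h import *
import pickle
s=sensors.sense(); print(s["position"],s["wrist_force"])
for n in ["wrist","top","side"]:
    c=camera(n); cv2.imwrite(f"pics/{n}F.png",c["img"][:,:,::-1])
    P=cloud(c); X,Y,Z=P[...,0],P[...,1],P[...,2]
    if n!="side":
        m=(c["img"].min(2)>110)&(Z>.013)&(Z<.03)&(X>.43)&(X<.57)&(Y<-.25)&(Y>-.36)
        if m.sum()>30:
            k=max(blobs(m,20),key=lambda k:k[1]); q=P[k[3]]; A=np.c_[q[:,:2]-q[:,:2].mean(0),np.ones(len(q))]; f=np.linalg.lstsq(A,q[:,2],rcond=None)[0]
            print(n,"bracket",k[1],q.mean(0).round(4),"tilt",f[:2].round(4),np.percentile(q[:,2],[5,50,95]).round(4))
    for nm,(x,y) in dict(red=(.670,.156),green=(.676,-.047)).items():
        m=(abs(X-x)<.035)&(abs(Y-y)<.035)&(Z>.18)&(Z<.22); 
        if m.sum(): print(n,nm,"top z",np.percentile(Z[m],[50,90]).round(4),"xy",X[m].mean().round(4),Y[m].mean().round(4))
E
```

```text
[ 0.48523828 -0.16550306  0.22750786] [ 0.06299602 -0.08512831 -0.75288563]
wrist bracket 1862 [ 0.5001 -0.2964  0.0197] tilt [-0.0083  0.0054] [0.0155 0.0201 0.0215]
top red top z [0.1883 0.1909] xy 0.6698 0.1547
top green top z [0.1884 0.1913] xy 0.6739 -0.0449
side green top z [0.1881 0.1903] xy 0.6738 -0.0516
```

View pics/sideF.png

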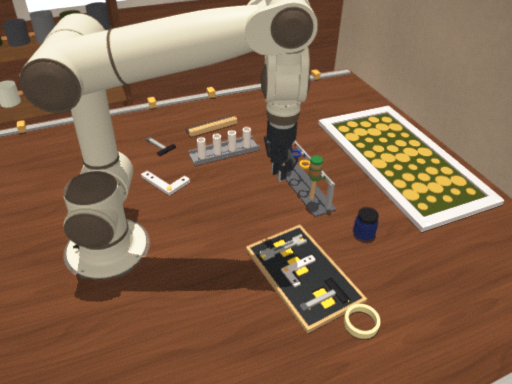

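View pics/topF.png

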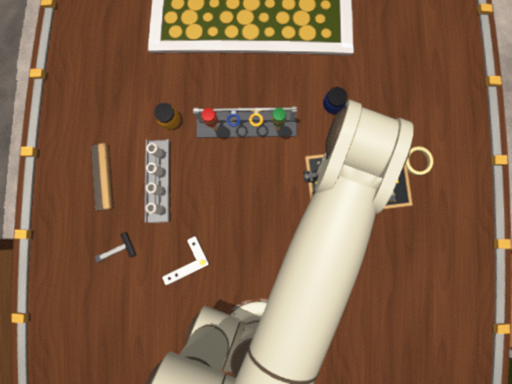

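```bash
python3 - <<'E'
from h import *
c=camera("wrist"); P=cloud(c); X,Y,Z=P[...,0],P[...,1],P[...,2]
m=(c["img"].min(2)>110)&(Z>.013)&(Z<.03)&(X>.4)&(X<.58)&(Y<-.25)&(Y>-.36)
k=max(blobs(m,20),key=lambda k:k[1])[3]; k=cv2.erode(k.astype(np.uint8),np.ones((5,5)))>0
q=P[k]; ph=.133; u=q[:,0]*np.cos(ph)+q[:,1]*np.sin(ph); b=-q[:,0]*np.sin(ph)+q[:,1]*np.cos(ph)
for u0 in np.arange(u.min(),u.max(),.015):
    s=(u>=u0)&(u<u0+.015)&(b>-.362)
    if s.sum()>5: print("long",u0.round(3),np.median(q[s,2]).round(4))
for b0 in np.arange(b.min(),b.max(),.015):
    s=(b>=b0)&(b<b0+.015)&(u<.432)
    if s.sum()>5: print("short",b0.round(3),np.median(q[s,2]).round(4))
a=c["img"][60:300,150:470,::-1]; cv2.imwrite("pics/wG.png",cv2.resize(a,None,fx=2.4,fy=2.4))
E
```

```text
long 0.415 0.0204
long 0.43 0.0202
long 0.445 0.0202
long 0.46 0.0202
long 0.475 0.02
long 0.49 0.02
long 0.505 0.02
short -0.408 0.0204
short -0.393 0.0203
short -0.378 0.0203
short -0.363 0.0203
```

View pics/wG.png

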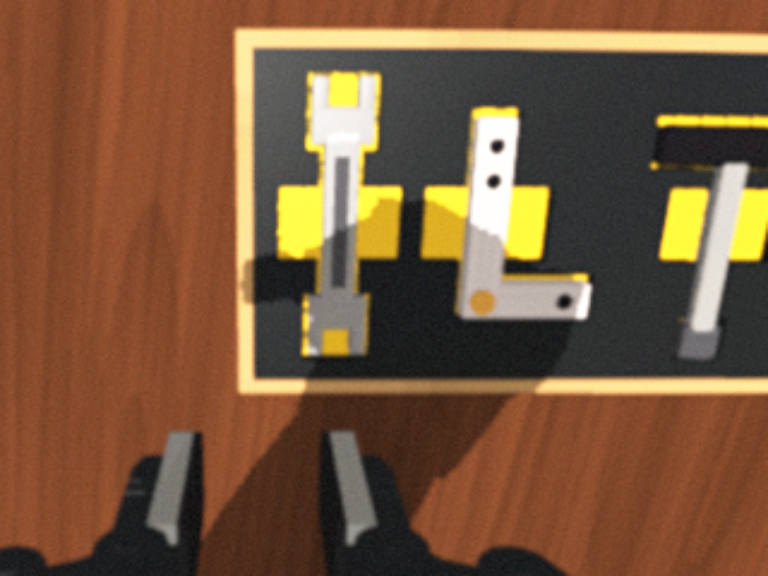

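The bracket is flat, 20.0 to 20.4 mm on both arms, and every tool sits within its cut-out. Handing in.

```bash
python3 -c "
from h import *
print(ctrl.close_job())"
```

```text
the job is handed in; nothing more can be done
None
```

The job is done and handed in after about 73 s of the 210 s. The two brushes present, red and green, hang in their own rings; blue and yellow were absent. The spanner, the smaller bracket and the key that started nearest the base lie in their own cut-outs.

**Last checks**
- **Brushes:** both head tops read about 190 mm above the bench, as they should when seated. The last side view had red hidden behind the gripper, so only the top view confirmed red.
- **Tools:** the tops of all three read about 20 mm, which is flat on the cut-out floor. A first fit showed the bracket tilted by about 0.01 rad. Repeating it on the middle of the part gave 20.0 to 20.4 mm on both arms, so I took it as flat.
- **Bystanders:** the pots, tape and squeegee were never touched. I did not measure their positions again at the end.

**What went wrong on the way**
- **Finger tips:** they sit about 38 mm short of the reported tool point, so the first spanner grasp closed on nothing. Because I found this late, the brushes had been held higher on the head than intended.
- **Bracket:** its first insertion caught the foam at about 8.5 N and tipped it slightly in the grip. I raised it, corrected its position and seated it.
- **Key:** it had been knocked about 4 cm aside before I reached it, so I measured it again before picking it up.

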